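# Close up the bench cup dryer, load it and start it

### The job

Get the cup dryer ready, load it and start it. First refit its loose cover plate: tip the plate so that its tongue goes under the lip of the pocket in the front of the dryer, then lower it until it lies flat and fully home, and let go. Only then take every square cup that lies on the drain mat and put it upside down over a drying peg, one cup to a peg, standing straight with its rim down on the black ribs. When all the cups are on, start the dryer by pushing its lever over to the back as far as it goes. Leave the tape roll, the clear bin and the screwdriver where they are.

Things in the scene. Friction and masses are not known exactly. Their poses are not given: they have to be found in the camera images.
- stand: The fixed cup dryer: a flat grey and white housing 230 x 280 mm (x, y), 44 mm high. Origin: centre of its underside; z up; -x is its front, roughly facing the robot. Behind, three upright steel pegs in a row along y, 105 mm apart; at each foot a cross of black ribs, 66 x 66 mm, 6 mm high, for the cup's rim (rib top 50 mm above the underside). In front, the pocket for the cover plate.
- pocket (a point): On the pocket's floor, where the cover plate's origin lies when home; axes as the dryer's; 30 mm above the dryer's underside. The pocket is 106 mm long in x (53 mm either way from here), 135 mm wide in y, 14 mm deep. Along its front (-x) wall a 4 mm thick lip, level with the deck, overhangs the pocket by 12 mm; the gap from floor to lip is 10 mm.
- peg0 (a point): Rounded tip of the peg at the dryer's -y end. Each peg is 24 mm in diameter and rises 77 mm above the deck, its tip 121 mm above the dryer's underside.
- peg1 (a point): Tip of the middle peg, same size as peg0.
- peg2 (a point): Tip of the peg at the dryer's +y end, same size as peg0.
- cover: Cover plate, loose, about 200 g: an aluminium panel 84 x 130 mm (x, y), 13 mm thick, with a tongue along its -x edge, 18 mm long, 100 mm wide, 4 mm thick, level with the underside: 102 mm long over all. Origin: centre of the whole underside; z up through the plate; -x out of the tongue. It lies on the mat, tongue roughly towards the robot. Home, it has 2 mm play either way.
- cover_handle (a point): Centre of the top of the black block handle on the cover plate: 28 mm (x) x 40 mm (y), 26 mm tall. It is 39 mm above the plate's underside and 4 mm to +x of its origin; axes as the plate's.
- switch (a joint): The dryer's black-knobbed steel lever, on the deck's front left (+y) corner. It turns about the dryer's y axis: at 0 it leans 0.5 rad to the front (-x), at 1.0 rad (its stop) it leans 0.5 rad to the back (+x, towards the pegs). Moves with about 1 N at the knob and stays where it is left; starts at 0 to 0.2.
- switch_tip (a point): Centre of the lever's ball knob, 26 mm across, 60 mm from the pivot. The pivot is fixed at x = -65, y = 104, z = 66 mm from the dryer's origin; its grey block is 70 x 50 mm (x, y), 25 mm high above the deck, plus a 30 mm wide steel hub to 79 mm above the underside.
- cup0: Square white plastic cup, about 80 g, 50 x 50 mm outside, 92 mm long, walls 3 mm, bottom 4 mm. Origin: centre of the cup; +x along its length out of the mouth (mouth at +46 mm, closed end at -46 mm). It lies on its side on the mat, mouth roughly away from the robot; may be absent. Upside down on the ribs of a peg its origin is 96 mm above the dryer's underside.
- cup1: Square white plastic cup, about 80 g, 50 x 50 mm outside, 92 mm long, walls 3 mm, bottom 4 mm. Origin: centre of the cup; +x along its length out of the mouth (mouth at +46 mm, closed end at -46 mm). It lies on its side on the mat, mouth roughly away from the robot; may be absent. Upside down on the ribs of a peg its origin is 96 mm above the dryer's underside.
- cup2: Square white plastic cup, about 80 g, 50 x 50 mm outside, 92 mm long, walls 3 mm, bottom 4 mm. Origin: centre of the cup; +x along its length out of the mouth (mouth at +46 mm, closed end at -46 mm). It lies on its side on the mat, mouth roughly away from the robot; may be absent. Upside down on the ribs of a peg its origin is 96 mm above the dryer's underside.
- mat: The drain mat of black rubber, fixed, 320 x 380 mm (x, y) and 3 mm thick, on which the cups and the cover plate lie at the start. Origin: centre of its underside.
- tape: Bystander: roll of paper tape lying flat, 84 mm across, 24 mm high, between the robot and the dryer. Origin: centre of its underside.
- bin: Bystander: clear open bin 90 x 110 x 55 mm, beyond the dryer. Origin: centre of its underside.
- driver: Bystander: screwdriver lying on the bench to the left of the dryer.
Things that resemble listed ones, but are neither listed nor needed, are in the scene too. What is shaped like the cup1 but orange or purple is not meant.

How it is judged:
By the outcome, as a careful person would: the job done as asked, in the order asked, and still so for the second after the job is handed in, with the robot touching nothing.
Of cup0, cup1, cup2 only 2 to 3 are there at a start; the rules pass over those that are not, and their reading is None.
At some moment in a run one of cup0, cup1, cup2 may be knocked a few centimetres aside while the robot is not near it.
It also fails if it takes over 210 s, if anything falls off the work surface, if the arm or the gripper's body presses on something with over 40 N, if the wrist force passes 120 N, or if a joint passes its speed limit or range.

### The arm

A 6-joint arm with a two-finger parallel gripper is mounted at the origin on the work surface. World frame = base frame: x ahead of the robot, y to its left, z up, the work surface at z = 0. Lengths are in m, angles in rad, forces in N, time in s.
With the tool pointing down it reaches from about 0.4 to 0.825 m from the base axis. Payload 7 kg.
Tool frame: the origin (TCP) lies between the finger pads; the fingertips stand 22 mm ahead of it and the grasp point (between the pads) lies 3 mm ahead of it; z points along the fingers, y is the direction in which the jaws open and shut (so a half turn about z gives the same grasp; the last joint's range is limited). The gripper opens to 88 mm and grips with 3 to 60 N. Pads are 19 mm wide; open, the fingers measure 130 mm over their backs; the gripper's body (78 mm by 193 mm) begins 47 mm behind the grasp point.
Start: joints at [1.469, 0.359, 0.012, 0, -1.224, -0.288], TCP at [0.257, 0.624, 0.249] pointing down, gripper open.
Joint ranges: [-3.07, 3.07], [-1.43, 2.12], [-1.02, 1.25], [-3.03, 1.67], [-3.05, -0], [-3.03, 3.03]. Speed limits (rad/s): [2.39, 2.39, 3.01, 3.14, 3.14, 3.14].

### API

Orientations are given as [roll, pitch, yaw] about the fixed x, y, z axes, in that order (R = Rz(yaw) Ry(pitch) Rx(roll)).
In Python, from station import arm, optics gives the robot as it stands. The module is installed in compiled form; this text tells all that it offers.
- The arm moves only by the tool jog_arm, never from a script. Its argument "motion" is a list that holds one entry, the list of rows, each a list of 7 numbers: the shift along the tool's x, y, z in m, then the turn, a rotation vector about the tool's x, y, z in degrees, then the finger opening in m, from 0 to 0.0876. In form: [[[x, y, z, rx, ry, rz, grip], ...]]. A call has 1 to 8 rows; each row is the pose to reach, as a shift and turn from the pose measured when the call began, along the tool's axes at that moment; what a row does not reach only later rows make up. A row lasts 1/10 s, in which the tool goes at most 50 mm and 8.59 degrees, less where a joint would pass 70% of its speed; a pose out of reach is approached as far as the arm can. A call with a gripper value outside its range is refused whole. The fingers move at their own pace and stop on an object; "newtons" is the grip in N (left out, the last holds). Time passes only in rows, so rows that repeat a pose let the fingers close. It gives the time, the measured TCP pose, the force and the opening at its end, in the units of the state.
- arm.get_state(): the state, without advancing time (a new reading comes with each control period).
- optics.grab_frame(name): name is "scene" or "top" or "wrist"; returns the picture (420x560x3 uint8, red, green, blue); there is no depth.
- optics.camera_model(name): a dict with "mtx" (3x3 intrinsics, pixels), "D" ([k1, k2, p1, p2, k3] as OpenCV has them; the pictures are not rectified), "R" (3x3) and "t" (3): a world point X has camera coordinates R X + t; the wrist camera has in their place "mount" (4x4, takes a point from camera to tool coordinates, whose origin is the TCP and whose axes are the flange's). Camera axes: x right, y down, z forward; pixel columns grow to the right and rows downward; lengths in m; the calibration is good to about 2 mm. A picture is of the moment at which its call begins: read the wrist's pose just before it. camera_model takes no time and is no camera call.
- arm.job_done(): hands the job in, once; it reports no verdict.
The state is a dict: "t": time; "q": joint angles; "qd": joint speeds; "joint_efforts": joint torques, N m; "eef_pos": TCP position; "ee_rot": TCP orientation; "force": force on the tool from outside, world axes, zero at the start; "moment": the same for the moment, N m; "width": finger opening in m.
Only numpy, scipy, OpenCV 4.12 (cv2) and the standard library are available. Lean on these libraries where they do the work, as an engineer would, in place of code of your own. Each camera call takes 0.05 s, during which the arm holds its last target.

## Working session

There is one attempt and no reset: what is moved stays moved. The work goes in short steps, Python scripts to look and compute and a tool call to move; the robot and the scene stay as the last step left them, time stands still between calls to the robot, and variables do not carry over. Pictures are saved under pics/ and viewed, and the job is handed in when it is done.

Besides the shell and the picture viewer there is one more tool, called after ">>>" by a JSON object that holds its "name" and its "arguments", one argument or row to a line. jog_arm: Moves the arm, as the interface text tells. Its arguments: {"type":"object","properties":{"motion":{"type":"array","items":{"type":"array","items":{"type":"array","items":{"type":"number"}}}},"newtons":{"type":"number"}},"required":["motion"]}

```bash
mkdir -p pics; python3 - <<'E'
from station import arm, optics
import cv2, numpy as np
print({k:np.round(v,4) for k,v in arm.get_state().items()})
for n in ["scene","top","wrist"]:
    im=optics.grab_frame(n); cv2.imwrite(f"pics/{n}0.png",im[:,:,::-1])
    print(n,{k:np.round(v,4).tolist() for k,v in optics.camera_model(n).items()})
E
```

```text
{'t': np.float64(0.0), 'q': array([ 1.4691e+00,  3.5940e-01,  1.1000e-02, -3.0000e-04, -1.2241e+00,
       -2.8810e-01]), 'qd': array([ 0.0007,  0.0002,  0.0003, -0.    , -0.0008, -0.0007]), 'joint_efforts': array([ 4.00000e-04, -5.82716e+01,  2.93070e+01,  6.99700e+00,
        7.00000e-03, -2.00000e-04]), 'eef_pos': array([0.2563, 0.6239, 0.2476]), 'ee_rot': array([ 3.1399e+00, -2.0000e-04, -3.8990e-01]), 'force': array([-0.1921,  0.0878, -0.0505]), 'moment': array([0.0109, 0.0144, 0.0247]), 'width': np.float64(0.0877)}
scene {'mtx': [[415.0305, 0.0, 285.9798], [0.0, 415.0305, 216.3769], [0.0, 0.0, 1.0]], 'D': [-0.0471, 0.0, 0.0, 0.0, 0.0], 'R': [[-0.0825, 0.9964, -0.0183], [0.6518, 0.0401, -0.7573], [-0.7539, -0.0744, -0.6528]], 't': [0.0675, -0.3373, 1.7333]}
top {'mtx': [[398.2922, 0.0, 274.2629], [0.0, 398.2922, 209.347], [0.0, 0.0, 1.0]], 'D': [-0.0798, 0.0, 0.0, 0.0, 0.0], 'R': [[-0.0232, -0.9995, 0.0204], [-0.9935, 0.0208, -0.1119], [0.1114, -0.0228, -0.9935]], 't': [-0.0211, 0.606, 1.5469]}
wrist {'mtx': [[329.7499, 0.0, 283.0909], [0.0, 329.7499, 210.8461], [0.0, 0.0, 1.0]], 'D': [-0.0699, 0.0, 0.0, 0.0, 0.0], 'mount': [[0.0001, -0.9535, -0.3014, 0.0815], [1.0, -0.0, 0.0004, 0.0016], [-0.0004, -0.3014, 0.9535, -0.1367], [0.0, 0.0, 0.0, 1.0]]}
```

View pics/scene0.png

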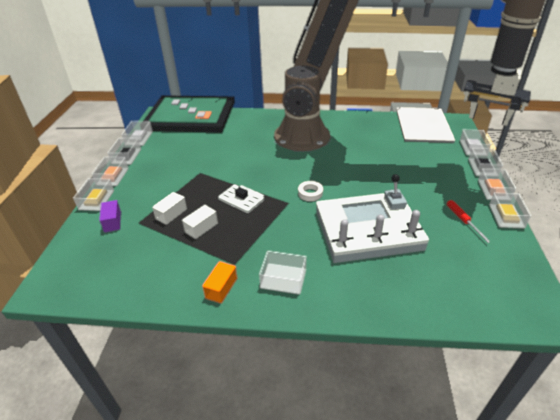

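View pics/top0.png

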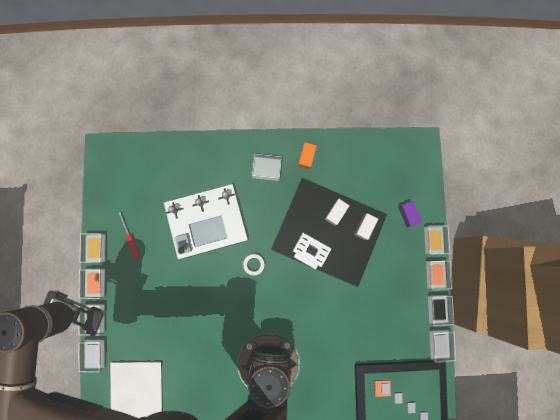

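View pics/wrist0.png

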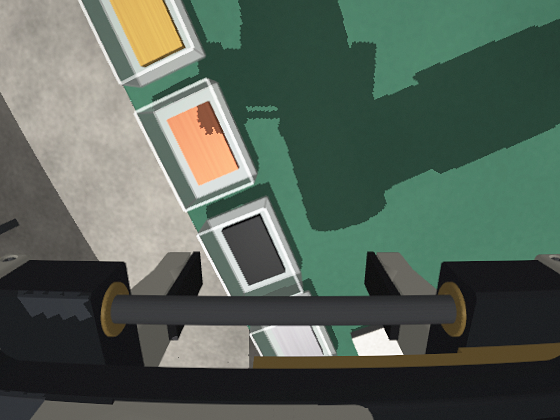

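The top view shows two white cups on the mat at about (338,211) and (368,226). The cover is at (312,250), the dryer at (205,222) and the tape at (254,264). The lookalikes are the orange cup (308,155) and the purple one (411,213), both off the mat. I'll zoom in to check the choice.

```bash
cat > h.py <<'E'
import numpy as np, cv2
from scipy.spatial.transform import Rotation as Rn
from station import arm, optics
def st(): return arm.get_state()
def pose(s=None):
    s=s or st(); return np.array(s["eef_pos"]), Rn.from_euler('xyz',s["ee_rot"]).as_matrix()
def cam(name, s=None):
    m=optics.camera_model(name); K=np.array(m["mtx"]);D=np.array(m["D"])
    if name=="wrist":
        p,R=pose(s); M=np.array(m["mount"]); T=np.eye(4);T[:3,:3]=R;T[:3,3]=p
        W=np.linalg.inv(T@M); return K,D,W[:3,:3],W[:3,3]
    return K,D,np.array(m["R"]),np.array(m["t"])
def ray(c,px):
    K,D,R,t=c; u=cv2.undistortPoints(np.array(px,float).reshape(-1,1,2),K,D).reshape(-1,2)
    d=np.c_[u,np.ones(len(u))]@R; return -R.T@t, d
def plane(c,px,z):
    o,d=ray(c,px); return o+d*((z-o[2])/d[:,2])[:,None]
def proj(c,X):
    K,D,R,t=c; return cv2.projectPoints(np.array(X,float).reshape(-1,3),cv2.Rodrigues(R)[0],t,K,D)[0].reshape(-1,2)
def grab(name,fn=None,crop=None,z=1):
    s=st(); c=cam(name,s); im=optics.grab_frame(name)[:,:,::-1].copy()
    if fn: save(im,fn,crop,z)
    return im,c
def save(im,fn,crop=None,z=1):
    if crop: im=im[crop[1]:crop[3],crop[0]:crop[2]]
    if z!=1: im=cv2.resize(im,None,fx=z,fy=z,interpolation=cv2.INTER_CUBIC)
    cv2.imwrite("pics/"+fn,im)
def down(yaw, tiltR=None):
    "tool pointing down; tool x axis direction at yaw in world"
    return Rn.from_euler('xyz',[np.pi,0,yaw]).as_matrix()
def go(p,R):
    "print shift/turn to reach TCP pose"
    p0,R0=pose(); d=R0.T@(np.array(p)-p0); rv=Rn.from_matrix(R0.T@R).as_rotvec(degrees=True)
    print("shift",np.round(d,4).tolist(),"turn",np.round(rv,2).tolist(),"|d|",round(np.linalg.norm(d),3),"ang",round(np.linalg.norm(rv),1))
def brief():
    s=st(); print("t",round(float(s["t"]),2),"p",np.round(s["eef_pos"],4).tolist(),"rpy",np.round(s["ee_rot"],4).tolist(),"F",np.round(s["force"],1).tolist(),"w",round(float(s["width"]),4),"q",np.round(s["q"],2).tolist())
E
python3 - <<'E'
from h import *
c=cam("top"); im=cv2.imread("pics/top0.png")
save(im,"top0z.png",(150,140,430,300),2.8)
im2=cv2.imread("pics/scene0.png"); save(im2,"scene0z.png",(130,160,450,310),2.4)
for n,px,z in [("cups",[(338,211),(368,226)],.053),("cover",[(312,250)],.03),("tape",[(254,264)],.02),("dryer",[(205,222)],.044),("bin",[(267,166)],.03),("mat",[(302,180),(386,212),(359,286),(273,249)],.003),("pegs",[(175,208),(200,201),(228,193)],.121)]:
    print(n,plane(c,px,z).round(3).tolist())
E
```

```text
cups [[0.591, -0.285, 0.053], [0.53, -0.402, 0.053]]
cover [[0.441, -0.18, 0.03]]
tape [[0.392, 0.05, 0.02]]
dryer [[0.56, 0.239, 0.044]]
bin [[0.782, -0.009, 0.03]]
mat [[0.727, -0.151, 0.003], [0.588, -0.492, 0.003], [0.293, -0.367, 0.003], [0.449, -0.026, 0.003]]
pegs [[0.609, 0.34, 0.121], [0.633, 0.246, 0.121], [0.661, 0.14, 0.121]]
```

View pics/top0z.png

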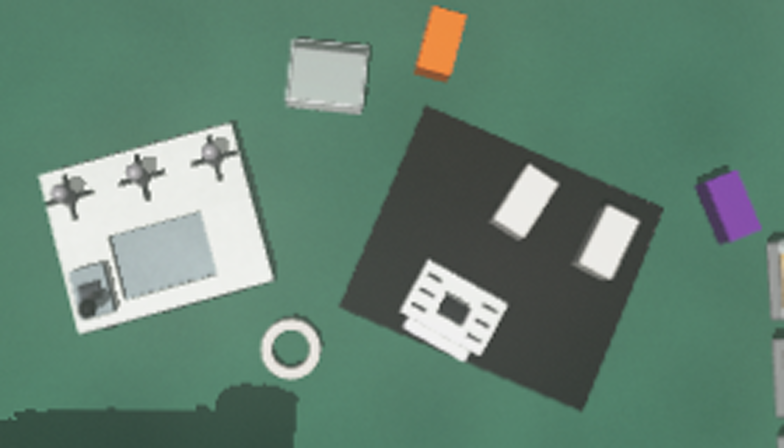

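View pics/scene0z.png

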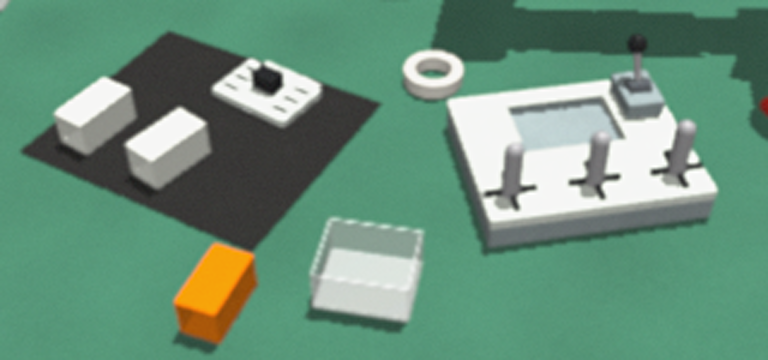

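Only two white cups are on the mat, and they match the description, so those are the ones I want. Next I'll look at the dryer from the wrist camera.

```bash
python3 - <<'E'
from h import *
brief(); go([0.52,0.22,0.36],down(0.26))
E
```

```text
t 0.15 p [0.2564, 0.624, 0.2479] rpy [3.1403, -0.0001, -0.3899] F [-0.3, 0.7, 0.3] w 0.0875 q [1.47, 0.36, 0.01, -0.0, -1.22, -0.29]
shift [0.3974, 0.2737, -0.1117] turn [0.07, 0.02, -37.24] |d| 0.495 ang 37.2
```

>>> {"name": "jog_arm", "arguments": {
  "motion": [
    [[0.397,0.274,-0.112,0,0,-37.2,0.0876],[0.397,0.274,-0.112,0,0,-37.2,0.0876],[0.397,0.274,-0.112,0,0,-37.2,0.0876],[0.397,0.274,-0.112,0,0,-37.2,0.0876],[0.397,0.274,-0.112,0,0,-37.2,0.0876],[0.397,0.274,-0.112,0,0,-37.2,0.0876],[0.397,0.274,-0.112,0,0,-37.2,0.0876],[0.397,0.274,-0.112,0,0,-37.2,0.0876]]
  ]
}}

```text
t: 0.95
eef_pos: [0.4694, 0.2957, 0.3393]
ee_rot: [3.141, 0.001, 0.26]
force: [0.2, 0.1, -0.4]
width: 0.0877
```

```bash
python3 - <<'E'
from h import *
brief(); go([0.52,0.22,0.36],down(0.26))
E
```

```text
t 0.95 p [0.4694, 0.2957, 0.3393] rpy [3.1407, 0.0006, 0.2598] F [0.2, 0.1, -0.4] w 0.0877 q [0.92, 0.11, -0.11, 0.0, -1.35, 0.92]
shift [0.0294, 0.0862, -0.0206] turn [0.05, 0.03, -0.01] |d| 0.093 ang 0.1
```

>>> {"name": "jog_arm", "arguments": {
  "motion": [
    [[0.029,0.086,-0.02,0,0,0,0.0876],[0.029,0.086,-0.02,0,0,0,0.0876],[0.029,0.086,-0.02,0,0,0,0.0876],[0.029,0.086,-0.02,0,0,0,0.0876],[0.029,0.086,-0.02,0,0,0,0.0876]]
  ]
}}

```text
t: 1.45
eef_pos: [0.5192, 0.2204, 0.3588]
ee_rot: [3.141, 0.001, 0.26]
force: [-0.1, -0.7, -0.8]
width: 0.0874
```

```bash
python3 - <<'E'
from h import *
brief(); im,c=grab("wrist","w1.png"); np.save("w1cam.npy",np.array([*c[2:3],]))
import pickle; pickle.dump(c,open("w1.pkl","wb"))
E
```

```text
t 1.45 p [0.5192, 0.2204, 0.3588] rpy [3.1407, 0.0014, 0.2598] F [-0.1, -0.7, -0.8] w 0.0874 q [0.75, 0.12, -0.05, 0.0, -1.4, 1.08]
```

View pics/w1.png

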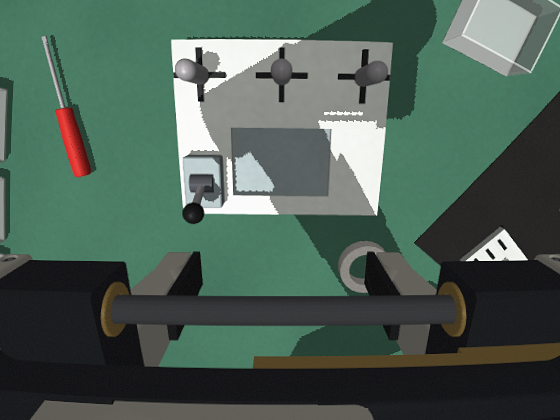

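```bash
python3 - <<'E'
from h import *
im=cv2.imread("pics/w1.png"); save(im,"w1z.png",(160,30,400,225),3.3)
E
```

```text
(no output)
```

View pics/w1z.png

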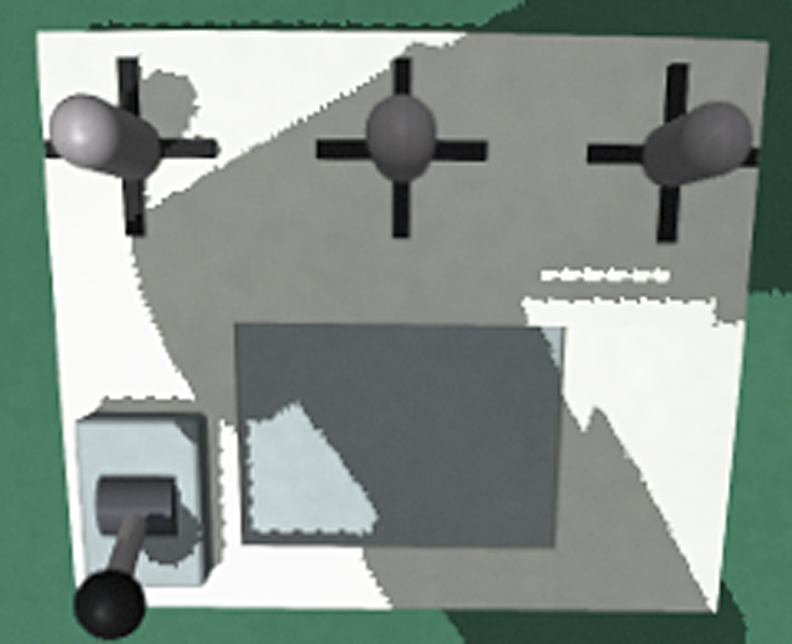

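```bash
cat > fitd.py <<'E'
from h import *; import pickle
from scipy.optimize import least_squares
c=pickle.load(open("w1.pkl","rb"))
cx=lambda L:[(a/3.3+160,b/3.3+30) for a,b in L]
corn=cx([(37,32),(768,42),(716,612),(79,606)])
cr=[cx([(678,63),(667,243),(587,153),(759,156)]),cx([(401,58),(401,238),(316,150),(488,151)]),cx([(127,58),(135,237),(44,149),(217,148)])]
pk=cx([(235,323),(565,327),(555,547),(243,545)])
obs=np.array(corn+cr[0]+cr[1]+cr[2]+pk)
def model(v):
    x,y,th,px,qx,qy=v; P=[(a*.115,b*.14,.044) for a,b in [(1,1),(1,-1),(-1,-1),(-1,1)]]
    for k in (-1,0,1):
        P+=[(px+.033,k*.105,.05),(px-.033,k*.105,.05),(px,k*.105+.033,.05),(px,k*.105-.033,.05)]
    P+=[(qx+.053,qy+.0675,.044),(qx+.053,qy-.0675,.044),(qx-.041,qy-.0675,.044),(qx-.041,qy+.0675,.044)]
    P=np.array(P); R=Rn.from_euler('z',th).as_matrix(); return P@R.T+[x,y,0]
r=least_squares(lambda v:(proj(c,model(v))-obs).ravel(),[.56,.24,.26,.07,-.02,0],loss='soft_l1')
if __name__=="__main__":
    print(r.x.round(4), np.abs(r.fun).max().round(2)); print((proj(c,model(r.x))-obs).round(1).tolist())
    print("mid world",plane(c,corn,.044).round(3).tolist())
E
python3 fitd.py
```

```text
[ 5.645e-01  2.336e-01  2.495e-01  7.220e-02 -4.670e-02 -1.000e-04] 0.74
[[0.1, 0.6], [-0.1, -0.0], [0.1, -0.3], [-0.0, -0.3], [0.5, 0.1], [0.2, -0.0], [0.5, -0.1], [-0.3, 0.3], [0.5, -0.1], [-0.0, 0.2], [-0.1, -0.3], [-0.1, -0.1], [-0.6, -0.2], [-0.4, 0.1], [0.3, 0.1], [-0.7, 0.2], [-0.3, -0.3], [0.6, -0.5], [0.2, 0.7], [-0.5, 0.3]]
mid world [[0.642, 0.398, 0.044], [0.71, 0.126, 0.044], [0.487, 0.07, 0.044], [0.418, 0.341, 0.044]]
```

Dryer fitted to under 1 px: (0.5645, 0.2336), yaw 0.2495 rad, pegs at +72 mm and pocket at -47 mm in x. Next I'll measure the cover and the cups.

```bash
python3 - <<'E'
from h import *; from fitd import model,r
im=cv2.imread("pics/top0.png"); ct=cam("top")
for p in proj(ct,model(r.x)): cv2.circle(im,tuple(int(round(a*8)) for a in p),4,(0,0,255),-1,cv2.LINE_AA,3)
save(im,"top0f.png",(155,175,255,265),7)
go([0.41,-.163,.32],down(-.52))
E
```

```text
shift [-0.2042, 0.3426, 0.0395] turn [0.09, 0.05, 44.73] |d| 0.401 ang 44.7
```

View pics/top0f.png

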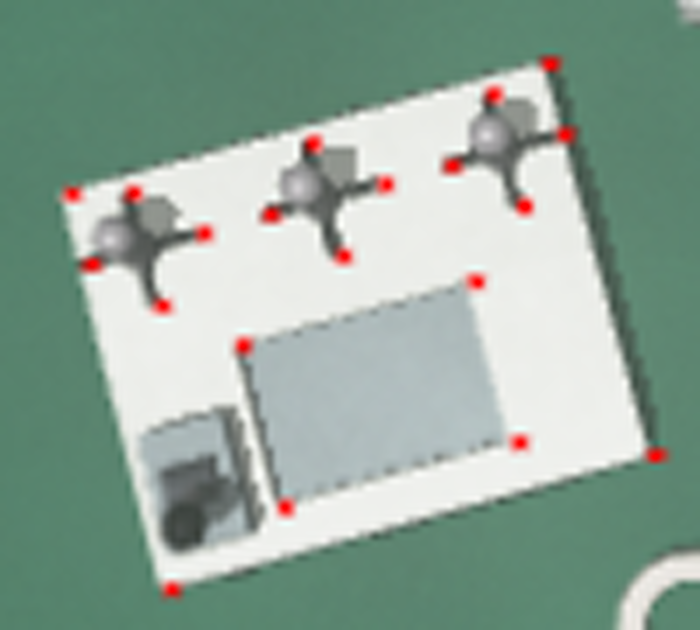

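The fit overlays the top view well. Moving over the mat.

>>> {"name": "jog_arm", "arguments": {
  "motion": [
    [[-0.204,0.343,0.04,0,0,44.7,0.0876],[-0.204,0.343,0.04,0,0,44.7,0.0876],[-0.204,0.343,0.04,0,0,44.7,0.0876],[-0.204,0.343,0.04,0,0,44.7,0.0876],[-0.204,0.343,0.04,0,0,44.7,0.0876],[-0.204,0.343,0.04,0,0,44.7,0.0876],[-0.204,0.343,0.04,0,0,44.7,0.0876],[-0.204,0.343,0.04,0,0,44.7,0.0876]]
  ]
}}

```text
t: 2.3
eef_pos: [0.4097, -0.1632, 0.3196]
ee_rot: [3.14, -0.0, -0.517]
force: [1.2, -0.4, -0.0]
width: 0.0876
```

>>> {"name": "jog_arm", "arguments": {
  "motion": [
    [[0,0,0,0,0,0,0.0876],[0,0,0,0,0,0,0.0876]]
  ]
}}

```text
t: 2.5
eef_pos: [0.4092, -0.1635, 0.3193]
ee_rot: [3.14, -0.0, -0.518]
force: [0.7, 0.3, 0.6]
width: 0.0873
```

```bash
python3 - <<'E'
from h import *; import pickle
brief(); im,c=grab("wrist","w2.png"); pickle.dump(c,open("w2.pkl","wb"))
E
```

```text
t 2.5 p [0.4092, -0.1635, 0.3193] rpy [3.1404, -0.0001, -0.5183] F [0.7, 0.3, 0.6] w 0.0873 q [0.07, -0.08, -0.35, 0.0, -1.3, 0.98]
```

View pics/w2.png

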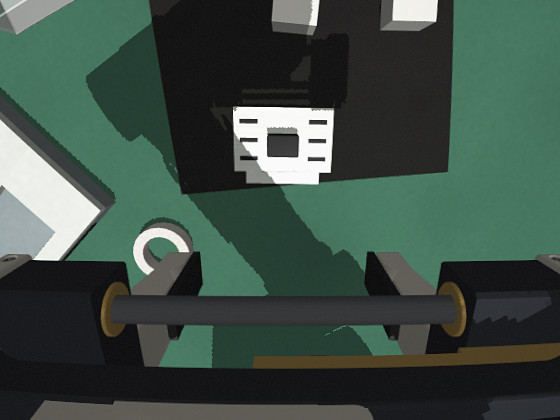

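```bash
python3 - <<'E'
from h import *
im=cv2.imread("pics/w2.png"); save(im,"w2z.png",(225,95,345,195),6)
E
```

```text
(no output)
```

View pics/w2z.png

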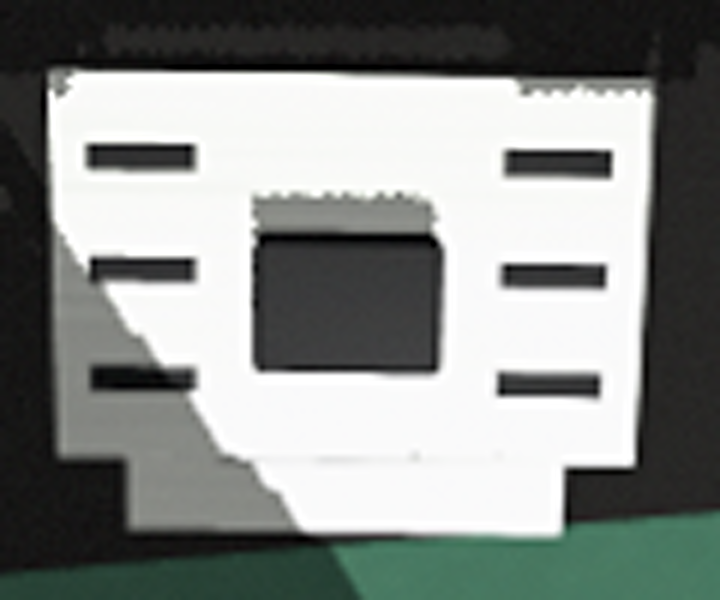

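```bash
cat > fitc.py <<'E'
from h import *; import pickle
from scipy.optimize import least_squares
def fit(c,obs,P,x0,z0=.003):
    obs=np.array(obs,float);P=np.array(P)/1000.
    W=lambda v:P@Rn.from_euler('z',v[2]).as_matrix().T+[v[0],v[1],z0]
    r=least_squares(lambda v:(proj(c,W(v))-obs).ravel(),x0,loss='soft_l1'); return r.x,(proj(c,W(r.x))-obs)
E
python3 - <<'E'
from fitc import *
c=pickle.load(open("w2.pkl","rb"))
o=[(49,71),(656,79),(58,458),(636,465),(128,530),(563,535),(256,237),(440,238),(256,370),(438,372)]
o=[(a/6+225,b/6+95) for a,b in o]
P=[(51,65,13),(51,-65,13),(-33,65,13),(-33,-65,13),(-51,50,4),(-51,-50,4),(18,20,39),(18,-20,39),(-10,20,39),(-10,-20,39)]
v,e=fit(c,o,P,[.45,-.18,-.5]); print(v.round(4),e.round(1).tolist())
# check vs top
im=cv2.imread("pics/top0.png"); W=np.array(P)/1e3@Rn.from_euler('z',v[2]).as_matrix().T+[v[0],v[1],.003]
for p in proj(cam("top"),W): cv2.circle(im,tuple(int(round(a*8)) for a in p),4,(0,0,255),-1,cv2.LINE_AA,3)
save(im,"top0c.png",(280,225,345,275),9)
R=down(v[2]-np.pi/2); h=np.array([.004*np.cos(v[2])+v[0],.004*np.sin(v[2])+v[1]])
print(h); go([*h,.12],R); go([*h,.12],down(v[2]+np.pi/2))
E
```

```text
[ 0.4351 -0.1808 -0.531 ] [[-0.2, -0.3], [-0.1, -0.2], [0.0, -0.2], [-0.2, -0.2], [0.4, -0.5], [-0.3, -0.5], [-0.6, 0.1], [1.2, 0.4], [-0.6, 0.6], [1.0, 0.7]]
[ 0.43857883 -0.18281446]
shift [0.0349, 0.0031, 0.1995] turn [0.03, -0.06, 90.82] |d| 0.203 ang 90.8
shift [0.0349, 0.0031, 0.1995] turn [0.06, 0.03, -89.18] |d| 0.203 ang 89.2
```

View pics/top0c.png

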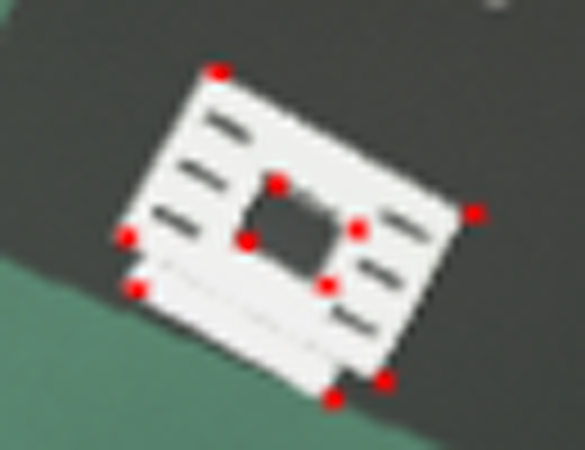

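The wrist fit agrees with the top view to about 2.5 mm. I'll turn to the grasp yaw above the handle and re-measure from there.

>>> {"name": "jog_arm", "arguments": {
  "motion": [
    [[0.035,0.003,0.1,0,0,60,0.0876],[0.035,0.003,0.1,0,0,60,0.0876],[0.035,0.003,0.1,0,0,60,0.0876],[0.035,0.003,0.1,0,0,60,0.0876],[0.035,0.003,0.1,0,0,60,0.0876],[0.035,0.003,0.1,0,0,60,0.0876],[0.035,0.003,0.1,0,0,60,0.0876],[0.035,0.003,0.1,0,0,60,0.0876]]
  ]
}}

```text
t: 3.35
eef_pos: [0.4396, -0.1808, 0.2195]
ee_rot: [3.141, -0.001, -1.563]
force: [0.1, -0.9, -0.0]
width: 0.0873
```

>>> {"name": "jog_arm", "arguments": {
  "motion": [
    [[0,0,0,0,0,30.8,0.0876],[0,0,0,0,0,30.8,0.0876],[0,0,0,0,0,30.8,0.0876],[0,0,0,0,0,30.8,0.0876],[0,0,0,0,0,30.8,0.0876],[0,0,0,0,0,30.8,0.0876]]
  ]
}}

```text
t: 3.95
eef_pos: [0.44, -0.1799, 0.2195]
ee_rot: [-3.141, -0.001, -2.093]
force: [-0.2, 0.2, 0.6]
width: 0.0874
```

```bash
python3 - <<'E'
from h import *; import pickle
brief(); im,c=grab("wrist","w3.png"); pickle.dump(c,open("w3.pkl","wb"))
save(im,"w3z.png",(180,90,400,300),2.8)
E
```

```text
t 3.95 p [0.44, -0.1799, 0.2195] rpy [-3.1412, -0.0009, -2.0933] F [-0.2, 0.2, 0.6] w 0.0874 q [0.03, 0.05, -0.46, 0.0, -1.07, -0.55]
```

View pics/w3z.png

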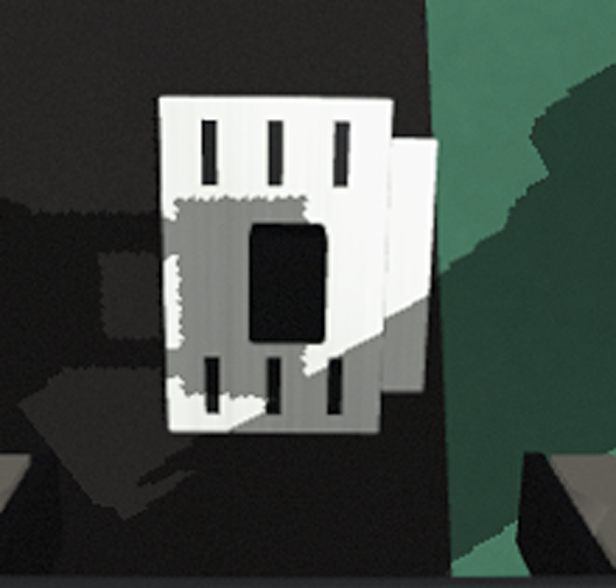

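```bash
python3 - <<'E'
from fitc import *
c=pickle.load(open("w3.pkl","rb"))
o=[(160,97),(393,100),(380,433),(168,433),(438,140),(424,391),(250,225),(327,225),(324,343),(251,342)]
o=[(a/2.8+180,b/2.8+90) for a,b in o]
P=[(51,-65,13),(-33,-65,13),(-33,65,13),(51,65,13),(-51,-50,4),(-51,50,4),(18,-20,39),(-10,-20,39),(-10,20,39),(18,20,39)]
v,e=fit(c,o,P,[.45,-.18,-.5]); print(v.round(4),e.round(1).tolist())
v=(v+np.array([.4351,-.1808,-.531]))/2
R=down(v[2]-np.pi/2); h=np.array([.004*np.cos(v[2])+v[0],.004*np.sin(v[2])+v[1]])
print(h,v); go([*h,.040],R)
E
```

```text
[ 0.4352 -0.18   -0.5344] [[-0.1, -0.8], [0.3, -0.9], [-0.3, -0.2], [0.3, -1.0], [-0.2, -0.6], [-0.3, -0.4], [-0.5, 2.9], [1.0, 3.2], [1.1, 0.5], [-0.8, 0.6]]
[ 0.4385835 -0.1824182] [ 0.43513774 -0.18038677 -0.53269776]
shift [0.0026, 0.0001, 0.1795] turn [-0.02, -0.05, 0.52] |d| 0.18 ang 0.5
```

>>> {"name": "jog_arm", "arguments": {
  "motion": [
    [[0.003,0,0.1,0,0,0.5,0.0876],[0.003,0,0.1,0,0,0.5,0.0876],[0.003,0,0.15,0,0,0.5,0.0876],[0.003,0,0.165,0,0,0.5,0.0876],[0.003,0,0.175,0,0,0.5,0.0876],[0.003,0,0.179,0,0,0.5,0.0876],[0.003,0,0.179,0,0,0.5,0.0876]]
  ]
}}

```text
t: 4.7
eef_pos: [0.4391, -0.1828, 0.0409]
ee_rot: [-3.141, -0.001, -2.102]
force: [-0.2, -0.1, 0.0]
width: 0.0877
```

>>> {"name": "jog_arm", "arguments": {
  "motion": [
    [[0,0,0,0,0,0,0.02],[0,0,0,0,0,0,0.02],[0,0,0,0,0,0,0.02],[0,0,0,0,0,0,0.02],[0,0,0,0,0,0,0.02],[0,0,0,0,0,0,0.02],[0,0,0,0,0,0,0.02],[0,0,0,0,0,0,0.02]]
  ],
  "newtons": 40
}}

```text
t: 5.5
eef_pos: [0.439, -0.1828, 0.0408]
ee_rot: [-3.141, -0.001, -2.102]
force: [-0.0, -0.3, 0.4]
width: 0.0291
```

```bash
python3 - <<'E'
from h import *; import pickle
brief(); im,c=grab("wrist","w4.png"); pickle.dump(c,open("w4.pkl","wb"))
E
```

```text
t 5.5 p [0.439, -0.1828, 0.0408] rpy [-3.1407, -0.0007, -2.1018] F [-0.0, -0.3, 0.4] w 0.0291 q [0.02, 0.28, -0.68, 0.0, -0.61, -0.55]
```

View pics/w4.png

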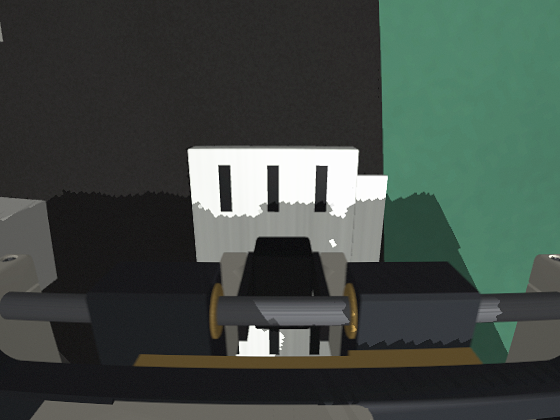

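The handle is gripped at 29 mm. I'll lift it and work out the insertion path.

```bash
cat > ins.py <<'E'
from h import *
D=dict(x=.5645,y=.2336,th=.2495,qx=-.0467,qy=0.,px=.0722)
TC=np.array([.004,0,.0378])   # TCP in plate
def plate(xt,h,deg,dy=0.):
    "tongue tip at xt,h (m, pocket frame), tilt deg (+x end up) -> TCP pose"
    Rd=Rn.from_euler('z',D['th']).as_matrix()
    Rp=Rn.from_euler('y',-np.deg2rad(deg)).as_matrix()
    o=np.array([xt,dy,h])-Rp@np.array([-.051,0,0])
    t=o+Rp@TC; t=t+[D['qx'],D['qy'],.030]
    p=Rd@t+[D['x'],D['y'],0]
    return p, Rd@Rp@Rn.from_euler('z',-np.pi/2).as_matrix()@Rn.from_euler('x',np.pi).as_matrix()
def inv(TCp=None):
    "current plate state in pocket frame"
    p,R=pose(); Rd=Rn.from_euler('z',D['th']).as_matrix()
    Rt=Rn.from_euler('z',-np.pi/2).as_matrix()@Rn.from_euler('x',np.pi).as_matrix()
    Rp=Rd.T@R@Rt.T; t=Rd.T@(p-[D['x'],D['y'],0])-[D['qx'],D['qy'],.03]
    o=t-Rp@TC; tip=o+Rp@[-.051,0,0]
    print("tip mm",(tip*1e3).round(1),"zyx deg",Rn.from_matrix(Rp).as_euler('zyx',degrees=True).round(2))
E
python3 - <<'E'
from ins import *
brief(); inv(); go(*plate(-.036,.12,0))
print(plate(-.036,.12,0)[0])
E
```

```text
t 5.55 p [0.4391, -0.1828, 0.0408] rpy [-3.1406, -0.0007, -2.1018] F [-0.5, 0.0, 0.6] w 0.0277 q [0.02, 0.28, -0.68, 0.0, -0.61, -0.55]
tip mm [-216.7 -333.9  -27. ] zyx deg [-4.472e+01 -1.000e-02 -7.000e-02]
shift [-0.403, 0.1223, -0.1474] turn [-0.04, -0.06, -44.72] |d| 0.446 ang 44.7
[0.5376577  0.22676033 0.1878    ]
```

>>> {"name": "jog_arm", "arguments": {
  "motion": [
    [[0,0,-0.03,0,0,0,0.02],[0,0,-0.08,0,0,0,0.02],[0,0,-0.13,0,0,0,0.02],[0,0,-0.16,0,0,0,0.02],[0,0,-0.16,0,0,0,0.02]]
  ]
}}

```text
t: 6.05
eef_pos: [0.4413, -0.1829, 0.2054]
ee_rot: [-3.133, 0.003, -2.101]
force: [0.4, -0.3, -3.0]
width: 0.0278
```

```bash
python3 - <<'E'
from ins import *
brief(); inv(); go(*plate(-.036,.12,0))
im,c=grab("wrist","w5.png")
E
```

```text
t 6.05 p [0.4413, -0.1829, 0.2054] rpy [-3.1331, 0.0028, -2.1012] F [0.4, -0.3, -3.0] w 0.0278 q [0.02, 0.06, -0.48, 0.0, -1.02, -0.55]
tip mm [-214.3 -334.7  137.1] zyx deg [-44.69  -0.46  -0.23]
shift [-0.4021, 0.1243, 0.0176] turn [-0.52, -0.04, -44.69] |d| 0.421 ang 44.7
```

View pics/w5.png

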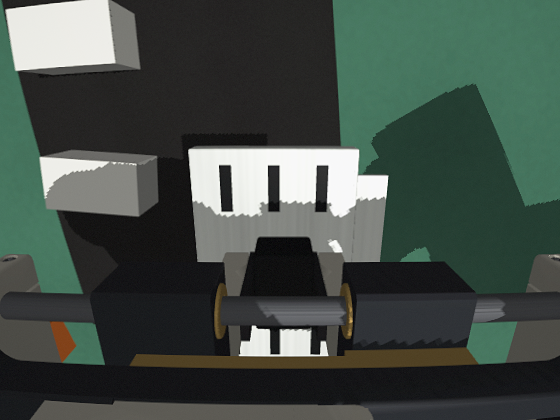

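The plate is held and hasn't slipped. Moving over the dryer.

>>> {"name": "jog_arm", "arguments": {
  "motion": [
    [[-0.402,0.124,0,0,0,-44.7,0.02],[-0.402,0.124,0,0,0,-44.7,0.02],[-0.402,0.124,0,0,0,-44.7,0.02],[-0.402,0.124,0,0,0,-44.7,0.02],[-0.402,0.124,0,0,0,-44.7,0.02],[-0.402,0.124,0,0,0,-44.7,0.02],[-0.402,0.124,0,0,0,-44.7,0.02],[-0.402,0.124,0,0,0,-44.7,0.02]]
  ]
}}

```text
t: 6.9
eef_pos: [0.5308, 0.2081, 0.2006]
ee_rot: [-3.14, -0.003, -1.322]
force: [0.7, -0.9, -1.2]
width: 0.0277
```

```bash
python3 - <<'E'
from ins import *
brief(); inv(); go(*plate(-.034,.07,15))
im,c=grab("wrist","w6.png")
E
```

```text
t 6.9 p [0.5308, 0.2081, 0.2006] rpy [-3.1402, -0.003, -1.3215] F [0.7, -0.9, -1.2] w 0.0277 q [0.72, 0.22, -0.29, 0.0, -1.05, -0.47]
tip mm [-47.2 -16.5 132.7] zyx deg [-0.01 -0.08 -0.17]
shift [-0.0165, -0.0015, 0.0498] turn [14.92, -0.17, 0.01] |d| 0.052 ang 14.9
```

View pics/w6.png

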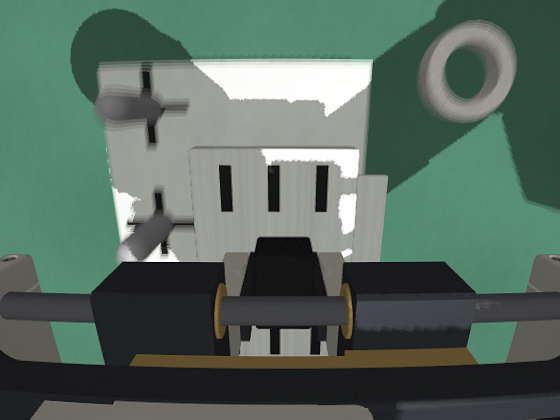

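>>> {"name": "jog_arm", "arguments": {
  "motion": [
    [[-0.0165,-0.0015,0.05,14.9,-0.2,0,0.02],[-0.0165,-0.0015,0.05,14.9,-0.2,0,0.02],[-0.0165,-0.0015,0.05,14.9,-0.2,0,0.02],[-0.0165,-0.0015,0.05,14.9,-0.2,0,0.02],[-0.0165,-0.0015,0.05,14.9,-0.2,0,0.02]]
  ]
}}

```text
t: 7.45
eef_pos: [0.5308, 0.2304, 0.1496]
ee_rot: [-2.879, 0.0, -1.318]
force: [0.0, 0.1, -1.4]
width: 0.0279
```

```bash
python3 - <<'E'
from ins import *; import pickle
brief(); inv(); go(*plate(-.034,.03,15))
im,c=grab("wrist","w7.png"); pickle.dump(c,open("w7.pkl","wb"))
im,c=grab("scene","s7.png",(310,150,440,270),6)
im,c=grab("top","t7.png",(155,175,255,265),7)
E
```

```text
t 7.45 p [0.5308, 0.2304, 0.1496] rpy [-2.8791, 0.0004, -1.3182] F [0.0, 0.1, -1.4] w 0.0279 q [0.83, 0.16, -0.65, 0.27, -0.56, -0.79]
tip mm [-30.    5.1  68.8] zyx deg [  0.18 -15.04   0.07]
shift [0.0052, 0.0139, 0.0365] turn [-0.04, 0.07, 0.17] |d| 0.039 ang 0.2
```

View pics/w7.png

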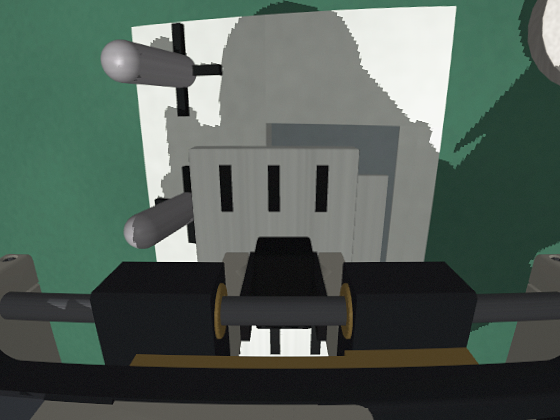

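View pics/s7.png

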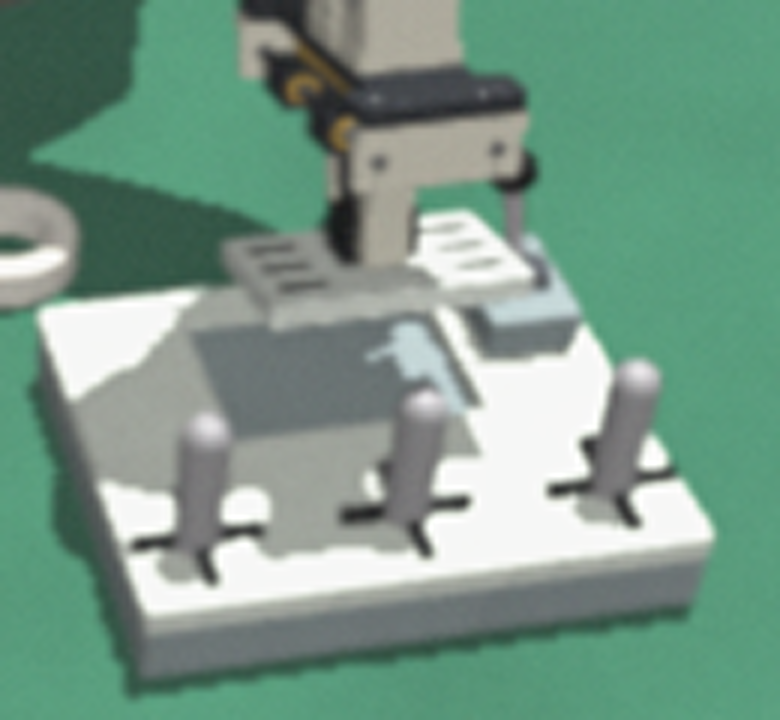

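```bash
python3 - <<'E'
from ins import *; import pickle
c=pickle.load(open("w7.pkl","rb"))
W=plane(c,[(267,124),(399,127),(132,26),(456,7)],.044)
Rd=Rn.from_euler('z',D['th']).as_matrix()
print(((W-[D['x'],D['y'],0])@Rd*1e3-[D['qx']*1e3,0,0]).round(1))
im=cv2.imread("pics/w7.png"); save(im,"w7z.png",(240,100,440,260),4)
E
```

```text
[[  52.9  -65.8   44. ]
 [ -39.9  -65.7   44. ]
 [ 162.1 -139.9   44. ]
 [ -67.6 -138.6   44. ]]
```

View pics/w7z.png

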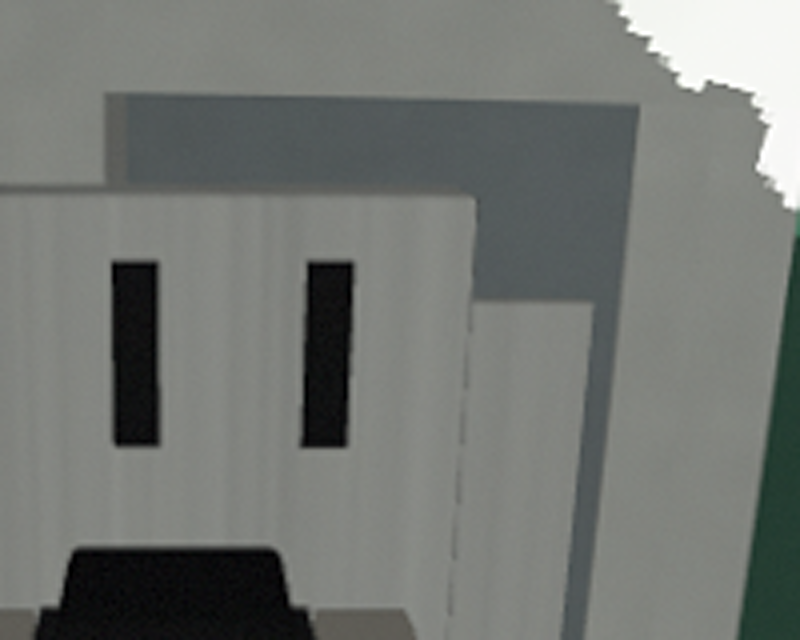

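```bash
python3 - <<'E'
from ins import *; import pickle
c=pickle.load(open("w7.pkl","rb"))
p,R=pose(); Rt=Rn.from_euler('z',-np.pi/2).as_matrix()@Rn.from_euler('x',np.pi).as_matrix()
Rp=R@Rt.T; o=p-Rp@TC
for q,px in [((-33,-65,13),(358.5,148.2)),((-51,-50,4),(388,175.5)),((51,-65,13),(190,148))]:
    q=np.array(q)/1e3; print(proj(c,o+Rp@q).round(1), px)
    # back-solve: on plane of height q z in plate frame
    oo,d=ray(c,[px]); n=Rp[:,2]; s=(n@(o-oo)+q[2])/(d[0]@n); X=oo+s*d[0]; print((Rp.T@(X-o)*1e3).round(1))
E
```

```text
[[353.6 146.9]] (358.5, 148.2)
[-35.4 -64.4  13. ]
[[382.2 173.9]] (388, 175.5)
[-54.2 -49.2   4. ]
[[180.8 146.9]] (190, 148)
[ 46.5 -64.4  13. ]
```

```bash
python3 - <<'E'
from ins import *; import pickle
brief(); inv()
im,c=grab("wrist","w8.png"); pickle.dump(c,open("w8.pkl","wb")); save(im,"w8z.png",(180,100,440,260),3)
brief(); inv()
p,R=pose(); Rt=Rn.from_euler('z',-np.pi/2).as_matrix()@Rn.from_euler('x',np.pi).as_matrix()
Rp=R@Rt.T; o=p-Rp@TC
for q,px in [((-33,-65,13),(358.5,148.2)),((-51,-50,4),(388,175.5)),((51,-65,13),(190,148))]:
    q=np.array(q)/1e3
    oo,d=ray(c,[px]); n=Rp[:,2]; s=(n@(o-oo)+q[2])/(d[0]@n); X=oo+s*d[0]; print((Rp.T@(X-o)*1e3).round(1))
go(*plate(-.034,.05,15))
E
```

```text
t 7.6 p [0.5321, 0.2311, 0.1508] rpy [-2.8767, 0.0019, -1.3194] F [0.4, 0.1, -1.7] w 0.0279 q [0.83, 0.16, -0.65, 0.27, -0.56, -0.79]
tip mm [-28.5   5.6  69.9] zyx deg [  0.12 -15.18   0.14]
t 7.65 p [0.532, 0.231, 0.1508] rpy [-2.8766, 0.002, -1.3195] F [0.1, 0.1, -2.4] w 0.0278 q [0.83, 0.16, -0.65, 0.27, -0.56, -0.79]
tip mm [-28.6   5.5  69.9] zyx deg [  0.11 -15.18   0.14]
[-33.8 -63.8  13. ]
[-52.6 -48.5   4. ]
[ 48.5 -64.   13. ]
shift [0.0055, 0.0103, 0.018] turn [-0.18, 0.14, 0.07] |d| 0.021 ang 0.2
```

View pics/w8z.png

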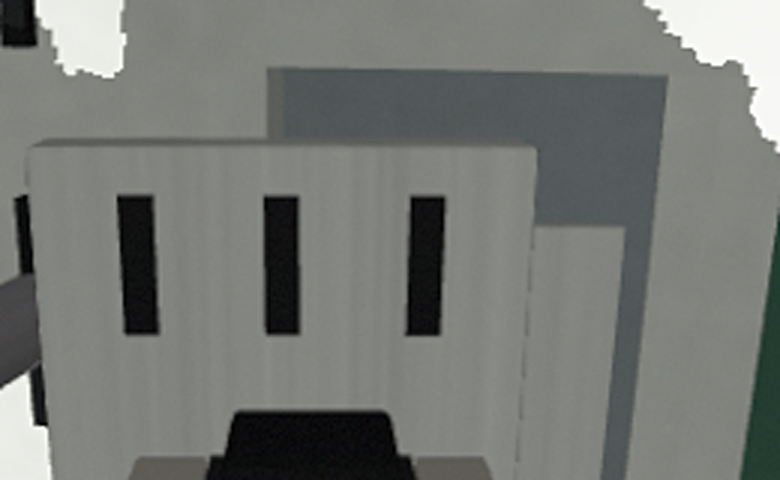

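```bash
python3 - <<'E'
from ins import *; import pickle
c=pickle.load(open("w8.pkl","rb"))
W=plane(c,[(269.3,122.7),(402.7,125.3)],.044)
Rd=Rn.from_euler('z',D['th']).as_matrix()
print(((W-[D['x'],D['y'],0])@Rd*1e3-[D['qx']*1e3,0,0]).round(1))
go(*plate(-.032,.03,15))
E
```

```text
[[ 53.  -66.2  44. ]
 [-40.7 -66.3  44. ]]
shift [0.0056, 0.0136, 0.0378] turn [-0.18, 0.14, 0.07] |d| 0.041 ang 0.2
```

>>> {"name": "jog_arm", "arguments": {
  "motion": [
    [[0.0056,0.0136,0.038,0,0,0,0.02],[0.0056,0.0136,0.038,0,0,0,0.02],[0.0056,0.0136,0.038,0,0,0,0.02],[0.0056,0.0136,0.038,0,0,0,0.02],[0.0056,0.0136,0.038,0,0,0,0.02]]
  ]
}}

```text
t: 8.15
eef_pos: [0.5313, 0.2258, 0.1122]
ee_rot: [-2.874, 0.003, -1.319]
force: [0.2, -0.3, -2.2]
width: 0.0278
```

```bash
python3 - <<'E'
from ins import *; import pickle
brief(); inv(); go(*plate(-.032,.003,15))
im,c=grab("wrist","w9.png",(180,100,440,260),3); pickle.dump(c,open("w9.pkl","wb"))
E
```

```text
t 8.15 p [0.5313, 0.2258, 0.1122] rpy [-2.8744, 0.0031, -1.3192] F [0.2, -0.3, -2.2] w 0.0278 q [0.81, 0.2, -0.72, 0.33, -0.44, -0.85]
tip mm [-30.5   0.7  31.2] zyx deg [  0.12 -15.31   0.21]
shift [0.0008, 0.0087, 0.0271] turn [-0.31, 0.2, 0.07] |d| 0.028 ang 0.4
```

View pics/w9.png

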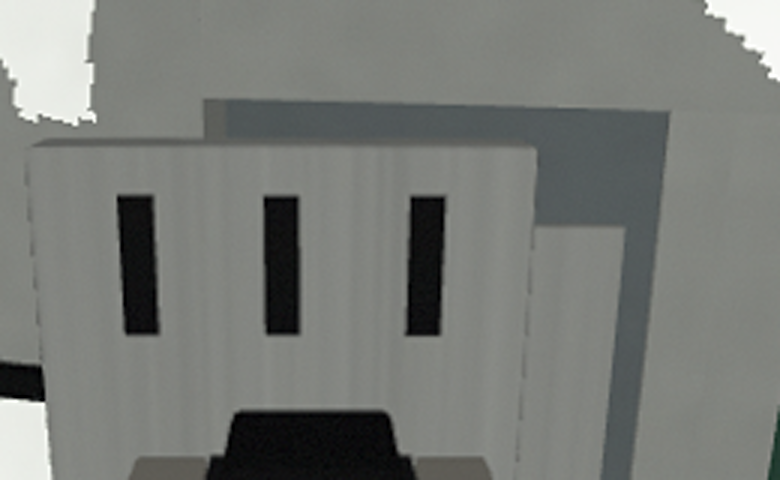

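>>> {"name": "jog_arm", "arguments": {
  "motion": [
    [[0.001,0.0085,0.01,-0.3,0.2,0,0.02],[0.001,0.0085,0.018,-0.3,0.2,0,0.02],[0.001,0.0085,0.024,-0.3,0.2,0,0.02],[0.001,0.0085,0.027,-0.3,0.2,0,0.02],[0.001,0.0085,0.027,-0.3,0.2,0,0.02],[0.001,0.0085,0.027,-0.3,0.2,0,0.02]]
  ]
}}

```text
t: 8.8
eef_pos: [0.5305, 0.2246, 0.0838]
ee_rot: [-2.88, -0.0, -1.32]
force: [-0.1, -0.4, -2.1]
width: 0.0278
```

```bash
python3 - <<'E'
from ins import *; import pickle
brief(); inv(); go(*plate(-.032,.002,15))
im,c=grab("wrist","w10.png",(180,100,440,260),3); im,c=grab("scene","s10.png",(310,150,440,270),6)
E
```

```text
t 8.8 p [0.5305, 0.2246, 0.0838] rpy [-2.8798, -0.0004, -1.3203] F [-0.1, -0.4, -2.1] w 0.0278 q [0.8, 0.24, -0.78, 0.4, -0.35, -0.91]
tip mm [-31.8  -0.4   3. ] zyx deg [ 6.0e-02 -1.5e+01 -1.0e-02]
shift [-0.0004, 0.0004, 0.0009] turn [-0.0, -0.01, 0.06] |d| 0.001 ang 0.1
```

View pics/w10.png

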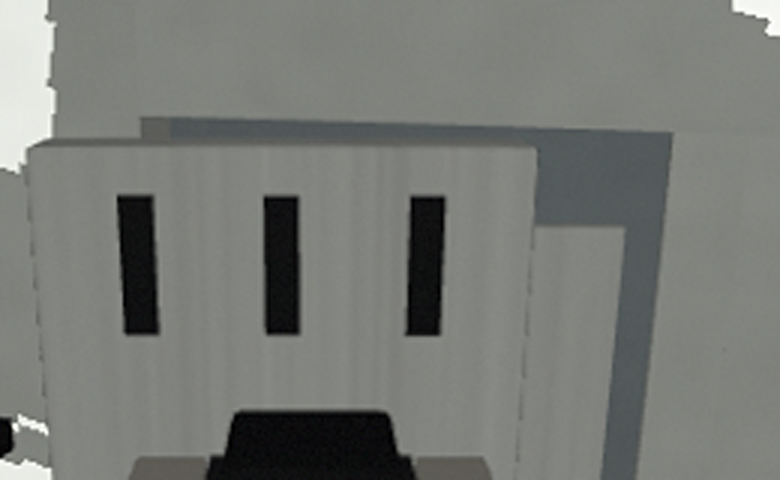

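View pics/s10.png

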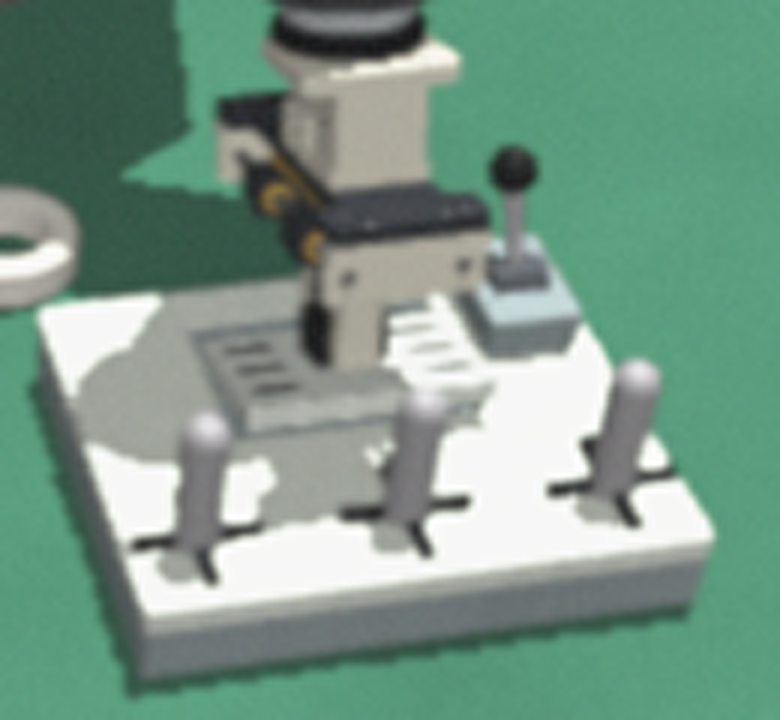

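Inside the opening, no contact yet. Feeling for the floor.

>>> {"name": "jog_arm", "arguments": {
  "motion": [
    [[0,0.0003,0.001,0,0,0,0.02],[0,0.0005,0.002,0,0,0,0.02],[0,0.0008,0.003,0,0,0,0.02],[0,0.0008,0.003,0,0,0,0.02]]
  ]
}}

```text
t: 9.3
eef_pos: [0.5305, 0.2247, 0.0808]
ee_rot: [-2.879, -0.0, -1.32]
force: [-0.5, 0.3, -1.9]
width: 0.0277
```

```bash
python3 - <<'E'
from ins import *; 
brief(); inv(); go(*plate(-.050,.0025,15))
E
```

```text
t 9.3 p [0.5305, 0.2247, 0.0808] rpy [-2.8794, -0.0001, -1.3201] F [-0.5, 0.3, -1.9] w 0.0277 q [0.8, 0.25, -0.78, 0.41, -0.34, -0.93]
tip mm [-31.8  -0.3   0. ] zyx deg [ 7.000e-02 -1.502e+01  1.000e-02]
shift [-0.0003, 0.0169, -0.0071] turn [-0.02, 0.01, 0.07] |d| 0.018 ang 0.1
```

>>> {"name": "jog_arm", "arguments": {
  "motion": [
    [[0,0.0002,0.0005,0,0,0,0.02],[0,0.0003,0.001,0,0,0,0.02],[0,0.0003,0.001,0,0,0,0.02]]
  ]
}}

```text
t: 9.6
eef_pos: [0.5306, 0.2247, 0.0804]
ee_rot: [-2.879, -0.0, -1.32]
force: [-4.1, -0.4, 7.2]
width: 0.0278
```

>>> {"name": "jog_arm", "arguments": {
  "motion": [
    [[0,0.0002,0.0005,0,0,0,0.02],[0,0.0003,0.001,0,0,0,0.02],[0,0.0003,0.001,0,0,0,0.02]]
  ]
}}

```text
t: 9.9
eef_pos: [0.5307, 0.2247, 0.0803]
ee_rot: [-2.878, -0.0, -1.32]
force: [-6.7, -1.7, 11.5]
width: 0.0278
```

Floor contact is at nominal h ≈ -0.4 mm. Lifting about 1.5 mm, then sliding under the lip.

```bash
python3 - <<'E'
from ins import *; 
inv(); go(*plate(-.032,.0012,15));go(*plate(-.041,.0012,15)); go(*plate(-.047,.0012,15))
E
```

```text
tip mm [-31.5  -0.3  -0.5] zyx deg [ 8.000e-02 -1.512e+01  1.000e-02]
shift [-0.0003, -0.0001, -0.0016] turn [-0.12, 0.01, 0.07] |d| 0.002 ang 0.1
shift [-0.0003, 0.0086, -0.004] turn [-0.12, 0.01, 0.07] |d| 0.01 ang 0.1
shift [-0.0003, 0.0144, -0.0056] turn [-0.12, 0.01, 0.07] |d| 0.015 ang 0.1
```

>>> {"name": "jog_arm", "arguments": {
  "motion": [
    [[0,0,-0.0016,0,0,0,0.02],[0,0,-0.0016,0,0,0,0.02],[0,0.004,-0.0028,0,0,0,0.02],[0,0.0086,-0.004,0,0,0,0.02],[0,0.0115,-0.0048,0,0,0,0.02],[0,0.0144,-0.0056,0,0,0,0.02],[0,0.0144,-0.0056,0,0,0,0.02],[0,0.0144,-0.0056,0,0,0,0.02]]
  ]
}}

```text
t: 10.7
eef_pos: [0.5158, 0.221, 0.0821]
ee_rot: [-2.877, -0.0, -1.32]
force: [0.2, -0.0, -2.7]
width: 0.0278
```

```bash
python3 - <<'E'
from ins import *; 
brief();inv(); go(*plate(-.055,.0012,15))
im,c=grab("wrist","w11.png",(180,100,440,260),3)
E
```

```text
t 10.7 p [0.5158, 0.221, 0.0821] rpy [-2.8775, -0.0001, -1.3199] F [0.2, -0.0, -2.7] w 0.0278 q [0.81, 0.22, -0.82, 0.44, -0.33, -0.97]
tip mm [-46.8  -0.3   1.2] zyx deg [  0.08 -15.13   0.02]
shift [-0.0002, 0.0078, -0.002] turn [-0.13, 0.02, 0.08] |d| 0.008 ang 0.2
```

View pics/w11.png

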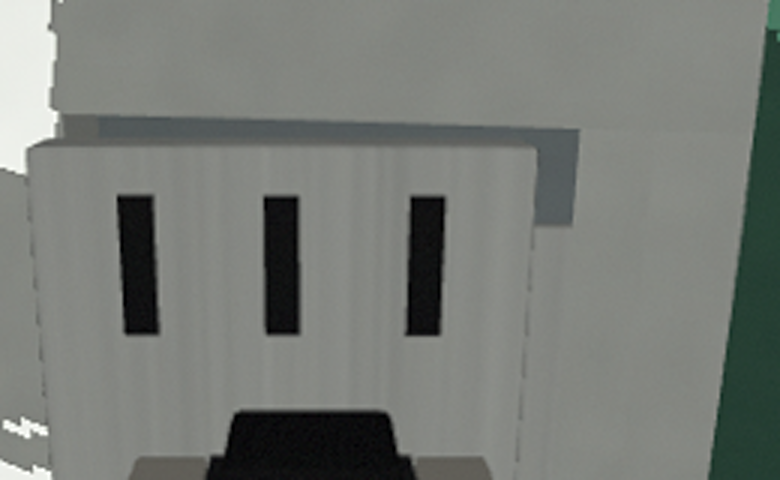

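Tongue is under the lip. Feeling for the front wall.

>>> {"name": "jog_arm", "arguments": {
  "motion": [
    [[0,0.001,-0.0003,0,0,0,0.02],[0,0.002,-0.0005,0,0,0,0.02],[0,0.0029,-0.0008,0,0,0,0.02],[0,0.0029,-0.0008,0,0,0,0.02]]
  ]
}}

```text
t: 11.15
eef_pos: [0.513, 0.2204, 0.0822]
ee_rot: [-2.877, 0.0, -1.32]
force: [0.4, -0.2, -1.4]
width: 0.0277
```

>>> {"name": "jog_arm", "arguments": {
  "motion": [
    [[0,0.001,-0.0003,0,0,0,0.02],[0,0.0015,-0.0004,0,0,0,0.02],[0,0.0015,-0.0004,0,0,0,0.02]]
  ]
}}

```text
t: 11.45
eef_pos: [0.5125, 0.2207, 0.0828]
ee_rot: [-2.876, 0.001, -1.32]
force: [9.1, -1.1, -4.5]
width: 0.0279
```

```bash
python3 - <<'E'
from ins import *; 
brief();inv(); 
E
```

```text
t 11.45 p [0.5125, 0.2207, 0.0828] rpy [-2.8755, 0.0009, -1.3196] F [9.1, -1.1, -4.5] w 0.0279 q [0.82, 0.22, -0.83, 0.45, -0.33, -0.98]
tip mm [-50.    0.3   1.8] zyx deg [  0.1  -15.24   0.08]
```

```bash
python3 - <<'E'
from ins import *; 
for a in (15,12,9,6,4,2): go(*plate(-.0482,.0008 if a>5 else .0004,a))
E
```

```text
shift [0.0003, -0.0016, 0.0017] turn [-0.24, 0.07, 0.08] |d| 0.002 ang 0.3
shift [0.0003, -0.0035, 0.0047] turn [-3.24, 0.07, 0.08] |d| 0.006 ang 3.2
shift [0.0003, -0.0052, 0.0077] turn [-6.24, 0.07, 0.09] |d| 0.009 ang 6.2
shift [0.0003, -0.0068, 0.0108] turn [-9.24, 0.07, 0.09] |d| 0.013 ang 9.2
shift [0.0003, -0.0077, 0.0133] turn [-11.24, 0.07, 0.09] |d| 0.015 ang 11.2
shift [0.0003, -0.0086, 0.0155] turn [-13.24, 0.06, 0.09] |d| 0.018 ang 13.2
```

>>> {"name": "jog_arm", "arguments": {
  "motion": [
    [[0.0003,-0.0016,0.0017,-0.2,0,0,0.02],[0.0003,-0.0035,0.0047,-3.2,0,0,0.02],[0.0003,-0.0052,0.0077,-6.2,0,0,0.02],[0.0003,-0.0068,0.0108,-9.2,0,0,0.02],[0.0003,-0.0068,0.0108,-9.2,0,0,0.02],[0.0003,-0.0068,0.0108,-9.2,0,0,0.02]]
  ]
}}

```text
t: 12.05
eef_pos: [0.5217, 0.2225, 0.0736]
ee_rot: [-3.036, 0.001, -1.321]
force: [-0.4, 0.5, -2.3]
width: 0.028
```

```bash
python3 - <<'E'
from ins import *; 
brief();inv(); 
for a in (4,2,0): go(*plate(-.0482,.0002,a))
im,c=grab("wrist","w12.png",(180,100,440,260),3); im,c=grab("scene","s12.png",(310,150,440,270),6)
E
```

```text
t 12.05 p [0.5217, 0.2225, 0.0736] rpy [-3.036, 0.0005, -1.3205] F [-0.4, 0.5, -2.3] w 0.028 q [0.78, 0.31, -0.56, 0.09, -0.61, -0.61]
tip mm [-48.2  -0.2   0.2] zyx deg [ 0.04 -6.05  0.03]
shift [-0.0002, -0.0013, 0.002] turn [-2.05, 0.03, 0.04] |d| 0.002 ang 2.1
shift [-0.0002, -0.0026, 0.004] turn [-4.05, 0.03, 0.04] |d| 0.005 ang 4.1
shift [-0.0002, -0.0037, 0.006] turn [-6.05, 0.03, 0.04] |d| 0.007 ang 6.1
```

View pics/w12.png

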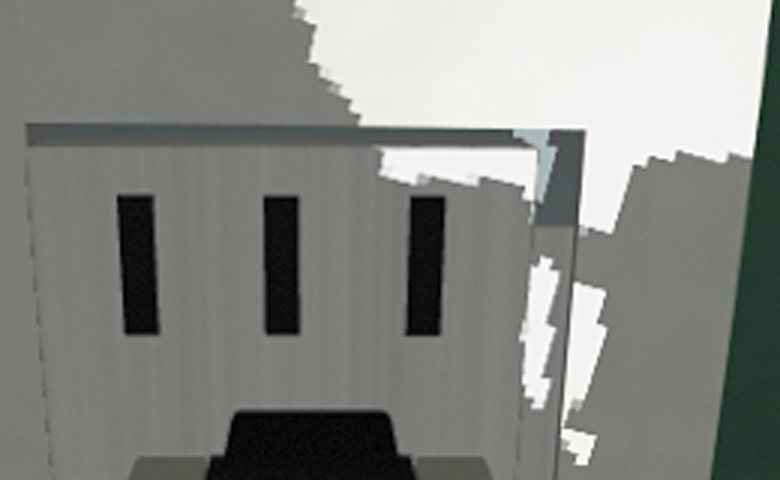

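View pics/s12.png

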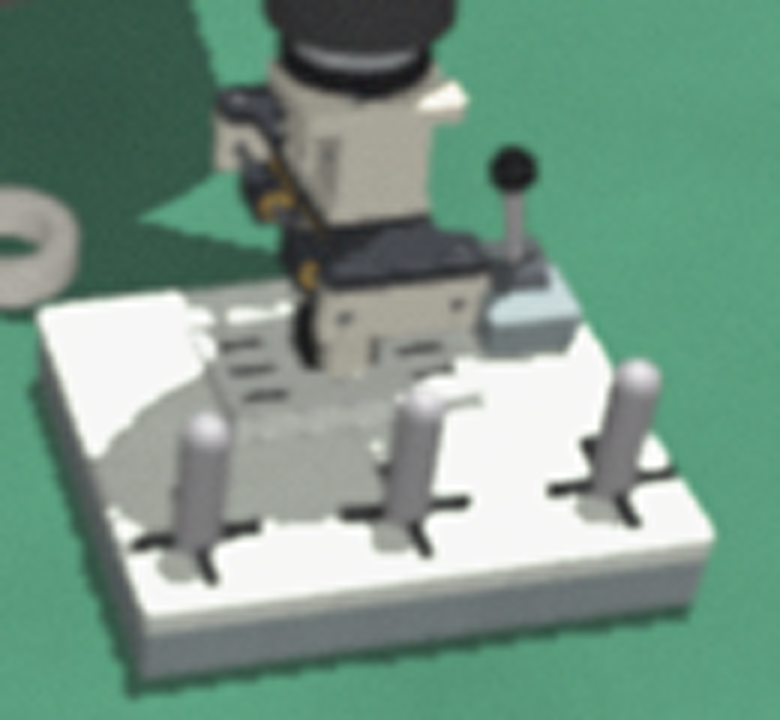

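>>> {"name": "jog_arm", "arguments": {
  "motion": [
    [[0,-0.0013,0.002,-2,0,0,0.02],[0,-0.0026,0.004,-4,0,0,0.02],[0,-0.0026,0.004,-4,0,0,0.02]]
  ]
}}

```text
t: 12.45
eef_pos: [0.5241, 0.2228, 0.07]
ee_rot: [-3.106, 0.0, -1.32]
force: [0.8, -0.3, -1.8]
width: 0.0275
```

```bash
python3 - <<'E'
from ins import *; 
brief();inv(); go(*plate(-.0482,-.0002,0)); 
E
```

```text
t 12.45 p [0.5241, 0.2228, 0.07] rpy [-3.1059, 0.0, -1.32] F [0.8, -0.3, -1.8] w 0.0275 q [0.76, 0.35, -0.48, 0.03, -0.71, -0.53]
tip mm [-48.7  -0.6   0.3] zyx deg [ 0.08 -2.04  0.  ]
shift [-0.0005, -0.0018, 0.0025] turn [-2.04, 0.0, 0.08] |d| 0.003 ang 2.0
```

>>> {"name": "jog_arm", "arguments": {
  "motion": [
    [[0,-0.0009,0.0012,-1,0,0,0.02],[-0.0005,-0.0018,0.0025,-2,0,0,0.02],[-0.0005,-0.0018,0.0025,-2,0,0,0.02],[-0.0005,-0.0018,0.0025,-2,0,0,0.02]]
  ]
}}

```text
t: 12.85
eef_pos: [0.5259, 0.2236, 0.0678]
ee_rot: [-3.141, -0.0, -1.32]
force: [-0.2, -1.0, 2.7]
width: 0.0276
```

```bash
python3 - <<'E'
from ins import *; 
brief();inv(); go(*plate(-.0482,-.0006,0)); 
im,c=grab("wrist","w13.png",(180,100,440,260),3)
E
```

```text
t 12.85 p [0.5259, 0.2236, 0.0678] rpy [-3.1407, -0.0002, -1.3199] F [-0.2, -1.0, 2.7] w 0.0276 q [0.74, 0.37, -0.44, 0.0, -0.76, -0.49]
tip mm [-48.2  -0.2  -0. ] zyx deg [ 0.08 -0.05 -0.01]
shift [-0.0002, -0.0, 0.0006] turn [-0.05, -0.01, 0.08] |d| 0.001 ang 0.1
```

View pics/w13.png

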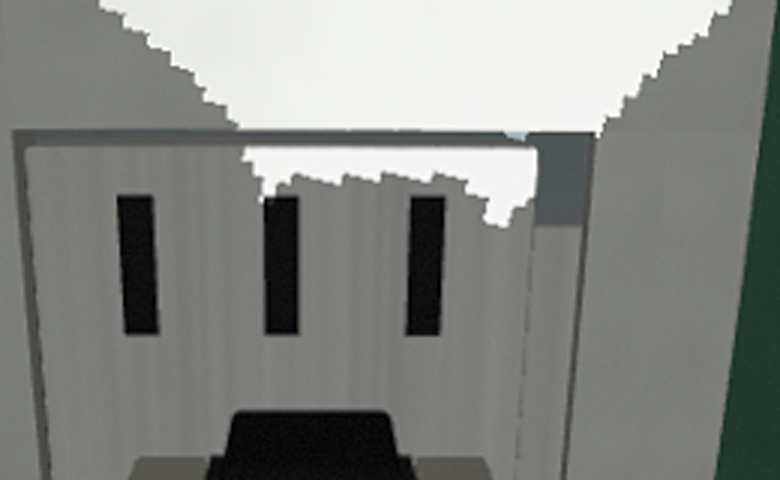

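The plate lies in the pocket with a gap all round. Pressing lightly, then releasing.

>>> {"name": "jog_arm", "arguments": {
  "motion": [
    [[0,0,0.0008,0,0,0,0.02],[0,0,0.0008,0,0,0,0.02],[0,0,0.0008,0,0,0,0.02]]
  ]
}}

```text
t: 13.2
eef_pos: [0.5259, 0.2236, 0.0679]
ee_rot: [-3.14, -0.0, -1.32]
force: [-3.4, -2.0, 7.9]
width: 0.0278
```

>>> {"name": "jog_arm", "arguments": {
  "motion": [
    [[0,0,0,0,0,0,0.038],[0,0,0,0,0,0,0.038],[0,0,0,0,0,0,0.038],[0,0,0,0,0,0,0.038],[0,0,-0.01,0,0,0,0.038],[0,0,-0.03,0,0,0,0.038],[0,0,-0.05,0,0,0,0.038],[0,0,-0.05,0,0,0,0.038]]
  ]
}}

```text
t: 14.0
eef_pos: [0.5274, 0.2247, 0.1213]
ee_rot: [-3.135, 0.002, -1.319]
force: [0.4, 0.2, 0.8]
width: 0.0386
```

```bash
python3 - <<'E'
from ins import *; 
brief();inv(); 
im,c=grab("wrist","w14.png")
E
```

```text
t 14.0 p [0.5274, 0.2247, 0.1213] rpy [-3.1349, 0.0017, -1.3189] F [0.4, 0.2, 0.8] w 0.0386 q [0.75, 0.3, -0.39, 0.0, -0.87, -0.49]
tip mm [-46.2   0.5  53.2] zyx deg [ 0.14 -0.39  0.1 ]
```

View pics/w14.png

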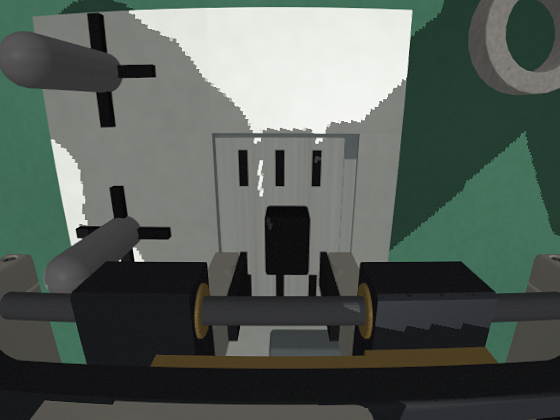

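The cover is home: TCP height matches the nominal home height within 0.1 mm. Next, the cups.

```bash
python3 - <<'E'
from h import *
brief(); go([.47,-.27,.30],down(-.5))
E
```

```text
t 14.05 p [0.5267, 0.2242, 0.1199] rpy [-3.1366, 0.0014, -1.3194] F [-0.3, 0.3, -0.1] w 0.0378 q [0.74, 0.31, -0.39, 0.0, -0.87, -0.49]
shift [0.4644, 0.1769, -0.1816] turn [-0.3, -0.04, -46.95] |d| 0.529 ang 47.0
```

>>> {"name": "jog_arm", "arguments": {
  "motion": [
    [[0,0,-0.05,0,0,0,0.0876],[0,0,-0.1,0,0,0,0.0876],[0,0,-0.15,0,0,0,0.0876],[0,0,-0.18,0,0,0,0.0876],[0,0,-0.18,0,0,0,0.0876]]
  ]
}}

```text
t: 14.55
eef_pos: [0.5276, 0.2247, 0.3052]
ee_rot: [-3.129, 0.004, -1.319]
force: [-0.1, -1.0, -0.8]
width: 0.0725
```

```bash
python3 - <<'E'
from h import *
im,c=grab("wrist","w15.png")
brief(); go([.47,-.27,.30],down(-.5))
E
```

```text
t 14.6 p [0.5264, 0.2243, 0.3021] rpy [-3.1327, 0.0034, -1.3193] F [-0.7, -0.1, -1.1] w 0.0763 q [0.75, 0.15, -0.14, 0.0, -1.26, -0.49]
shift [0.4647, 0.1777, -0.001] turn [-0.56, -0.03, -46.95] |d| 0.498 ang 46.9
```

View pics/w15.png

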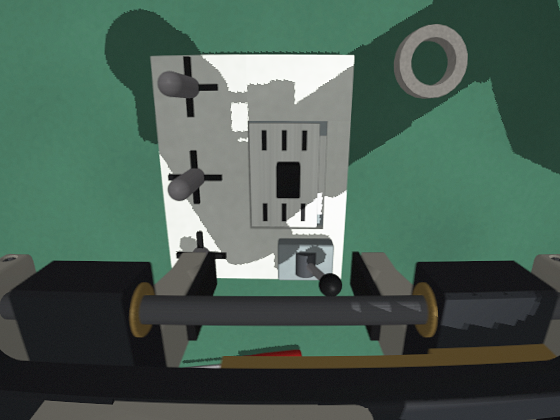

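The cover lies flat in the pocket. Moving to the cups.

>>> {"name": "jog_arm", "arguments": {
  "motion": [
    [[0.465,0.178,0,-0.5,0,-46.9,0.0876],[0.465,0.178,0,-0.5,0,-46.9,0.0876],[0.465,0.178,0,-0.5,0,-46.9,0.0876],[0.465,0.178,0,-0.5,0,-46.9,0.0876],[0.465,0.178,0,-0.5,0,-46.9,0.0876],[0.465,0.178,0,-0.5,0,-46.9,0.0876],[0.465,0.178,0,-0.5,0,-46.9,0.0876],[0.465,0.178,0,-0.5,0,-46.9,0.0876]]
  ]
}}

```text
t: 15.4
eef_pos: [0.4808, -0.1641, 0.2976]
ee_rot: [3.142, 0.001, -0.5]
force: [0.6, 0.7, -0.1]
width: 0.0877
```

```bash
python3 - <<'E'
from h import *
brief(); go([.47,-.27,.30],down(-.5))
E
```

```text
t 15.4 p [0.4808, -0.1641, 0.2976] rpy [3.1416, 0.0014, -0.5003] F [0.6, 0.7, -0.1] w 0.0877 q [0.06, 0.05, -0.27, -0.0, -1.25, 1.01]
shift [0.0413, 0.0981, -0.0024] turn [0.0, 0.08, -0.02] |d| 0.106 ang 0.1
```

>>> {"name": "jog_arm", "arguments": {
  "motion": [
    [[0.035,0.09,0,0,0,0,0.0876],[0.035,0.09,0,0,0,0,0.0876],[0.035,0.09,0,0,0,0,0.0876],[0.035,0.09,0,0,0,0,0.0876],[0.035,0.09,0,0,0,0,0.0876]]
  ]
}}

```text
t: 15.9
eef_pos: [0.468, -0.2593, 0.2964]
ee_rot: [3.141, 0.003, -0.5]
force: [0.8, -0.3, 1.0]
width: 0.0876
```

```bash
python3 - <<'E'
from h import *; import pickle
brief(); im,c=grab("wrist","w16.png"); pickle.dump(c,open("w16.pkl","wb")); save(im,"w16z.png",(140,30,420,230),2.8)
E
```

```text
t 15.9 p [0.468, -0.2593, 0.2964] rpy [3.1412, 0.0033, -0.5003] F [0.8, -0.3, 1.0] w 0.0876 q [-0.14, 0.1, -0.22, -0.0, -1.26, 1.21]
```

View pics/w16.png

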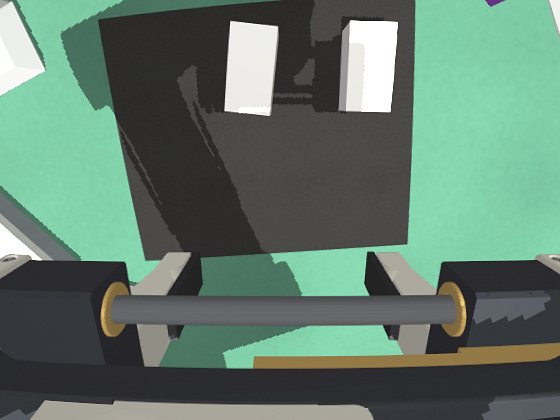

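View pics/w16z.png

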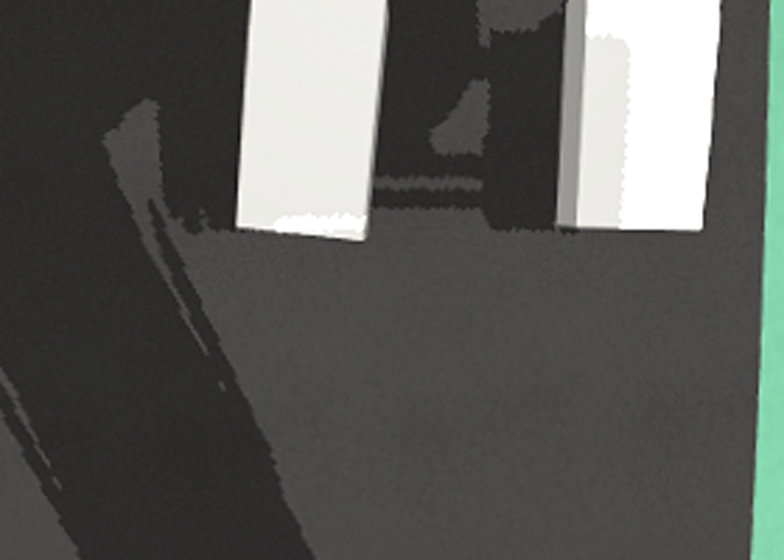

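```bash
python3 - <<'E'
from h import *
im=cv2.imread("pics/w16.png"); save(im,"w16y.png",(215,10,415,125),3.9)
E
```

```text
(no output)
```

View pics/w16y.png

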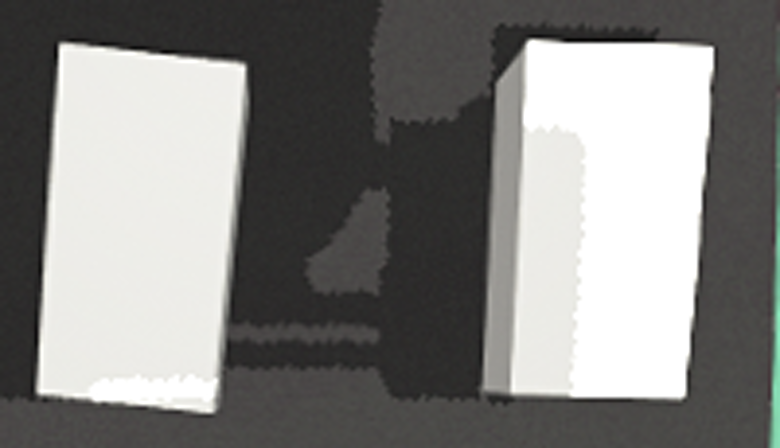

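```bash
python3 - <<'E'
from fitc import *
c=pickle.load(open("w16.pkl","rb"))
P=[(46,25,50),(46,-25,50),(-46,-25,50),(-46,25,50)]
for n,o in dict(A=[(60,43),(247,63),(216,412),(37,395)],B=[(527,40),(714,46),(686,399),(511,395)]).items():
    o=[(a/3.9+215,b/3.9+10) for a,b in o]
    v,e=fit(c,o,P,[.55,-.3,-.5]); print(n,v.round(4),e.round(1).tolist())
E
```

```text
A [ 0.5894 -0.2881 -0.6039] [[0.1, 0.2], [-0.2, 0.0], [-0.5, -0.0], [0.6, -0.3]]
B [ 0.5295 -0.4038 -0.5043] [[0.5, 0.5], [-0.4, 0.4], [-0.3, -0.7], [0.2, -0.4]]
```

Both cups are fitted to sub-pixel. The tilted grasp may run into reach limits, so I'll identify the kinematics from the logged states first.

```bash
cat > kin.py <<'E'
from h import *
from scipy.optimize import least_squares
data=[# q, p, rpy
([1.469,.359,.012,0,-1.224,-.288],[.257,.624,.249],[3.14,0,-.39]),
([.92,.11,-.11,0,-1.35,.92],[.4694,.2957,.3393],[3.1407,.0006,.2598]),
([.75,.12,-.05,0,-1.4,1.08],[.5192,.2204,.3588],[3.1407,.0014,.2598]),
([.07,-.08,-.35,0,-1.3,.98],[.4092,-.1635,.3193],[3.1404,-.0001,-.5183]),
([.03,.05,-.46,0,-1.07,-.55],[.44,-.1799,.2195],[-3.1412,-.0009,-2.0933]),
([.02,.28,-.68,0,-.61,-.55],[.439,-.1828,.0408],[-3.1407,-.0007,-2.1018]),
([.72,.22,-.29,0,-1.05,-.47],[.5308,.2081,.2006],[-3.1402,-.003,-1.3215]),
([.83,.16,-.65,.27,-.56,-.79],[.5321,.2311,.1508],[-2.8767,.0019,-1.3194]),
([.8,.24,-.78,.40,-.35,-.91],[.5305,.2246,.0838],[-2.8798,-.0004,-1.3203]),
([.82,.22,-.83,.45,-.33,-.98],[.5125,.2207,.0828],[-2.8755,.0009,-1.3196]),
([.78,.31,-.56,.09,-.61,-.61],[.5217,.2225,.0736],[-3.036,.0005,-1.3205]),
([.74,.37,-.44,0,-.76,-.49],[.5259,.2236,.0678],[-3.1407,-.0002,-1.3199]),
([-.14,.10,-.22,0,-1.26,1.21],[.468,-.2593,.2964],[3.1412,.0033,-.5003])]
E_=lambda ax,a:Rn.from_euler(ax,a).as_matrix()
def fk(q,v,s4=1):
    a,lat,h,L2,L3,o,lw,d,c6=v
    R1=E_('z',q[0]); R3=E_('y',q[1]-q[2]); 
    R4=R3@E_('x',s4*q[3]); R5=R4@E_('y',-q[4])   # tool z along R5 x
    w=np.array([a+L2*np.sin(q[1]),lat,h+L2*np.cos(q[1])])+R3@[L3,0,o]+R5@[d,lw,0]
    Rt=R5@E_('y',np.pi/2)@E_('z',q[5]+c6)
    return R1@w,R1@Rt
def fitk(s4):
    def res(v):
        e=[]
        for q,p,r in data:
            P,R=fk(q,v,s4); e+=list(P-p); e+=list(.1*Rn.from_matrix(R.T@E_('xyz',r)).as_rotvec())
        return np.array(e)
    return least_squares(res,[.0,-.19,.4,.4,.4,0,0,.2,0],loss='soft_l1',f_scale=.005)
if __name__=="__main__":
    for s4 in (1,-1):
        for c in (0,np.pi/2,-np.pi/2,np.pi):
            def f():
                def res(v):
                    e=[]
                    for q,p,r in data:
                        P,R=fk(q,v,s4); e+=list(P-p); e+=list(.1*Rn.from_matrix(R.T@E_('xyz',r)).as_rotvec())
                    return np.array(e)
                return least_squares(res,[.0,-.19,.4,.4,.4,0,0,.2,c])
            r=f(); print(s4,round(c,2),r.cost,r.x.round(4),np.abs(r.fun).max().round(4))
E
python3 kin.py
```

```text
1 0 0.14508497097225143 [-0.008  -0.5559 -0.1433  0.577   0.4646  0.0349  0.3593  0.0224  0.4164] 0.2465
1 1.57 0.14508497097224476 [-0.008  -0.5559 -0.1433  0.577   0.4646  0.0349  0.3593  0.0224  0.4164] 0.2465
1 -1.57 0.13777071107471864 [-0.008  -0.5559 -0.1433  0.577   0.4646  0.0349  0.3593  0.0224 -1.5201] 0.2471
1 3.14 0.13777071107471986 [-0.008  -0.5559 -0.1433  0.577   0.4646  0.0349  0.3593  0.0224  4.7631] 0.2471
-1 0 0.12850177030331955 [ 2.100e-03 -1.000e-04  1.964e-01  6.011e-01  4.616e-01  3.000e-04
 -1.923e-01  3.543e-01  5.859e-01] 0.2296
-1 1.57 0.12850177030331958 [ 2.100e-03 -1.000e-04  1.964e-01  6.011e-01  4.616e-01  3.000e-04
 -1.923e-01  3.543e-01  5.859e-01] 0.2296
-1 -1.57 0.16419703117446144 [ 2.1000e-03 -1.0000e-04  1.9640e-01  6.0110e-01  4.6160e-01  3.0000e-04
 -1.9230e-01  3.5430e-01 -1.3474e+00] 0.2644
-1 3.14 0.16419703117446144 [ 2.1000e-03 -1.0000e-04  1.9640e-01  6.0110e-01  4.6160e-01  3.0000e-04
 -1.9230e-01  3.5430e-01  4.9358e+00] 0.2644
```

```bash
sed -i 's/q\[5\]+c6/-q[5]+c6/; s/def fk(q,v,s4=1)/def fk(q,v,s4=-1)/' kin.py; python3 kin.py | grep "^-1"
cat > ik.py <<'E'
from kin import *
from scipy.optimize import least_squares
def rr(v): pass
def fitv():
    def res(v):
        e=[]
        for q,p,r in data:
            P,R=fk(q,v); e+=list(P-p); e+=list(.1*Rn.from_matrix(R.T@E_('xyz',r)).as_rotvec())
        return np.array(e)
    return min((least_squares(res,[0,0,.196,.6,.46,0,-.19,.354,c]) for c in (0,1.57,-1.57,3.14)),key=lambda r:r.cost).x
V=fitv()
lo=np.array([-3.07,-1.43,-1.02,-3.03,-3.05,-3.03])+.02; hi=np.array([3.07,2.12,1.25,1.67,-.0,3.03])-.02
def ik(p,R,q0):
    f=lambda q:(lambda P,Q:np.r_[P-p,.2*Rn.from_matrix(Q.T@R).as_rotvec()])(*fk(q,V))
    r=least_squares(f,np.clip(q0,lo+.01,hi-.01),bounds=(lo,hi)); return r.x,np.linalg.norm(r.fun[:3]),np.linalg.norm(r.fun[3:])/.2
def cupgrasp(cx,al,pos):
    "cx: cup axis unit (world), up: perpendicular dir, pos grasp point"
def toolR(zc,xc):
    zc=zc/np.linalg.norm(zc); xc=xc-zc*(xc@zc); xc/=np.linalg.norm(xc); return np.c_[xc,np.cross(zc,xc),zc]
Z=np.array([0,0,1.])
def grasp(cup,al,d=.025):
    x,y,th=cup; cx=np.array([np.cos(th),np.sin(th),0]); a=np.deg2rad(al)
    R=toolR(np.cos(a)*cx-np.sin(a)*Z,np.sin(a)*cx+np.cos(a)*Z)
    g=np.array([x,y,.028])+cx*(-.046+d); return g,g-.003*R[:,2],R
DR=np.array([.5645,.2336,.2495])
def place(peg,al,e_yaw,lift=0.,d=.025):
    k=(peg-1)*.105; c,s=np.cos(DR[2]),np.sin(DR[2]); px,py=.0722+.0015,k
    P=np.array([DR[0]+c*px-s*py,DR[1]+s*px+c*py,.142-d+lift]); a=np.deg2rad(al)
    e=np.array([np.cos(e_yaw),np.sin(e_yaw),0])
    R=toolR(-np.cos(a)*Z-np.sin(a)*e,-np.sin(a)*Z+np.cos(a)*e)
    return P,P-.003*R[:,2],R
E
python3 - <<'E'
from ik import *
print(V.round(4))
q0=np.array(st()["q"])
for n,cup in dict(A=[.5894,-.2881,-.6039],B=[.5295,-.4038,-.5043]).items():
    for al in (30,40,50,60,70):
        g,p,R=grasp(cup,al); best=min((ik(p,R,q0+[0,0,0,w,u,-w]) for w in (0,.8,-.8) for u in (0,.6)),key=lambda r:r[1]+r[2]); print(n,al,best[0].round(2),best[1].round(4),best[2].round(3))
for peg in (0,2):
    for al in (30,40,50,60,70):
        for lift in (0,.1):
            P,p,R=place(peg,al,.25,lift); best=min((ik(p,R,np.array([.9,.4,.1,w,-1.8,u])) for w in (0,.8,-.8) for u in (0,1,2)),key=lambda r:r[1]+r[2]); print(peg,al,lift,best[0].round(2),best[1].round(4),best[2].round(3))
E
```

```text
-1 0 5.183070287964715e-05 [ 2.1000e-03 -1.0000e-04  1.9640e-01  6.0110e-01  4.6160e-01  3.0000e-04
-1 1.57 5.183070287964689e-05 [ 2.1000e-03 -1.0000e-04  1.9640e-01  6.0110e-01  4.6160e-01  3.0000e-04
-1 -1.57 5.1830702879649066e-05 [ 2.1000e-03 -1.0000e-04  1.9640e-01  6.0110e-01  4.6160e-01  3.0000e-04
-1 3.14 5.183070287964758e-05 [ 2.100e-03 -1.000e-04  1.964e-01  6.011e-01  4.616e-01  3.000e-04
[ 2.1000e-03 -1.0000e-04  1.9640e-01  6.0110e-01  4.6160e-01  3.0000e-04
 -1.9230e-01  3.5430e-01 -1.5701e+00]
A 30 [-0.46  0.34 -0.45 -1.55 -0.02  3.01] 0.0172 0.305
A 40 [-0.46  0.36 -0.45 -1.56 -0.02  3.01] 0.008 0.168
A 50 [-0.46  0.37 -0.45 -1.56 -0.02  3.01] 0.005 0.123
A 60 [-0.41  0.35 -0.92  1.65 -0.11 -0.27] 0.0125 0.203
A 70 [-0.44  0.36 -0.92  1.65 -0.06 -0.24] 0.0029 0.048
B 30 [-0.63  0.36 -0.44 -1.37 -0.06  3.01] 0.0168 0.279
B 40 [-0.63  0.37 -0.43 -1.35 -0.08  3.01] 0.0072 0.12
B 50 [-0.51  0.38 -0.47 -1.04 -0.02  2.61] 0.0008 0.016
B 60 [-0.37  0.39 -0.63 -0.2  -0.02  1.65] 0.0024 0.073
B 70 [-0.37  0.39 -0.77  0.49 -0.08  0.96] 0.0004 0.01
0 30 0 [ 0.45  0.77  0.36 -0
[... 356 characters left out ...]
1 [ 0.42  1.04  0.9  -0.24 -2.46  1.3 ] 0.0 0.0
0 70 0 [ 0.42  1.21  0.95 -0.26 -2.51  1.3 ] 0.0 0.0
0 70 0.1 [ 0.41  1.13  1.02 -0.33 -2.65  1.22] 0.0 0.0
2 30 0 [ 0.69  0.8   0.47 -0.21 -1.72  1.16] 0.0 0.0
2 30 0.1 [ 0.69  0.74  0.59 -0.22 -1.89  1.12] 0.0 0.0
2 40 0 [ 0.66  0.91  0.65 -0.28 -1.95  1.15] 0.0 0.0
2 40 0.1 [ 0.66  0.85  0.76 -0.3  -2.11  1.09] 0.0 0.0
2 50 0 [ 0.64  1.03  0.82 -0.36 -2.17  1.11] 0.0 0.0
2 50 0.1 [ 0.63  0.97  0.93 -0.4  -2.33  1.03] 0.0 0.0
2 60 0 [ 0.61  1.14  0.99 -0.46 -2.38  1.03] 0.0 0.0
2 60 0.1 [ 0.6   1.07  1.09 -0.56 -2.54  0.91] 0.0 0.0
2 70 0 [ 0.59  1.24  1.15 -0.64 -2.6   0.88] 0.0 0.0
2 70 0.1 [ 0.56  1.15  1.23 -0.82 -2.73  0.68] 0.0014 0.004
```

The kinematic model fits to about 1 mm. I'll scan for tilts that are feasible for both grasp and placing.

```bash
python3 - <<'E'
from ik import *
rng=np.random.default_rng(0)
def best(p,R,n=25):
    b=None
    for i in range(n):
        q0=np.array([rng.uniform(-.8,1.2),rng.uniform(0,1.2),rng.uniform(-1,1),rng.uniform(-1,1),rng.uniform(-2.6,-.1),rng.uniform(-1,2.5)])
        r=ik(p,R,q0)
        if b is None or r[1]+r[2]<b[1]+b[2]: b=r
        if b[1]+b[2]<1e-5: break
    return b
for al in (66,70,74,78,82,86,90):
    for n,cup in dict(A=[.5894,-.2881,-.6039],B=[.5295,-.4038,-.5043]).items():
        g,p,R=grasp(cup,al); b=best(p,R); print(n,al,b[0].round(2),b[1].round(4),b[2].round(3))
    for peg in (0,1,2):
      for lift in (0,.09):
        P,p,R=place(peg,al,.25,lift); b=best(p,R); print('peg',peg,al,lift,b[0].round(2),b[1].round(4),b[2].round(3))
E
```

```text
A 66 [-0.43  0.36 -0.92  1.65 -0.08 -0.25] 0.0068 0.11
B 66 [-0.36  0.39 -0.73  0.27 -0.05  1.17] 0.0016 0.048
peg 0 66 0 [ 0.42  1.17  0.89 -0.24 -2.43  1.32] 0.0 0.0
peg 0 66 0.09 [ 0.42  1.1   0.96 -0.28 -2.56  1.27] 0.0 0.0
peg 1 66 0 [ 0.51  1.17  0.96 -0.39 -2.46  1.15] 0.0 0.0
peg 1 66 0.09 [ 0.51  1.1   1.04 -0.47 -2.6   1.06] 0.0 0.0
peg 2 66 0 [ 0.6   1.2   1.09 -0.56 -2.51  0.96] 0.0 0.0
peg 2 66 0.09 [ 0.58  1.13  1.17 -0.68 -2.65  0.81] 0.0 0.0
A 70 [-0.44  0.36 -0.92  1.65 -0.06 -0.24] 0.0029 0.048
B 70 [-0.37  0.39 -0.77  0.49 -0.08  0.96] 0.0004 0.01
peg 0 70 0 [ 0.42  1.21  0.95 -0.26 -2.51  1.3 ] 0.0 0.0
peg 0 70 0.09 [ 0.41  1.14  1.01 -0.32 -2.64  1.23] 0.0 0.0
peg 1 70 0 [ 0.51  1.21  1.02 -0.44 -2.55  1.11] 0.0 0.0
peg 1 70 0.09 [ 0.5   1.14  1.09 -0.54 -2.68  0.99] 0.0 0.0
peg 2 70 0 [ 0.59  1.24  1.15 -0.64 -2.6   0.88] 0.0 0.0
peg 2 70 0.09 [ 0.57  1.16  1.23 -0.81 -2.73  0.7 ] 0.0 0.0
A 74 [-0.19  0.38 -0.83  0.86 -0.15  0.32] 0.0 0.0
B 74 [-0.33  0.41 -0.6   0.17 -0.28  1.24] 0.0 0.0
peg 0 74 0 [ 0.41  1.25  1.   -0.3  -2.59  1.27] 0.0 0.0
peg 0 74 0.09 [ 0
[... 1461 characters left out ...]
-0.86 -2.87  0.71] 0.0006 0.001
peg 1 86 0.09 [ 0.41  1.22  1.23 -1.17 -2.97  0.39] 0.0057 0.01
peg 2 86 0 [ 0.52  1.31  1.23 -1.02 -2.8   0.55] 0.0154 0.037
peg 2 86 0.09 [ 0.47  1.2   1.23 -1.31 -2.88  0.25] 0.0192 0.037
A 90 [-0.14  0.5  -0.32 -0.   -0.75  1.11] 0.0 0.0
B 90 [-0.35  0.51 -0.3  -0.   -0.76  1.42] 0.0 0.0
peg 0 90 0 [ 0.38  1.37  1.18 -0.62 -2.91  0.96] 0.0 0.0
peg 0 90 0.09 [ 0.35  1.25  1.2  -0.92 -3.03  0.65] 0.0037 0.021
peg 1 90 0 [ 0.44  1.34  1.23 -0.99 -2.92  0.59] 0.0056 0.011
peg 1 90 0.09 [ 0.35  1.22  1.23 -1.47 -3.03  0.1 ] 0.0087 0.021
peg 2 90 0 [ 0.5   1.32  1.23 -1.16 -2.84  0.42] 0.0201 0.044
peg 2 90 0.09 [ 0.42  1.23  1.23 -1.59 -2.94 -0.02] 0.0206 0.038
```

```bash
cat > path.py <<'E'
from ik import *
def ori(al,beta,ey):
    a,b=np.deg2rad([al,beta]); e=np.array([np.cos(ey),np.sin(ey),0])
    ca=np.cos(b)*e-np.sin(b)*Z; up=np.sin(b)*e+np.cos(b)*Z
    return toolR(np.cos(a)*ca-np.sin(a)*up,np.sin(a)*ca+np.cos(a)*up)
def follow(keys,q,n=12,verbose=True):
    "keys: list of (p,R); continuity IK"
    ok=True
    for (p0,R0),(p1,R1) in zip(keys[:-1],keys[1:]):
        rv=Rn.from_matrix(R0.T@R1).as_rotvec(); worst=0; mj=0
        for t in np.linspace(0,1,n+1)[1:]:
            q2,ep,er=ik(p0+(p1-p0)*t,R0@Rn.from_rotvec(rv*t).as_matrix(),q); mj=max(mj,np.abs(q2-q).max()); q=q2; worst=max(worst,ep+.2*er)
        if verbose: print("q",q.round(2),"err",round(worst,4),"maxstep",mj.round(2),"ang",np.rad2deg(np.linalg.norm(rv)).round(0))
        ok&=worst<2e-3
    return q,ok
E
python3 - <<'E'
from path import *
q=np.array(st()["q"])
for nm,cup,peg in (("A",[.5894,-.2881,-.6039],1),("B",[.5295,-.4038,-.5043],0)):
  for al in (78,):
   for H in ([.5,.05,.30],[.6,.12,.30],[.55,.0,.35]):
    g,p,R=grasp(cup,al); pl=place(peg,al,.25)
    q1,e1,e2=ik(p,R,q); print(nm,al,H,q1.round(2))
    H=np.array(H)
    keys=[(p,R),(p+[0,0,.2],R),(H,ori(al,0,.25)),(H,ori(al,30,.25)),(H,ori(al,60,.25)),(H,ori(al,90,.25)),(pl[1]+[0,0,.085],ori(al,90,.25)),(pl[1],pl[2])]
    follow(keys,q1)
E
```

```text
A 78 [0.5, 0.05, 0.3] [-0.09  0.42 -0.61  0.28 -0.37  0.81]
q [-0.08  0.19 -0.34  0.14 -0.87  0.97] err 0.0 maxstep 0.05 ang 0.0
q [ 0.54 -0.09 -0.45  0.07 -1.01  1.25] err 0.0 maxstep 0.06 ang 49.0
q [ 0.45  0.23 -0.06 -0.06 -1.59  1.38] err 0.0 maxstep 0.05 ang 30.0
q [ 0.4   0.54  0.21 -0.13 -2.06  1.41] err 0.0 maxstep 0.04 ang 30.0
q [ 0.39  0.8   0.33 -0.21 -2.45  1.38] err 0.0 maxstep 0.04 ang 30.0
q [ 0.47  1.2   1.19 -0.77 -2.83  0.78] err 0.0 maxstep 0.13 ang 0.0
q [ 0.49  1.28  1.13 -0.59 -2.71  0.98] err 0.0 maxstep 0.02 ang 0.0
A 78 [0.6, 0.12, 0.3] [-0.09  0.42 -0.61  0.28 -0.37  0.81]
q [-0.08  0.19 -0.34  0.14 -0.87  0.97] err 0.0 maxstep 0.05 ang 0.0
q [ 0.55  0.11 -0.25  0.07 -1.02  1.23] err 0.0 maxstep 0.06 ang 49.0
q [ 0.47  0.42  0.21 -0.07 -1.67  1.35] err 0.0 maxstep 0.06 ang 30.0
q [ 0.43  0.73  0.57 -0.17 -2.23  1.34] err 0.0 maxstep 0.05 ang 30.0
q [ 0.4   0.98  0.79 -0.37 -2.71  1.2 ] err 0.0 maxstep 0.04 ang 30.0
q [ 0.47  1.2   1.19 -0.77 -2.83  0.78] err 0.0 maxstep 0.05 ang 0.0
q [ 0.49  1.28  1.13 -0.59 -2.71  0.98] err 0.0 maxstep 0.02 ang 0.0
A 78 [
[... 1482 characters left out ...]
 0.04 ang 30.0
q [ 0.4   1.21  1.09 -0.44 -2.78  1.13] err 0.0 maxstep 0.03 ang 0.0
q [ 0.41  1.29  1.05 -0.34 -2.66  1.23] err 0.0 maxstep 0.01 ang 0.0
B 78 [0.55, 0.0, 0.35] [-0.33  0.43 -0.51  0.09 -0.42  1.33]
q [-0.33  0.21 -0.28  0.05 -0.88  1.37] err 0.0 maxstep 0.04 ang 0.0
q [ 0.37 -0.02 -0.26  0.03 -1.13  1.44] err 0.0 maxstep 0.06 ang 43.0
q [ 0.34  0.29  0.12 -0.03 -1.71  1.48] err 0.0 maxstep 0.05 ang 30.0
q [ 0.32  0.59  0.38 -0.06 -2.19  1.49] err 0.0 maxstep 0.04 ang 30.0
q [ 0.31  0.83  0.47 -0.11 -2.57  1.46] err 0.0 maxstep 0.04 ang 30.0
q [ 0.4   1.21  1.09 -0.44 -2.78  1.13] err 0.0 maxstep 0.08 ang 0.0
q [ 0.41  1.29  1.05 -0.34 -2.66  1.23] err 0.0 maxstep 0.01 ang 0.0
```

The whole sequence is reachable at 78°. Going to the pre-grasp over cup A.

```bash
python3 - <<'E'
from path import *
brief(); g,p,R=grasp([.5894,-.2881,-.6039],78); print(p); go(p+[0,0,.12],R)
E
```

```text
t 15.95 p [0.4683, -0.2589, 0.2968] rpy [3.1414, 0.0026, -0.4993] F [0.3, 0.0, -0.6] w 0.0879 q [-0.14, 0.1, -0.22, -0.0, -1.26, 1.21]
[ 0.57160091 -0.27582081  0.03093444]
shift [0.0992, -0.0346, 0.1456] turn [-0.61, 12.14, 5.98] |d| 0.18 ang 13.5
```

>>> {"name": "jog_arm", "arguments": {
  "motion": [
    [[0.099,-0.035,0.145,-0.6,12.1,6,0.0876],[0.099,-0.035,0.145,-0.6,12.1,6,0.0876],[0.099,-0.035,0.145,-0.6,12.1,6,0.0876],[0.099,-0.035,0.145,-0.6,12.1,6,0.0876],[0.099,-0.035,0.145,-0.6,12.1,6,0.0876],[0.099,-0.035,0.145,-0.6,12.1,6,0.0876],[0.099,-0.035,0.145,-0.6,12.1,6,0.0876]]
  ]
}}

```text
t: 16.65
eef_pos: [0.5722, -0.2746, 0.1528]
ee_rot: [-3.141, -0.21, -0.603]
force: [-0.1, 0.2, -0.7]
width: 0.0877
```

```bash
python3 - <<'E'
from path import *; import pickle
im,c=grab("wrist","w17.png"); pickle.dump(c,open("w17.pkl","wb"))
brief(); g,p,R=grasp([.5894,-.2881,-.6039],78); print(p); go(p,R)
E
```

```text
t 16.7 p [0.5722, -0.2748, 0.1532] rpy [-3.1403, -0.2108, -0.6035] F [-0.1, -0.7, -0.3] w 0.0874 q [-0.08, 0.26, -0.45, 0.16, -0.68, 0.93]
[ 0.57160091 -0.27582081  0.03093444]
shift [-0.0255, 0.0013, 0.1196] turn [-0.08, -0.08, 0.02] |d| 0.122 ang 0.1
```

View pics/w17.png

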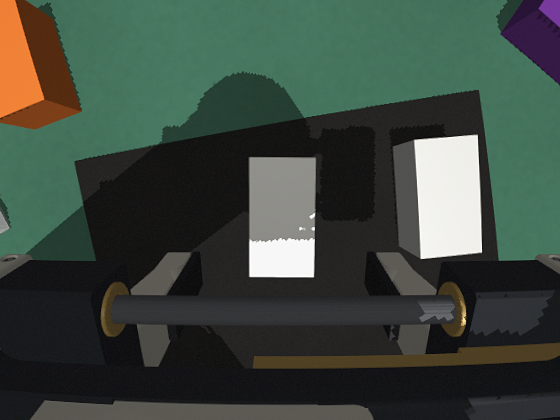

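Cup A (columns 249–316) is squared up between the fingers. Descending.

>>> {"name": "jog_arm", "arguments": {
  "motion": [
    [[-0.01,0.001,0.05,0,0,0,0.0876],[-0.018,0.001,0.08,0,0,0,0.0876],[-0.0235,0.001,0.105,0,0,0,0.0876],[-0.0255,0.001,0.1195,0,0,0,0.0876],[-0.0255,0.001,0.1195,0,0,0,0.0876],[-0.0255,0.001,0.1195,0,0,0,0.0876]]
  ]
}}

```text
t: 17.3
eef_pos: [0.5724, -0.2757, 0.0325]
ee_rot: [-3.14, -0.213, -0.603]
force: [0.4, -0.1, 0.7]
width: 0.0878
```

```bash
python3 - <<'E'
from path import *; import pickle
im,c=grab("wrist","w18.png")
brief(); g,p,R=grasp([.5894,-.2881,-.6039],78); print(p); go(p,R)
E
```

```text
t 17.35 p [0.5728, -0.2757, 0.033] rpy [-3.139, -0.2134, -0.6036] F [-1.2, -0.6, 0.9] w 0.0874 q [-0.09, 0.42, -0.61, 0.28, -0.37, 0.81]
[ 0.57160091 -0.27582081  0.03093444]
shift [-0.0013, 0.0008, 0.0018] turn [-0.15, -0.23, 0.02] |d| 0.002 ang 0.3
```

View pics/w18.png

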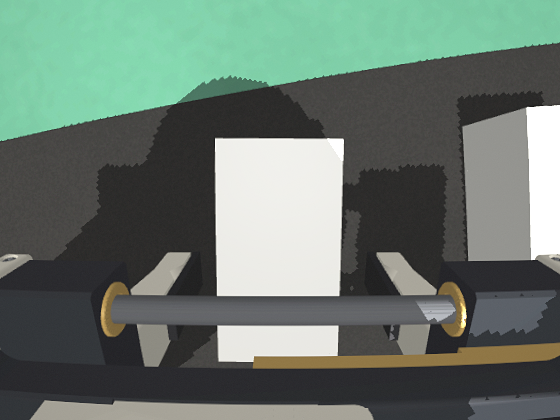

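Straddling the cup. Closing with 20 N.

>>> {"name": "jog_arm", "arguments": {
  "motion": [
    [[0,0,0.001,0,0,0,0.044],[0,0,0.001,0,0,0,0.044],[0,0,0.001,0,0,0,0.044],[0,0,0.001,0,0,0,0.044],[0,0,0.001,0,0,0,0.044],[0,0,0.001,0,0,0,0.044],[0,0,0.001,0,0,0,0.044],[0,0,0.001,0,0,0,0.044]]
  ],
  "newtons": 20
}}

```text
t: 18.15
eef_pos: [0.5731, -0.2758, 0.0321]
ee_rot: [-3.139, -0.214, -0.603]
force: [-0.1, 1.3, 2.4]
width: 0.0498
```

```bash
python3 - <<'E'
from path import *
brief(); p,R=pose(); print("up.2 in tool",(R.T@[0,0,.2]).round(4))
E
```

```text
t 18.15 p [0.5731, -0.2758, 0.0321] rpy [-3.139, -0.2136, -0.6035] F [-0.1, 1.3, 2.4] w 0.0498 q [-0.1, 0.42, -0.61, 0.28, -0.37, 0.81]
up.2 in tool [ 0.0424 -0.0005 -0.1955]
```

>>> {"name": "jog_arm", "arguments": {
  "motion": [
    [[0.0064,0,-0.029,0,0,0,0.044],[0.0148,0,-0.068,0,0,0,0.044],[0.025,0,-0.117,0,0,0,0.044],[0.036,0,-0.166,0,0,0,0.044],[0.0424,0,-0.1955,0,0,0,0.044],[0.0424,0,-0.1955,0,0,0,0.044],[0.0424,0,-0.1955,0,0,0,0.044]]
  ]
}}

```text
t: 18.85
eef_pos: [0.5726, -0.2761, 0.2324]
ee_rot: [-3.138, -0.214, -0.604]
force: [-0.6, 0.1, -1.3]
width: 0.0498
```

```bash
python3 - <<'E'
from path import *
im,c=grab("wrist","w19.png")
brief(); go([.55,0,.33],ori(78,0,.25))
E
```

```text
t 18.9 p [0.572, -0.276, 0.2311] rpy [-3.1391, -0.2121, -0.6039] F [0.2, 0.3, -1.7] w 0.0496 q [-0.08, 0.19, -0.34, 0.13, -0.86, 0.97]
shift [-0.1501, -0.215, -0.133] turn [10.1, -0.2, -47.84] |d| 0.294 ang 48.9
```

View pics/w19.png

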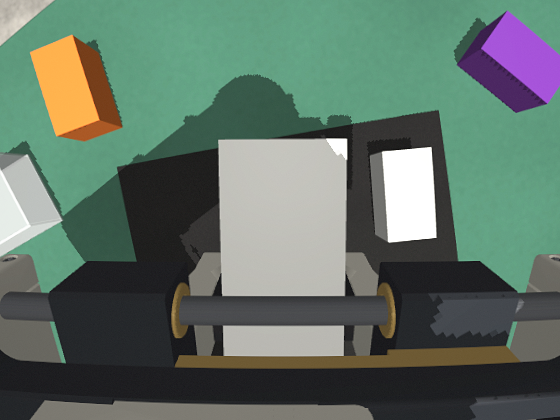

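>>> {"name": "jog_arm", "arguments": {
  "motion": [
    [[-0.15,-0.215,-0.133,10.1,-0.2,-47.8,0.044],[-0.15,-0.215,-0.133,10.1,-0.2,-47.8,0.044],[-0.15,-0.215,-0.133,10.1,-0.2,-47.8,0.044],[-0.15,-0.215,-0.133,10.1,-0.2,-47.8,0.044],[-0.15,-0.215,-0.133,10.1,-0.2,-47.8,0.044],[-0.15,-0.215,-0.133,10.1,-0.2,-47.8,0.044],[-0.15,-0.215,-0.133,10.1,-0.2,-47.8,0.044],[-0.15,-0.215,-0.133,10.1,-0.2,-47.8,0.044]]
  ]
}}

```text
t: 19.7
eef_pos: [0.5496, 0.0007, 0.3285]
ee_rot: [-3.141, -0.207, 0.25]
force: [-0.2, -0.4, -0.7]
width: 0.0501
```

```bash
python3 - <<'E'
from path import *
brief(); go([.55,0,.33],ori(78,50,.25)); go([.55,0,.33],ori(78,90,.25))
E
```

```text
t 19.7 p [0.5496, 0.0007, 0.3285] rpy [-3.1414, -0.2071, 0.2504] F [-0.2, -0.4, -0.7] w 0.0501 q [0.38, -0.01, -0.29, 0.03, -1.08, 1.44]
shift [0.0006, 0.0008, -0.0014] turn [-0.01, -49.87, 0.03] |d| 0.002 ang 49.9
shift [0.0006, 0.0008, -0.0014] turn [0.01, -89.87, 0.03] |d| 0.002 ang 89.9
```

>>> {"name": "jog_arm", "arguments": {
  "motion": [
    [[0,0,0,0,-8,0,0.044],[0,0,0,0,-16,0,0.044],[0,0,0,0,-24,0,0.044],[0,0,0,0,-32,0,0.044],[0,0,0,0,-40,0,0.044],[0,0,0,0,-47,0,0.044],[0,0,0,0,-50,0,0.044],[0,0,0,0,-50,0,0.044]]
  ]
}}

```text
t: 20.5
eef_pos: [0.5499, -0.0001, 0.3235]
ee_rot: [3.142, 0.676, 0.248]
force: [-0.3, 0.3, -1.8]
width: 0.05
```

```bash
python3 - <<'E'
from path import *
brief(); go([.55,0.02,.31],ori(78,90,.25))
E
```

```text
t 20.5 p [0.5499, -0.0001, 0.3235] rpy [3.1415, 0.6757, 0.2477] F [-0.3, 0.3, -1.8] w 0.05 q [0.32, 0.51, 0.27, -0.05, -2.0, 1.49]
shift [0.0124, -0.0195, 0.0074] turn [-0.11, -39.29, -0.07] |d| 0.024 ang 39.3
```

>>> {"name": "jog_arm", "arguments": {
  "motion": [
    [[0.003,-0.005,0,0,-8,0,0.044],[0.006,-0.01,0.002,0,-16,0,0.044],[0.0124,-0.0195,0.0074,0,-24,0,0.044],[0.0124,-0.0195,0.0074,0,-32,0,0.044],[0.0124,-0.0195,0.0074,0,-39.3,0,0.044],[0.0124,-0.0195,0.0074,0,-39.3,0,0.044],[0.0124,-0.0195,0.0074,0,-39.3,0,0.044]]
  ]
}}

```text
t: 21.2
eef_pos: [0.5501, 0.0194, 0.3089]
ee_rot: [3.137, 1.359, 0.242]
force: [0.6, -0.1, 0.5]
width: 0.0497
```

```bash
python3 - <<'E'
from path import *
brief(); P,p,R=place(1,78,.2495,.12,.0262); print(P); go(p,R); go(*place(1,78,.2495,.09,.0262)[1:])
im,c=grab("wrist","w20.png");im,c=grab("scene","s20.png",(200,60,480,270),2.8)
im,c=grab("top","t20.png",(155,140,355,290),3.9)
E
```

```text
t 21.2 p [0.5501, 0.0194, 0.3089] rpy [3.1371, 1.3587, 0.2424] F [0.6, -0.1, 0.5] w 0.0497 q [0.33, 0.86, 0.46, -0.14, -2.52, 1.44]
[0.63591795 0.25179797 0.2358    ]
shift [0.1008, -0.2045, -0.1245] turn [-0.14, -0.15, -0.09] |d| 0.26 ang 0.2
shift [0.1301, -0.2045, -0.1182] turn [-0.14, -0.15, -0.09] |d| 0.27 ang 0.2
```

View pics/w20.png

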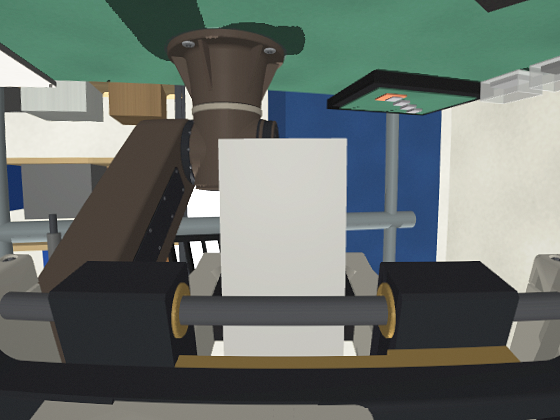

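View pics/s20.png

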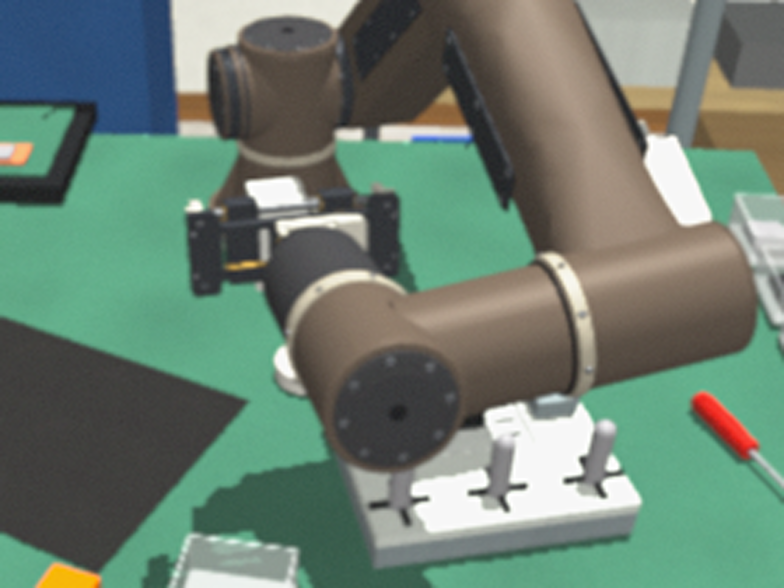

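The cup is inverted in hand, with its closed end up. Carrying it to above peg1.

```bash
python3 - <<'E'
from path import *
brief(); P,p,R=place(1,78,.2495,.095,.0262); go(p,R)
q,ok=follow([pose(),(p,R),(p-[0,0,.095],R)],np.array(st()["q"]))
E
```

```text
t 21.35 p [0.55, 0.0196, 0.3122] rpy [3.1397, 1.3537, 0.2457] F [-0.1, -1.3, 0.0] w 0.0499 q [0.33, 0.86, 0.46, -0.14, -2.52, 1.44]
shift [0.1292, -0.2041, -0.1181] turn [-0.1, -0.44, -0.05] |d| 0.269 ang 0.5
q [ 0.46  1.19  1.2  -0.8  -2.85  0.74] err 0.0 maxstep 0.13 ang 0.0
q [ 0.49  1.29  1.13 -0.59 -2.71  0.98] err 0.0 maxstep 0.03 ang 0.0
```

>>> {"name": "jog_arm", "arguments": {
  "motion": [
    [[0.02,-0.03,-0.018,-0.1,-0.4,0,0.044],[0.04,-0.065,-0.037,-0.1,-0.4,0,0.044],[0.06,-0.095,-0.055,-0.1,-0.4,0,0.044],[0.08,-0.126,-0.073,-0.1,-0.4,0,0.044],[0.1,-0.158,-0.0915,-0.1,-0.4,0,0.044],[0.12,-0.19,-0.11,-0.1,-0.4,0,0.044],[0.129,-0.204,-0.118,-0.1,-0.4,0,0.044],[0.129,-0.204,-0.118,-0.1,-0.4,0,0.044]]
  ]
}}

```text
t: 22.15
eef_pos: [0.6387, 0.2548, 0.212]
ee_rot: [-3.137, 1.356, 0.254]
force: [-0.3, -0.6, -1.3]
width: 0.0499
```

>>> {"name": "jog_arm", "arguments": {
  "motion": [
    [[0,0,0,0,0,0,0.044],[0,0,0,0,0,0,0.044]]
  ]
}}

```text
t: 22.35
eef_pos: [0.6387, 0.2544, 0.2143]
ee_rot: [-3.137, 1.353, 0.254]
force: [-0.1, 0.2, -0.8]
width: 0.0499
```

```bash
python3 - <<'E'
from path import *
im,c=grab("scene","s21.png",(250,60,530,270),2.8)
im,c=grab("top","t21.png",(155,140,355,290),3.9); im,c=grab("wrist","w21.png")
brief(); P,p,R=place(1,78,.2495,.095,.0262); go(p,R)
E
```

```text
t 22.5 p [0.6387, 0.2542, 0.2135] rpy [-3.1374, 1.3547, 0.2534] F [0.2, -0.2, -1.7] w 0.05 q [0.46, 1.19, 1.21, -0.81, -2.85, 0.74]
shift [0.0019, 0.0016, 0.0007] turn [-0.02, -0.38, 0.05] |d| 0.003 ang 0.4
```

View pics/s21.png

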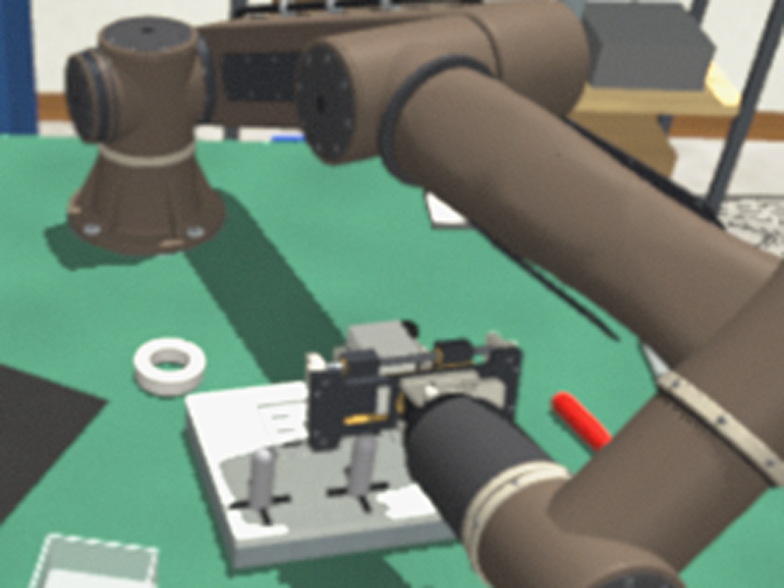

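View pics/t21.png

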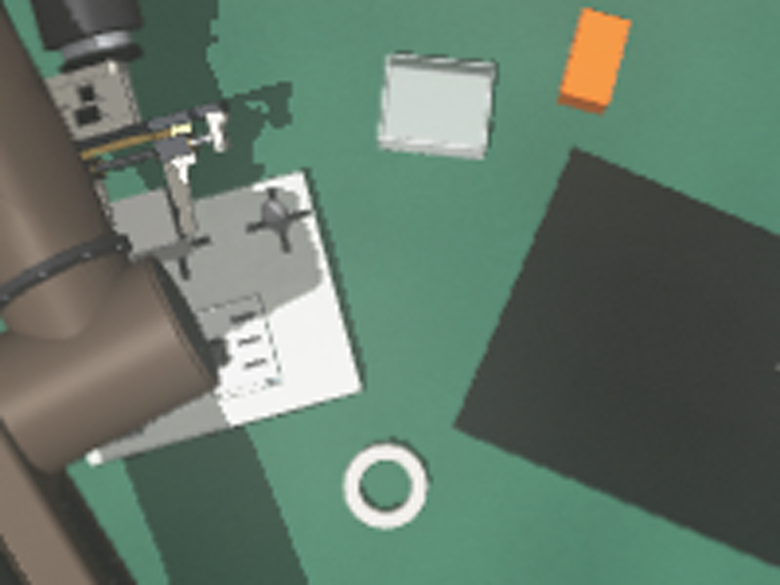

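View pics/w21.png

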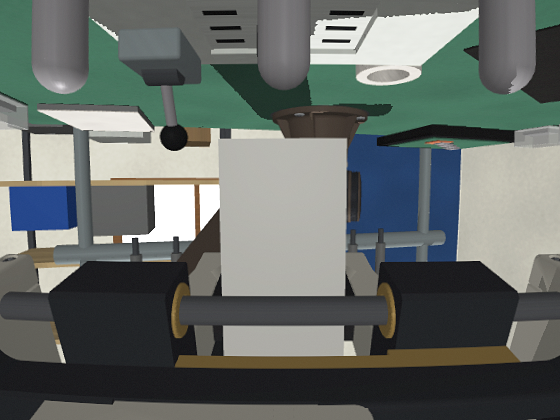

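Peg1's tip (284,89) lines up with the cup's centre (column 283). Lowering onto the ribs.

```bash
python3 - <<'E'
from path import *
for l in (.095,.06,.03,.01,.004): go(*place(1,77.76,.2495,l,.0262)[1:])
E
```

```text
shift [0.0019, 0.0016, 0.0007] turn [-0.02, -0.14, 0.05] |d| 0.003 ang 0.2
shift [0.0361, 0.0017, 0.0083] turn [-0.02, -0.14, 0.05] |d| 0.037 ang 0.2
shift [0.0654, 0.0017, 0.0147] turn [-0.02, -0.14, 0.05] |d| 0.067 ang 0.2
shift [0.0849, 0.0017, 0.019] turn [-0.02, -0.14, 0.05] |d| 0.087 ang 0.2
shift [0.0908, 0.0017, 0.0203] turn [-0.02, -0.14, 0.05] |d| 0.093 ang 0.2
```

>>> {"name": "jog_arm", "arguments": {
  "motion": [
    [[0.0019,0.0016,0.0007,0,-0.1,0,0.044],[0.019,0.0017,0.0045,0,-0.1,0,0.044],[0.0361,0.0017,0.0083,0,-0.1,0,0.044],[0.051,0.0017,0.0115,0,-0.1,0,0.044],[0.0654,0.0017,0.0147,0,-0.1,0,0.044],[0.0654,0.0017,0.0147,0,-0.1,0,0.044]]
  ]
}}

```text
t: 23.1
eef_pos: [0.638, 0.2523, 0.1437]
ee_rot: [-3.141, 1.362, 0.249]
force: [0.8, 0.8, -2.0]
width: 0.0498
```

```bash
python3 - <<'E'
from path import *
im,c=grab("scene","s22.png",(300,130,440,270),4); im,c=grab("wrist","w22.png")
brief()
for l in (.01,.004,0,-.002): go(*place(1,77.76,.2495,l,.0262)[1:])
E
```

```text
t 23.2 p [0.6387, 0.2523, 0.1464] rpy [-3.1398, 1.3574, 0.2511] F [-0.2, 0.4, -0.1] w 0.0501 q [0.48, 1.26, 1.15, -0.63, -2.74, 0.93]
shift [0.0195, -0.0002, 0.0041] turn [-0.01, 0.01, 0.02] |d| 0.02 ang 0.0
shift [0.0254, -0.0002, 0.0054] turn [-0.01, 0.01, 0.02] |d| 0.026 ang 0.0
shift [0.0293, -0.0002, 0.0062] turn [-0.01, 0.01, 0.02] |d| 0.03 ang 0.0
shift [0.0312, -0.0002, 0.0067] turn [-0.01, 0.01, 0.02] |d| 0.032 ang 0.0
```

View pics/w22.png

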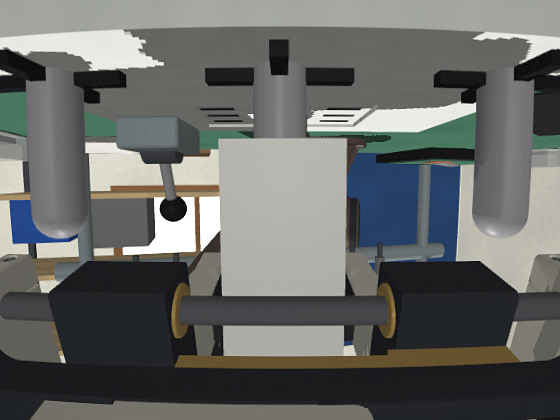

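>>> {"name": "jog_arm", "arguments": {
  "motion": [
    [[0.01,0,0.002,0,0,0,0.044],[0.0195,0,0.0041,0,0,0,0.044],[0.024,0,0.005,0,0,0,0.044],[0.0274,0,0.0058,0,0,0,0.044],[0.0274,0,0.0058,0,0,0,0.044],[0.0274,0,0.0058,0,0,0,0.044]]
  ]
}}

```text
t: 23.8
eef_pos: [0.6389, 0.2524, 0.1184]
ee_rot: [-3.14, 1.357, 0.251]
force: [-0.7, -0.8, -0.8]
width: 0.05
```

```bash
python3 - <<'E'
from path import *
brief()
for l in (0,-.002): go(*place(1,77.76,.2495,l,.0262)[1:])
E
```

```text
t 23.8 p [0.6389, 0.2524, 0.1184] rpy [-3.14, 1.3569, 0.2509] F [-0.7, -0.8, -0.8] w 0.05 q [0.49, 1.29, 1.14, -0.59, -2.71, 0.98]
shift [0.0019, -0.0002, 0.0005] turn [-0.01, -0.01, 0.02] |d| 0.002 ang 0.0
shift [0.0039, -0.0002, 0.001] turn [-0.01, -0.01, 0.02] |d| 0.004 ang 0.0
```

>>> {"name": "jog_arm", "arguments": {
  "motion": [
    [[0.001,0,0.0002,0,0,0,0.044],[0.002,0,0.0004,0,0,0,0.044],[0.0025,0,0.0005,0,0,0,0.044],[0.0025,0,0.0005,0,0,0,0.044]]
  ]
}}

```text
t: 24.2
eef_pos: [0.6391, 0.2524, 0.1175]
ee_rot: [-3.139, 1.356, 0.253]
force: [2.0, 2.6, 5.3]
width: 0.05
```

```bash
python3 - <<'E'
from path import *
brief()
im,c=grab("wrist","w23.png")
E
```

```text
t 24.2 p [0.6391, 0.2524, 0.1175] rpy [-3.1387, 1.3561, 0.2534] F [2.0, 2.6, 5.3] w 0.05 q [0.49, 1.29, 1.14, -0.58, -2.71, 0.98]
```

View pics/w23.png

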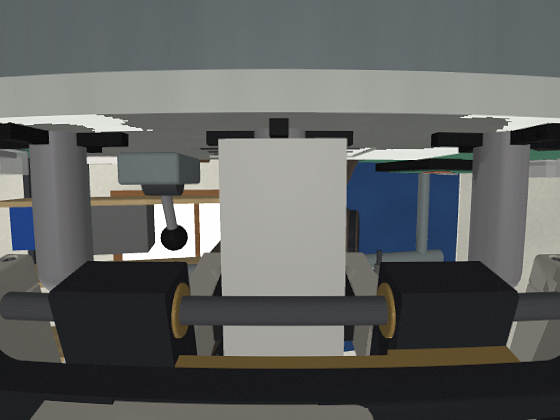

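The rim is on the ribs with 5 N contact. Releasing and going straight up.

>>> {"name": "jog_arm", "arguments": {
  "motion": [
    [[0.001,0,0,0,0,0,0.0876],[0.001,0,0,0,0,0,0.0876],[0.001,0,0,0,0,0,0.0876],[0.001,0,0,0,0,0,0.0876],[0.001,0,0,0,0,0,0.0876],[0.001,0,0,0,0,0,0.0876]]
  ]
}}

```text
t: 24.85
eef_pos: [0.6393, 0.2524, 0.1163]
ee_rot: [-3.139, 1.356, 0.253]
force: [-0.5, -0.4, 0.2]
width: 0.0869
```

```bash
python3 - <<'E'
from path import *
brief()
im,c=grab("wrist","w24.png")
p,R=pose(); print((R.T@[0,0,.09]).round(4))
E
```

```text
t 24.85 p [0.6393, 0.2524, 0.1163] rpy [-3.1392, 1.3564, 0.2529] F [-0.5, -0.4, 0.2] w 0.0869 q [0.49, 1.29, 1.14, -0.58, -2.71, 0.98]
[-0.0879 -0.     -0.0192]
```

View pics/w24.png

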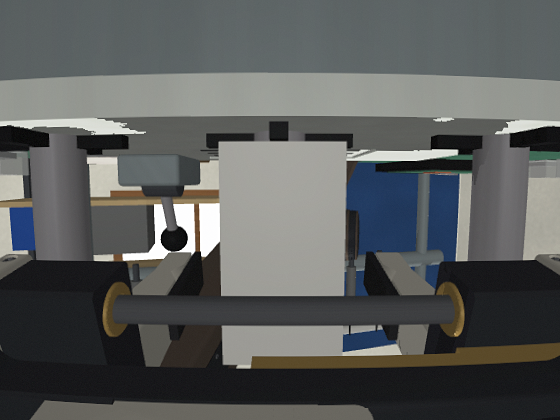

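>>> {"name": "jog_arm", "arguments": {
  "motion": [
    [[-0.015,0,-0.003,0,0,0,0.0876],[-0.035,0,-0.0076,0,0,0,0.0876],[-0.055,0,-0.012,0,0,0,0.0876],[-0.075,0,-0.0164,0,0,0,0.0876],[-0.088,0,-0.0192,0,0,0,0.0876],[-0.088,0,-0.0192,0,0,0,0.0876],[-0.088,0,-0.0192,0,0,0,0.0876]]
  ]
}}

```text
t: 25.6
eef_pos: [0.6394, 0.2522, 0.2073]
ee_rot: [-3.137, 1.355, 0.255]
force: [-1.0, 0.1, -0.8]
width: 0.0877
```

```bash
python3 - <<'E'
from path import *
im,c=grab("wrist","w25.png");im,c=grab("scene","s25.png",(250,60,530,270),2.8);
brief(); go([.55,0.02,.33],ori(78,90,.25))
follow([pose(),(np.array([.55,.02,.33]),ori(78,90,.25)),(np.array([.55,.0,.33]),ori(78,0,.25))],np.array(st()["q"]))
E
```

```text
t 25.7 p [0.6391, 0.2524, 0.2056] rpy [-3.14, 1.3581, 0.2522] F [0.1, 0.4, -0.8] w 0.0876 q [0.47, 1.2, 1.2, -0.78, -2.84, 0.77]
shift [-0.1521, 0.203, 0.1144] turn [0.03, -0.19, 0.03] |d| 0.278 ang 0.2
q [ 0.33  0.84  0.48 -0.15 -2.56  1.43] err 0.0 maxstep 0.12 ang 0.0
q [ 0.37 -0.01 -0.29  0.03 -1.09  1.44] err 0.0 maxstep 0.16 ang 90.0
```

View pics/w25.png

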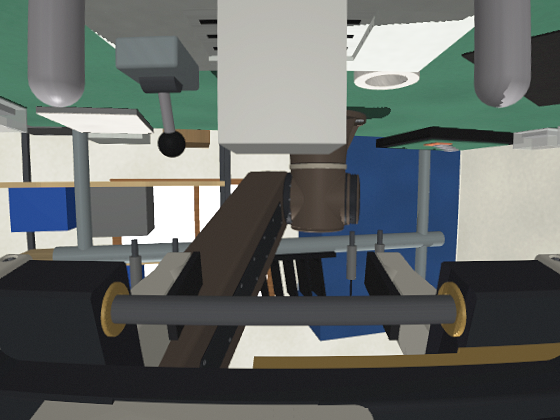

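>>> {"name": "jog_arm", "arguments": {
  "motion": [
    [[-0.04,0.02,0.01,0,0,0,0.0876],[-0.06,0.05,0.03,0,0,0,0.0876],[-0.08,0.085,0.05,0,0,0,0.0876],[-0.1,0.12,0.07,0,0,0,0.0876],[-0.125,0.155,0.09,0,0,0,0.0876],[-0.145,0.19,0.107,0,0,0,0.0876],[-0.152,0.203,0.114,0,0,0,0.0876],[-0.152,0.203,0.114,0,0,0,0.0876]]
  ]
}}

```text
t: 26.5
eef_pos: [0.5499, 0.0181, 0.3307]
ee_rot: [3.141, 1.358, 0.248]
force: [-0.3, 0.3, 0.1]
width: 0.0878
```

>>> {"name": "jog_arm", "arguments": {
  "motion": [
    [[0,0,0,0,8,0,0.0876],[0,0,0,0,16,0,0.0876],[0,0,0,0,24,0,0.0876],[0,0,0,0,32,0,0.0876],[0,0,0,0,40,0,0.0876],[0,0,0,0,48,0,0.0876],[0,0,0,0,56,0,0.0876],[0,0,0,0,60,0,0.0876]]
  ]
}}

```text
t: 27.3
eef_pos: [0.5501, 0.0192, 0.3321]
ee_rot: [-3.141, 0.303, 0.25]
force: [-0.3, -0.5, 0.8]
width: 0.0875
```

```bash
python3 - <<'E'
from path import *
im,c=grab("scene","s26.png",(120,60,400,270),2.8)
im,c=grab("top","t26.png",(150,120,430,300),2.8)
brief(); go([.46,-.30,.30],down(-.5))
E
```

```text
t 27.4 p [0.5492, 0.019, 0.3327] rpy [-3.1409, 0.3061, 0.2499] F [-0.3, 0.5, -0.2] w 0.0876 q [0.37, 0.29, 0.09, -0.04, -1.67, 1.46]
shift [-0.1478, 0.2871, 0.0808] turn [6.54, 16.72, 42.62] |d| 0.333 ang 46.2
```

View pics/t26.png

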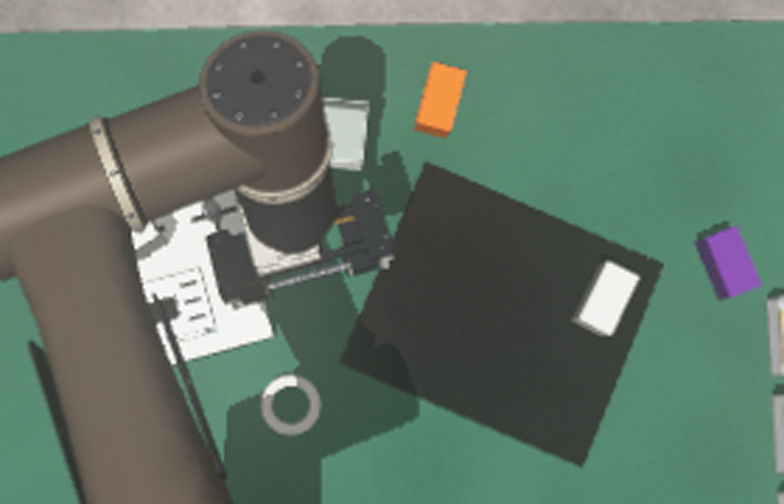

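The remaining cup B is still on the mat. Going to view it.

>>> {"name": "jog_arm", "arguments": {
  "motion": [
    [[-0.148,0.287,0.081,6.5,16.7,42.6,0.0876],[-0.148,0.287,0.081,6.5,16.7,42.6,0.0876],[-0.148,0.287,0.081,6.5,16.7,42.6,0.0876],[-0.148,0.287,0.081,6.5,16.7,42.6,0.0876],[-0.148,0.287,0.081,6.5,16.7,42.6,0.0876],[-0.148,0.287,0.081,6.5,16.7,42.6,0.0876],[-0.148,0.287,0.081,6.5,16.7,42.6,0.0876],[-0.148,0.287,0.081,6.5,16.7,42.6,0.0876]]
  ]
}}

```text
t: 28.2
eef_pos: [0.4586, -0.3023, 0.2976]
ee_rot: [3.14, 0.006, -0.503]
force: [0.2, -0.0, -0.9]
width: 0.0874
```

>>> {"name": "jog_arm", "arguments": {
  "motion": [
    [[0,0,0,0,0,0,0.0876],[0,0,0,0,0,0,0.0876]]
  ]
}}

```text
t: 28.4
eef_pos: [0.4592, -0.3016, 0.2961]
ee_rot: [3.139, 0.01, -0.503]
force: [-0.0, 0.1, -0.5]
width: 0.0877
```

```bash
python3 - <<'E'
from path import *; import pickle
brief(); im,c=grab("wrist","w27.png"); pickle.dump(c,open("w27.pkl","wb")); save(im,"w27z.png",(200,0,400,150),3.9)
E
```

```text
t 28.4 p [0.4592, -0.3016, 0.2961] rpy [3.1394, 0.0095, -0.5029] F [-0.0, 0.1, -0.5] w 0.0877 q [-0.22, 0.13, -0.18, -0.0, -1.27, 1.29]
```

View pics/w27z.png

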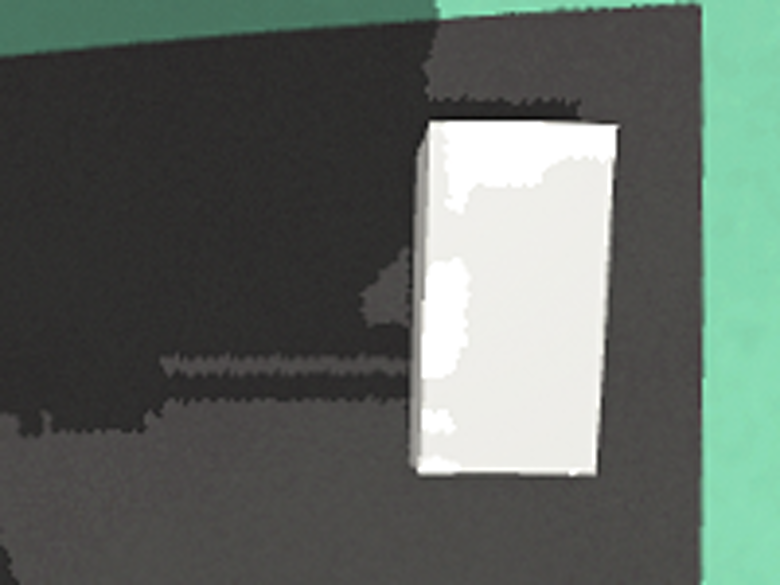

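```bash
python3 - <<'E'
from fitc import *
from path import grasp
c=pickle.load(open("w27.pkl","rb"))
P=[(46,25,50),(46,-25,50),(-46,-25,50),(-46,25,50)]
o=[(a/3.9+200,b/3.9) for a,b in [(430,122),(619,126),(597,474),(418,471)]]
v,e=fit(c,o,P,[.55,-.3,-.5]); print(v.round(4),e.round(1).tolist())
g,p,R=grasp(v,78); brief(); go(p+[0,0,.12],R)
E
```

```text
[ 0.5294 -0.4036 -0.515 ] [[0.4, -0.1], [-0.6, 0.1], [-0.6, 0.0], [0.8, -0.0]]
t 28.45 p [0.4594, -0.3014, 0.2965] rpy [3.1396, 0.0085, -0.5022] F [0.8, -0.2, -0.3] w 0.0874 q [-0.22, 0.13, -0.18, -0.0, -1.27, 1.29]
shift [0.0902, 0.0554, 0.1449] turn [0.04, 12.49, 0.74] |d| 0.179 ang 12.5
```

Same place as before: (0.5294, -0.4036), yaw -0.515.

>>> {"name": "jog_arm", "arguments": {
  "motion": [
    [[0.09,0.0555,0.145,0,12.5,0.7,0.0876],[0.09,0.0555,0.145,0,12.5,0.7,0.0876],[0.09,0.0555,0.145,0,12.5,0.7,0.0876],[0.09,0.0555,0.145,0,12.5,0.7,0.0876],[0.09,0.0555,0.145,0,12.5,0.7,0.0876],[0.09,0.0555,0.145,0,12.5,0.7,0.0876],[0.09,0.0555,0.145,0,12.5,0.7,0.0876]]
  ]
}}

```text
t: 29.15
eef_pos: [0.5114, -0.3923, 0.1521]
ee_rot: [3.141, -0.211, -0.513]
force: [0.1, -0.1, 1.4]
width: 0.0876
```

```bash
python3 - <<'E'
from path import *; import pickle
im,c=grab("wrist","w28.png")
brief(); g,p,R=grasp([.5294,-.4036,-.515],78); print(p); go(p,R)
E
```

```text
t 29.2 p [0.5114, -0.3924, 0.1526] rpy [3.141, -0.2121, -0.5128] F [-0.2, -0.2, -0.5] w 0.0876 q [-0.33, 0.28, -0.39, 0.06, -0.7, 1.35]
[ 0.51058102 -0.39294956  0.03093444]
shift [-0.026, 0.0008, 0.1189] turn [0.0, -0.15, 0.12] |d| 0.122 ang 0.2
```

View pics/w28.png

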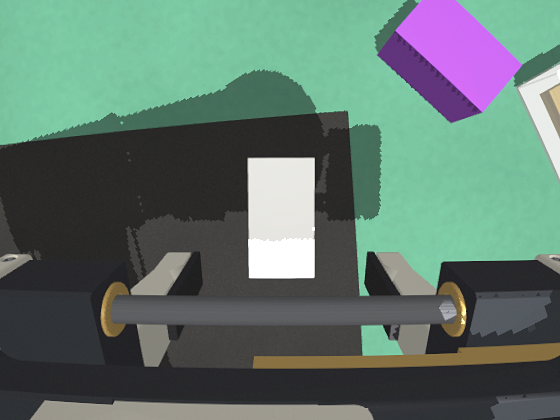

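>>> {"name": "jog_arm", "arguments": {
  "motion": [
    [[-0.01,0.001,0.05,0,0,0,0.0876],[-0.018,0.001,0.08,0,0,0,0.0876],[-0.024,0.001,0.105,0,0,0,0.0876],[-0.026,0.001,0.119,0,0,0,0.0876],[-0.026,0.001,0.119,0,0,0,0.0876],[-0.026,0.001,0.119,0,0,0,0.0876]]
  ]
}}

```text
t: 29.8
eef_pos: [0.5115, -0.393, 0.0324]
ee_rot: [3.141, -0.214, -0.512]
force: [0.6, -0.0, 0.1]
width: 0.0876
```

>>> {"name": "jog_arm", "arguments": {
  "motion": [
    [[0,0,0.001,0,0,0,0.044],[0,0,0.001,0,0,0,0.044],[0,0,0.001,0,0,0,0.044],[0,0,0.001,0,0,0,0.044],[0,0,0.001,0,0,0,0.044],[0,0,0.001,0,0,0,0.044],[0,0,0.001,0,0,0,0.044],[0,0,0.001,0,0,0,0.044]]
  ],
  "newtons": 20
}}

```text
t: 30.6
eef_pos: [0.5118, -0.3931, 0.0316]
ee_rot: [3.141, -0.214, -0.512]
force: [-0.6, 2.0, 3.7]
width: 0.0497
```

```bash
python3 - <<'E'
from path import *
brief(); p,R=pose(); print("up.2 in tool",(R.T@[0,0,.2]).round(4))
cx=np.array([np.cos(-.515),np.sin(-.515)]); print((p[:2]-[.5294,-.4036])@cx)
E
```

```text
t 30.6 p [0.5118, -0.3931, 0.0316] rpy [3.1412, -0.2143, -0.5118] F [-0.6, 2.0, 3.7] w 0.0497 q [-0.33, 0.43, -0.51, 0.1, -0.41, 1.31]
up.2 in tool [ 4.250e-02  1.000e-04 -1.954e-01]
-0.020473870879661335
```

>>> {"name": "jog_arm", "arguments": {
  "motion": [
    [[0.0064,0,-0.029,0,0,0,0.044],[0.0148,0,-0.068,0,0,0,0.044],[0.025,0,-0.117,0,0,0,0.044],[0.036,0,-0.166,0,0,0,0.044],[0.0425,0,-0.1955,0,0,0,0.044],[0.0425,0,-0.1955,0,0,0,0.044],[0.0425,0,-0.1955,0,0,0,0.044]]
  ]
}}

```text
t: 31.3
eef_pos: [0.5116, -0.3929, 0.2319]
ee_rot: [-3.141, -0.215, -0.512]
force: [-0.1, -0.4, -1.8]
width: 0.05
```

```bash
python3 - <<'E'
from path import *
im,c=grab("wrist","w29.png")
brief(); go([.55,0,.33],ori(77.7,0,.25))
E
```

```text
t 31.35 p [0.5111, -0.3927, 0.2305] rpy [3.1415, -0.2126, -0.5123] F [0.1, -0.4, -1.3] w 0.0499 q [-0.33, 0.21, -0.28, 0.05, -0.87, 1.36]
shift [-0.134, -0.3614, -0.1307] turn [9.27, 0.11, -42.69] |d| 0.407 ang 43.7
```

View pics/w29.png

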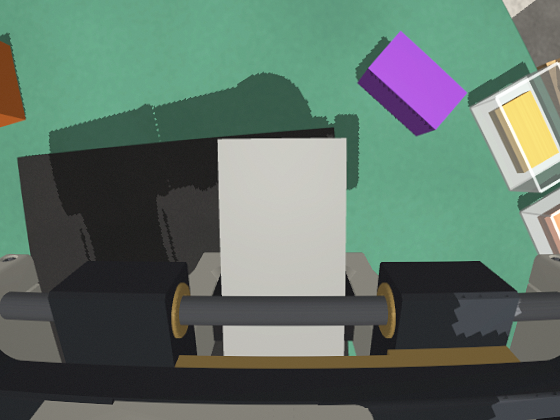

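>>> {"name": "jog_arm", "arguments": {
  "motion": [
    [[-0.134,-0.361,-0.131,9.3,0.1,-42.7,0.044],[-0.134,-0.361,-0.131,9.3,0.1,-42.7,0.044],[-0.134,-0.361,-0.131,9.3,0.1,-42.7,0.044],[-0.134,-0.361,-0.131,9.3,0.1,-42.7,0.044],[-0.134,-0.361,-0.131,9.3,0.1,-42.7,0.044],[-0.134,-0.361,-0.131,9.3,0.1,-42.7,0.044],[-0.134,-0.361,-0.131,9.3,0.1,-42.7,0.044],[-0.134,-0.361,-0.131,9.3,0.1,-42.7,0.044]]
  ]
}}

```text
t: 32.15
eef_pos: [0.5483, -0.0051, 0.3271]
ee_rot: [-3.141, -0.212, 0.25]
force: [1.3, 0.3, -0.5]
width: 0.05
```

>>> {"name": "jog_arm", "arguments": {
  "motion": [
    [[0,0,0,0,0,0,0.044],[0,0,0,0,0,0,0.044]]
  ]
}}

```text
t: 32.35
eef_pos: [0.5477, -0.0037, 0.3251]
ee_rot: [-3.141, -0.208, 0.253]
force: [0.3, -0.5, -1.8]
width: 0.0497
```

```bash
python3 - <<'E'
from path import *
brief(); go([.55,0,.33],ori(77.7,0,.25)); go([.55,0,.33],ori(77.7,50,.25))
E
```

```text
t 32.35 p [0.5477, -0.0037, 0.3251] rpy [-3.1409, -0.2082, 0.2527] F [0.3, -0.5, -1.8] w 0.0497 q [0.37, -0.02, -0.3, 0.03, -1.08, 1.45]
shift [0.0041, -0.003, -0.0041] turn [-0.07, 0.37, 0.15] |d| 0.007 ang 0.4
shift [0.0041, -0.003, -0.0041] turn [-0.0, -49.63, 0.18] |d| 0.007 ang 49.6
```

>>> {"name": "jog_arm", "arguments": {
  "motion": [
    [[0.004,-0.003,-0.004,0,-8,0,0.044],[0.004,-0.003,-0.004,0,-16,0,0.044],[0.004,-0.003,-0.004,0,-24,0,0.044],[0.004,-0.003,-0.004,0,-32,0,0.044],[0.004,-0.003,-0.004,0,-40,0,0.044],[0.004,-0.003,-0.004,0,-48,0,0.044],[0.004,-0.003,-0.004,0,-52,0,0.044],[0.004,-0.003,-0.004,0,-52,0,0.044]]
  ]
}}

```text
t: 33.15
eef_pos: [0.5503, -0.001, 0.3246]
ee_rot: [-3.139, 0.71, 0.252]
force: [-0.1, 0.2, -1.2]
width: 0.0503
```

```bash
python3 - <<'E'
from path import *
brief(); go([.55,0.0,.32],ori(77.7,90,.2495))
E
```

```text
t 33.15 p [0.5503, -0.001, 0.3246] rpy [-3.1394, 0.7101, 0.2518] F [-0.1, 0.2, -1.2] w 0.0503 q [0.32, 0.53, 0.29, -0.05, -2.03, 1.49]
shift [0.003, -0.0011, 0.0035] turn [-0.01, -37.01, 0.11] |d| 0.005 ang 37.0
```

>>> {"name": "jog_arm", "arguments": {
  "motion": [
    [[0.003,-0.001,0.0035,0,-8,0,0.044],[0.003,-0.001,0.0035,0,-16,0,0.044],[0.003,-0.001,0.0035,0,-24,0,0.044],[0.003,-0.001,0.0035,0,-32,0,0.044],[0.003,-0.001,0.0035,0,-37,0,0.044],[0.003,-0.001,0.0035,0,-37,0,0.044],[0.003,-0.001,0.0035,0,-37,0,0.044],[0.003,-0.001,0.0035,0,-37,0,0.044]]
  ]
}}

```text
t: 33.95
eef_pos: [0.55, -0.0006, 0.3216]
ee_rot: [-3.135, 1.349, 0.256]
force: [-0.5, -0.1, 0.3]
width: 0.0505
```

```bash
python3 - <<'E'
from path import *
brief(); P,p,R=place(0,77.7,.2495,.10,.0262); print(p);go(p,R)
follow([pose(),(p,R),(p-[0,0,.1],R)],np.array(st()["q"]))
E
```

```text
t 33.95 p [0.55, -0.0006, 0.3216] rpy [-3.1352, 1.3492, 0.2561] F [-0.5, -0.1, 0.3] w 0.0505 q [0.31, 0.85, 0.45, -0.1, -2.52, 1.47]
[0.66468487 0.15077294 0.21643909]
shift [0.1354, -0.1182, -0.1217] turn [0.0, -0.4, 0.08] |d| 0.217 ang 0.4
q [ 0.4   1.19  1.1  -0.46 -2.8   1.1 ] err 0.0 maxstep 0.08 ang 0.0
q [ 0.41  1.29  1.04 -0.34 -2.66  1.23] err 0.0 maxstep 0.02 ang 0.0
```

>>> {"name": "jog_arm", "arguments": {
  "motion": [
    [[0.02,-0.018,-0.018,0,-0.4,0,0.044],[0.045,-0.04,-0.04,0,-0.4,0,0.044],[0.07,-0.062,-0.063,0,-0.4,0,0.044],[0.095,-0.084,-0.086,0,-0.4,0,0.044],[0.12,-0.105,-0.108,0,-0.4,0,0.044],[0.1354,-0.1182,-0.1217,0,-0.4,0,0.044],[0.1354,-0.1182,-0.1217,0,-0.4,0,0.044],[0.1354,-0.1182,-0.1217,0,-0.4,0,0.044]]
  ]
}}

```text
t: 34.75
eef_pos: [0.6648, 0.1509, 0.2175]
ee_rot: [-3.134, 1.353, 0.257]
force: [-0.3, -1.0, -1.2]
width: 0.0497
```

```bash
python3 - <<'E'
from path import *
im,c=grab("wrist","w30.png"); im,c=grab("scene","s30.png",(250,100,490,280),3.2)
brief(); 
for l in (.1,.06,.03): go(*place(0,77.7,.2495,l,.0262)[1:])
E
```

```text
t 34.85 p [0.6647, 0.1501, 0.2188] rpy [-3.136, 1.3523, 0.2546] F [1.1, -0.6, -1.2] w 0.0501 q [0.4, 1.2, 1.11, -0.46, -2.8, 1.11]
shift [0.0023, -0.0007, 0.0003] turn [-0.03, -0.22, 0.06] |d| 0.002 ang 0.2
shift [0.0414, -0.0006, 0.009] turn [-0.03, -0.22, 0.06] |d| 0.042 ang 0.2
shift [0.0707, -0.0006, 0.0155] turn [-0.03, -0.22, 0.06] |d| 0.072 ang 0.2
```

View pics/w30.png

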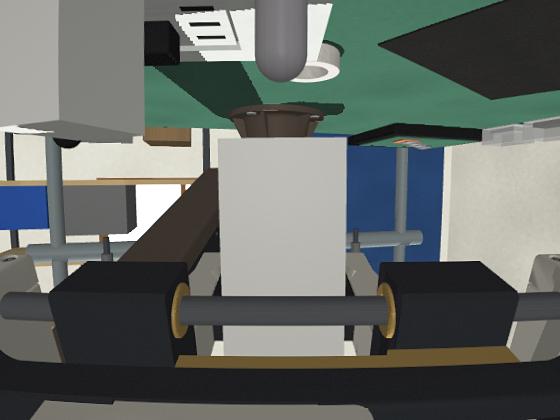

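View pics/s30.png

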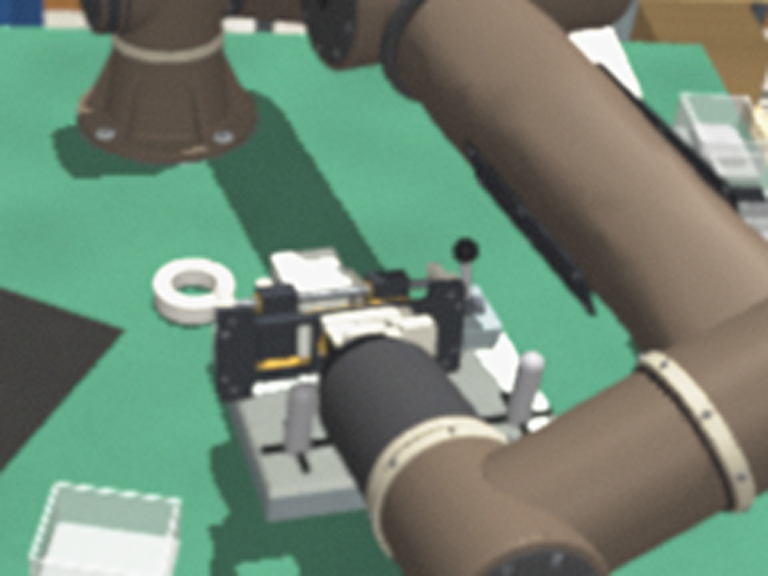

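>>> {"name": "jog_arm", "arguments": {
  "motion": [
    [[0.0023,-0.0006,0.0003,0,-0.2,0,0.044],[0.02,-0.0006,0.0045,0,-0.2,0,0.044],[0.0414,-0.0006,0.009,0,-0.2,0,0.044],[0.056,-0.0006,0.0122,0,-0.2,0,0.044],[0.0707,-0.0006,0.0155,0,-0.2,0,0.044],[0.0707,-0.0006,0.0155,0,-0.2,0,0.044],[0.0707,-0.0006,0.0155,0,-0.2,0,0.044]]
  ]
}}

```text
t: 35.55
eef_pos: [0.6647, 0.1506, 0.1465]
ee_rot: [-3.138, 1.356, 0.253]
force: [0.1, -0.1, -1.1]
width: 0.0499
```

```bash
python3 - <<'E'
from path import *
im,c=grab("wrist","w31.png"); im,c=grab("scene","s31.png",(270,140,450,275),4.2)
brief(); 
for l in (.01,.002,-.001): go(*place(0,77.7,.2495,l,.0262)[1:])
E
```

```text
t 35.65 p [0.665, 0.1507, 0.1476] rpy [-3.1365, 1.3539, 0.2542] F [0.5, 0.4, -0.4] w 0.0498 q [0.41, 1.26, 1.06, -0.37, -2.7, 1.21]
shift [0.0206, -0.0001, 0.0049] turn [-0.03, -0.13, 0.06] |d| 0.021 ang 0.1
shift [0.0284, -0.0001, 0.0066] turn [-0.03, -0.13, 0.06] |d| 0.029 ang 0.1
shift [0.0313, -0.0001, 0.0072] turn [-0.03, -0.13, 0.06] |d| 0.032 ang 0.1
```

View pics/w31.png

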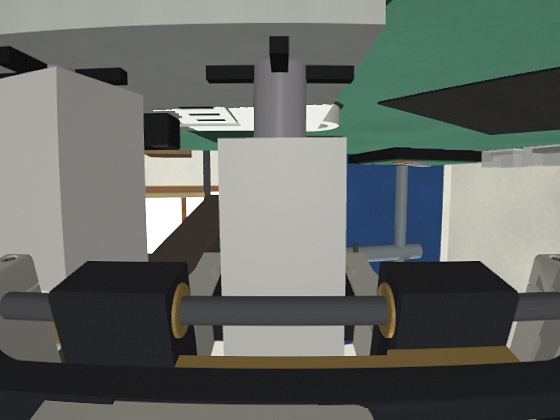

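View pics/s31.png

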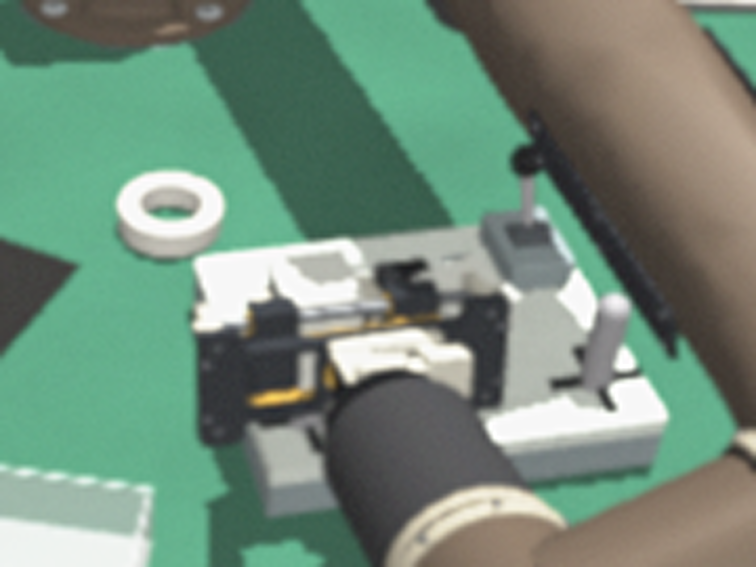

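>>> {"name": "jog_arm", "arguments": {
  "motion": [
    [[0.01,0,0.0025,0,-0.1,0,0.044],[0.0206,0,0.0049,0,-0.1,0,0.044],[0.0255,0,0.006,0,-0.1,0,0.044],[0.029,0,0.0067,0,-0.1,0,0.044],[0.031,0,0.0071,0,-0.1,0,0.044],[0.031,0,0.0071,0,-0.1,0,0.044],[0.031,0,0.0071,0,-0.1,0,0.044]]
  ]
}}

```text
t: 36.35
eef_pos: [0.6646, 0.1507, 0.1177]
ee_rot: [-3.137, 1.358, 0.256]
force: [-4.7, 2.0, 8.1]
width: 0.05
```

```bash
python3 - <<'E'
from path import *
im,c=grab("wrist","w32.png")
brief(); 
go(*place(0,77.7,.2495,-.001,.0262)[1:])
E
```

```text
t 36.4 p [0.6645, 0.1507, 0.1177] rpy [-3.1368, 1.3583, 0.2558] F [-5.0, 1.7, 7.5] w 0.05 q [0.41, 1.29, 1.05, -0.34, -2.66, 1.23]
shift [0.0022, -0.0001, 0.0003] turn [0.08, 0.12, 0.08] |d| 0.002 ang 0.2
```

View pics/w32.png

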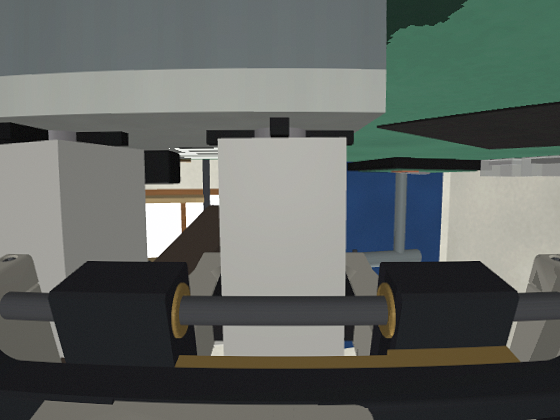

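Seated. Releasing.

>>> {"name": "jog_arm", "arguments": {
  "motion": [
    [[0,0,0,0,0,0,0.08],[0,0,0,0,0,0,0.08],[0,0,0,0,0,0,0.08],[0,0,0,0,0,0,0.08],[0,0,0,0,0,0,0.08],[0,0,0,0,0,0,0.08]]
  ]
}}

```text
t: 37.0
eef_pos: [0.6646, 0.1506, 0.1175]
ee_rot: [-3.137, 1.358, 0.255]
force: [-0.5, -0.2, -0.4]
width: 0.0797
```

```bash
python3 - <<'E'
from path import *
im,c=grab("wrist","w33.png")
brief(); p,R=pose(); print((R.T@[0,0,.095]).round(4))
E
```

```text
t 37.05 p [0.6646, 0.1506, 0.1175] rpy [-3.1369, 1.3583, 0.2556] F [0.5, -0.4, 0.2] w 0.0798 q [0.41, 1.29, 1.05, -0.34, -2.66, 1.23]
[-0.0929 -0.0001 -0.02  ]
```

View pics/w33.png

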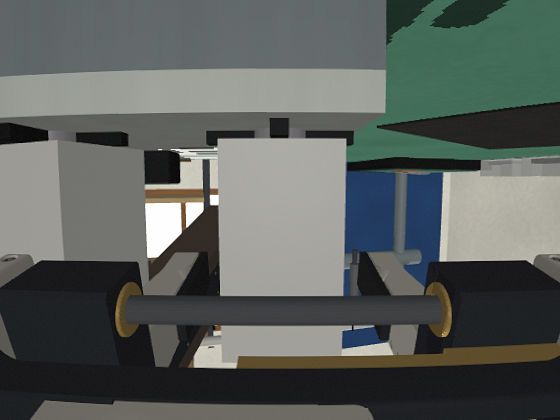

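>>> {"name": "jog_arm", "arguments": {
  "motion": [
    [[-0.015,0,-0.003,0,0,0,0.08],[-0.035,0,-0.0076,0,0,0,0.08],[-0.055,0,-0.012,0,0,0,0.08],[-0.075,0,-0.0164,0,0,0,0.08],[-0.093,0,-0.02,0,0,0,0.08],[-0.093,0,-0.02,0,0,0,0.08],[-0.093,0,-0.02,0,0,0,0.08]]
  ]
}}

```text
t: 37.75
eef_pos: [0.6647, 0.1504, 0.2153]
ee_rot: [-3.134, 1.354, 0.258]
force: [0.0, 1.0, -0.8]
width: 0.0803
```

```bash
python3 - <<'E'
from path import *
im,c=grab("scene","s34.png",(270,100,450,275),3.4)
brief(); go([.55,0.0,.33],ori(77.7,90,.25))
E
```

```text
t 37.8 p [0.6645, 0.1505, 0.214] rpy [-3.1347, 1.3565, 0.2577] F [-0.9, -0.5, -0.9] w 0.0801 q [0.4, 1.2, 1.11, -0.45, -2.8, 1.11]
shift [-0.1451, 0.1172, 0.1202] turn [0.04, 0.02, 0.09] |d| 0.222 ang 0.1
```

View pics/s34.png

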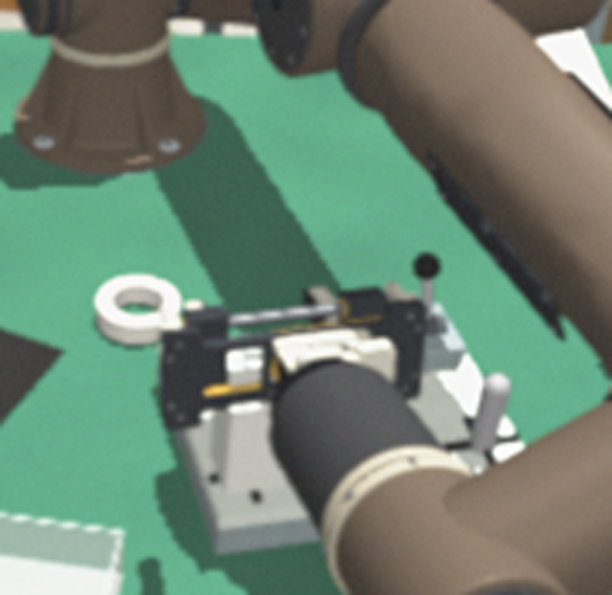

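>>> {"name": "jog_arm", "arguments": {
  "motion": [
    [[-0.04,0.02,0.01,0,0,0,0.08],[-0.06,0.04,0.035,0,0,0,0.08],[-0.09,0.06,0.06,0,0,0,0.08],[-0.12,0.085,0.09,0,0,0,0.08],[-0.145,0.11,0.115,0,0,0,0.08],[-0.145,0.117,0.12,0,0,0,0.08],[-0.145,0.117,0.12,0,0,0,0.08]]
  ]
}}

```text
t: 38.5
eef_pos: [0.5494, -0.001, 0.3307]
ee_rot: [-3.135, 1.356, 0.256]
force: [-0.1, 0.7, -1.3]
width: 0.0799
```

>>> {"name": "jog_arm", "arguments": {
  "motion": [
    [[0,0,0,0,8,0,0.02],[0,0,0,0,16,0,0.02],[0,0,0,0,24,0,0.02],[0,0,0,0,32,0,0.02],[0,0,0,0,40,0,0.02],[0,0,0,0,48,0,0.02],[0,0,0,0,56,0,0.02],[0,0,0,0,64,0,0.02]]
  ]
}}

```text
t: 39.3
eef_pos: [0.5507, 0.0007, 0.3302]
ee_rot: [-3.139, 0.234, 0.25]
force: [-0.2, 0.1, -0.2]
width: 0.0223
```

```bash
python3 - <<'E'
from path import *
brief(); go([.42,0.16,.38],down(.25))
follow([pose(),(np.array([.42,.16,.38]),down(.25))],np.array(st()["q"]))
E
```

```text
t 39.3 p [0.5507, 0.0007, 0.3302] rpy [-3.1392, 0.2345, 0.2503] F [-0.2, 0.1, -0.2] w 0.0223 q [0.34, 0.25, 0.03, -0.02, -1.59, 1.48]
shift [-0.0964, -0.1867, -0.0278] turn [-0.13, 13.43, 0.0] |d| 0.212 ang 13.4
q [ 0.81 -0.09 -0.22 -0.   -1.44  1.02] err 0.0 maxstep 0.05 ang 13.0
```

>>> {"name": "jog_arm", "arguments": {
  "motion": [
    [[-0.096,-0.187,-0.028,0,13.4,0,0.02],[-0.096,-0.187,-0.028,0,13.4,0,0.02],[-0.096,-0.187,-0.028,0,13.4,0,0.02],[-0.096,-0.187,-0.028,0,13.4,0,0.02],[-0.096,-0.187,-0.028,0,13.4,0,0.02],[-0.096,-0.187,-0.028,0,13.4,0,0.02],[-0.096,-0.187,-0.028,0,13.4,0,0.02],[-0.096,-0.187,-0.028,0,13.4,0,0.02]]
  ]
}}

```text
t: 40.1
eef_pos: [0.4209, 0.1602, 0.3792]
ee_rot: [-3.14, 0.003, 0.249]
force: [-0.7, 0.2, 0.3]
width: 0.02
```

```bash
python3 - <<'E'
from path import *; import pickle
brief(); im,c=grab("wrist","w35.png"); pickle.dump(c,open("w35.pkl","wb"))
im,c=grab("scene","s35.png",(280,130,480,275),3.9); im,c=grab("top","t35.png",(150,120,430,300),2.8)
E
```

```text
t 40.1 p [0.4209, 0.1602, 0.3792] rpy [-3.1403, 0.0027, 0.249] F [-0.7, 0.2, 0.3] w 0.02 q [0.8, -0.08, -0.22, -0.0, -1.44, 1.02]
```

View pics/w35.png

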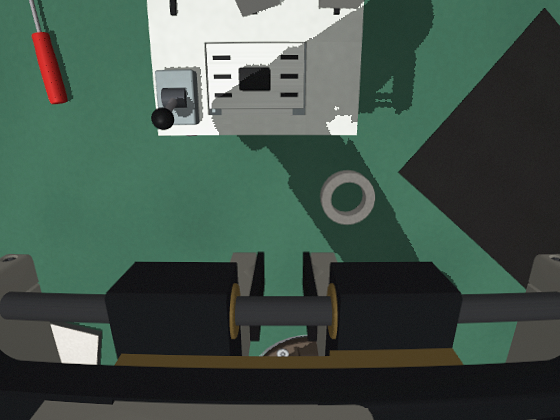

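View pics/s35.png

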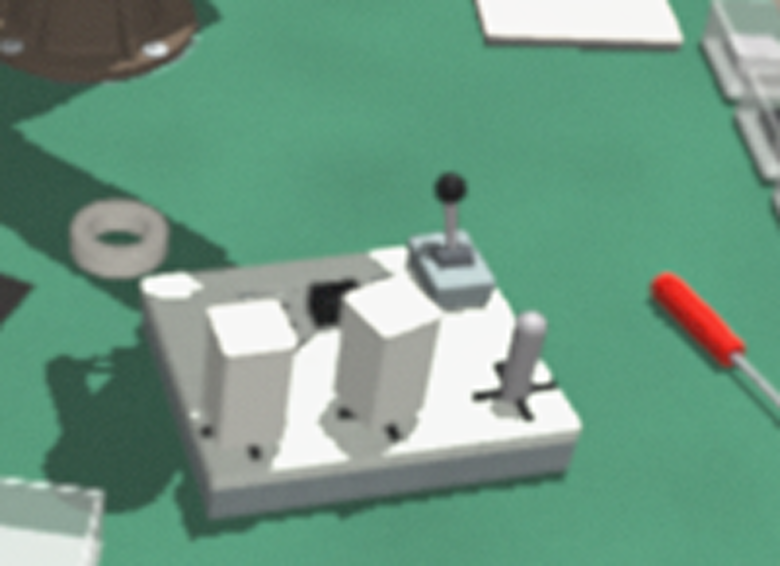

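View pics/t35.png

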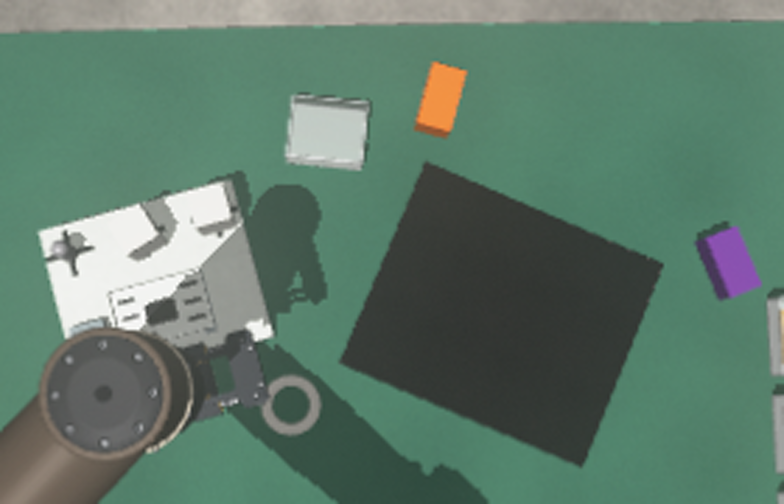

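```bash
python3 - <<'E'
from path import *
brief(); go([.53,0.19,.38],down(.25))
E
```

```text
t 40.25 p [0.4209, 0.1597, 0.3794] rpy [-3.1401, 0.002, 0.248] F [0.8, -0.6, -0.4] w 0.02 q [0.8, -0.09, -0.22, -0.0, -1.44, 1.02]
shift [0.1132, -0.0026, -0.0008] turn [-0.09, 0.11, -0.12] |d| 0.113 ang 0.2
```

Cup1 is turned about its peg. Looking from above.

>>> {"name": "jog_arm", "arguments": {
  "motion": [
    [[0.113,-0.003,0,0,0,0,0.02],[0.113,-0.003,0,0,0,0,0.02],[0.113,-0.003,0,0,0,0,0.02],[0.113,-0.003,0,0,0,0,0.02],[0.113,-0.003,0,0,0,0,0.02]]
  ]
}}

```text
t: 40.75
eef_pos: [0.5298, 0.1896, 0.3784]
ee_rot: [-3.141, 0.004, 0.246]
force: [-0.2, 0.1, -0.7]
width: 0.0201
```

```bash
python3 - <<'E'
from path import *; import pickle
brief(); im,c=grab("wrist","w36.png"); pickle.dump(c,open("w36.pkl","wb")); save(im,"w36z.png",(150,0,400,220),3.1)
E
```

```text
t 40.75 p [0.5298, 0.1896, 0.3784] rpy [-3.1408, 0.0037, 0.2464] F [-0.2, 0.1, -0.7] w 0.0201 q [0.69, 0.12, -0.01, -0.0, -1.44, 1.13]
```

View pics/w36z.png

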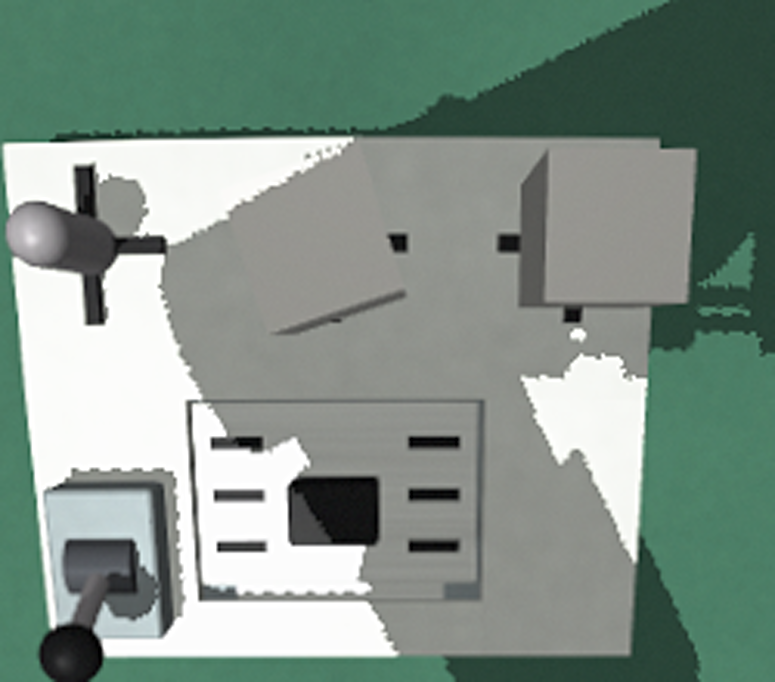

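```bash
python3 - <<'E'
from fitc import *
c=pickle.load(open("w36.pkl","rb"))
P=[(25,25,142),(25,-25,142),(-25,-25,142),(-25,25,142)]
for n,o in dict(c1=[(228,208),(357,142),(407,291),(272,334)],c0=[(548,149),(697,150),(689,303),(544,304)]).items():
    o=[(a/3.1+150,b/3.1) for a,b in o]
    v,e=fit(c,o,P,[.65,.2,.25],0.); 
    Rd=Rn.from_euler('z',.2495).as_matrix(); print(n,v.round(4),e.round(1).tolist(),"dryer frame",((np.array([*v[:2],0])-[.5645,.2336,0])@Rd*1e3).round(1))
E
```

```text
c1 [0.6279 0.248  0.5831] [[-2.5, -3.6], [0.4, 0.6], [0.2, -0.4], [0.4, 1.7]] dryer frame [65.1 -1.7  0. ]
c0 [0.6588 0.148  0.2566] [[0.2, 0.1], [-0.3, -0.0], [-0.3, 0.1], [0.4, -0.2]] dryer frame [  70.3 -106.2    0. ]
```

```bash
python3 - <<'E'
from path import *
im,c=grab("scene")
im=cv2.resize(im,None,fx=4,fy=4,interpolation=cv2.INTER_CUBIC)
for v in ([.6279,.248,.5831],[.6588,.148,.2566]):
    P=np.array([(a*.025,b*.025,z) for z in (.05,.142) for a,b in ((1,1),(1,-1),(-1,-1),(-1,1))])@Rn.from_euler('z',v[2]).as_matrix().T+[v[0],v[1],0]
    q=(proj(c,P)*4+1.5).round().astype(int)
    for k in (0,4):
        cv2.polylines(im,[q[k:k+4].reshape(-1,1,2)],True,(0,0,255),1)
    for k in range(4): cv2.line(im,tuple(map(int,q[k])),tuple(map(int,q[k+4])),(0,0,255),1)
cv2.imwrite("pics/s37.png",im[190*4:270*4,300*4:440*4])
E
```

```text
(no output)
```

View pics/s37.png

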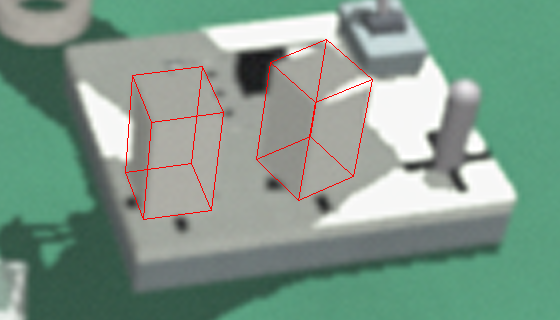

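```bash
python3 - <<'E'
from path import *
c=cam("scene"); im=cv2.imread("pics/s35.png")
for v in ([.6279,.248,.5831],[.6588,.148,.2566]):
    P=np.array([(a*.025,b*.025,z) for z in (.05,.142) for a,b in ((1,1),(1,-1),(-1,-1),(-1,1))])@Rn.from_euler('z',v[2]).as_matrix().T+[v[0],v[1],0]
    q=((proj(c,P)-[280,130]+.5)*3.9-.5).round().astype(int)
    for k in (0,4): cv2.polylines(im,[q[k:k+4].reshape(-1,1,2)],True,(0,0,255),1)
    for k in range(4): cv2.line(im,tuple(map(int,q[k])),tuple(map(int,q[k+4])),(0,0,255),1)
save(im,"s35o.png",(180,250,480,500),2.6)
E
```

```text
(no output)
```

View pics/s35o.png

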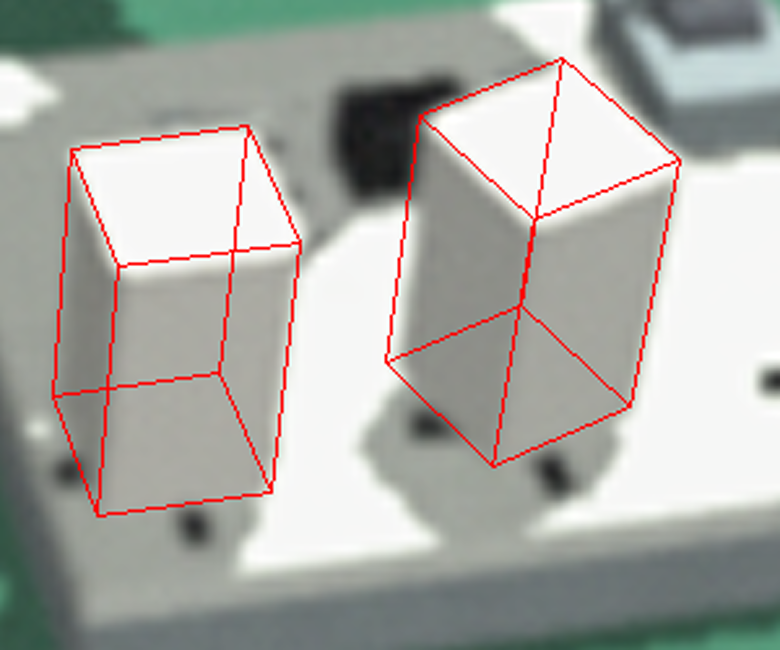

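Both cups stand upright with rims on the ribs. Cup1 is turned about 19° on its peg but well seated. Now the lever.

```bash
cat > lev.py <<'E'
from path import *
Rd=Rn.from_euler('z',.2495).as_matrix()
def dw(x,y,z): return Rd@np.array([x,y,z])+[.5645,.2336,0]
def todry(X): return (np.array(X)-[.5645,.2336,0])@Rd*1e3
E
python3 - <<'E'
from lev import *; import pickle
c=pickle.load(open("w36.pkl","rb"))
for z in (.118,.122): print(todry(plane(c,[(172.9,211.3)],z)[0]).round(1))
brief(); R=down(.2495)
print(follow([pose(),(dw(-.145,.104,.2),R),(dw(-.145,.104,.125),R),(dw(-.05,.104,.125),R)],np.array(st()["q"]))); go(dw(-.145,.104,.2),R)
E
```

```text
[-90.7 105.7 118. ]
[-89.4 104.3 122. ]
t 40.85 p [0.5292, 0.1898, 0.3796] rpy [-3.1399, 0.0016, 0.2475] F [-0.2, -0.1, 0.5] w 0.0201 q [0.69, 0.12, -0.01, -0.0, -1.44, 1.13]
q [ 1.04  0.1  -0.44 -0.   -1.02  0.78] err 0.0 maxstep 0.04 ang 0.0
q [ 1.04  0.19 -0.54 -0.   -0.84  0.78] err 0.0 maxstep 0.02 ang 0.0
q [ 0.92  0.32 -0.35  0.   -0.9   0.91] err 0.0 maxstep 0.02 ang 0.0
(array([ 9.15057170e-01,  3.22767502e-01, -3.49119797e-01,  1.43851501e-11,
       -8.98909027e-01,  9.05898158e-01]), np.True_)
shift [-0.0999, -0.1372, 0.18] turn [-0.1, 0.09, -0.11] |d| 0.247 ang 0.2
```

>>> {"name": "jog_arm", "arguments": {
  "motion": [
    [[-0.1,-0.137,0.05,0,0,0,0.0],[-0.1,-0.137,0.1,0,0,0,0.0],[-0.1,-0.137,0.14,0,0,0,0.0],[-0.1,-0.137,0.18,0,0,0,0.0],[-0.1,-0.137,0.18,0,0,0,0.0],[-0.1,-0.137,0.18,0,0,0,0.0],[-0.1,-0.137,0.18,0,0,0,0.0],[-0.1,-0.137,0.18,0,0,0,0.0]]
  ]
}}

```text
t: 41.65
eef_pos: [0.3992, 0.299, 0.2022]
ee_rot: [-3.138, -0.001, 0.248]
force: [-0.3, 1.0, 1.1]
width: 0.0006
```

```bash
python3 - <<'E'
from lev import *
brief(); print(todry(pose()[0])); go(dw(-.145,.104,.125),down(.2495)); im,c=grab("wrist","w38.png")
E
```

```text
t 41.65 p [0.3992, 0.299, 0.2022] rpy [-3.1383, -0.0012, 0.2485] F [-0.3, 1.0, 1.1] w 0.0006 q [1.04, 0.1, -0.44, -0.0, -1.03, 0.78]
[-144.01833893  104.16321984  202.19409181]
shift [-0.0011, 0.0004, 0.0772] turn [-0.19, -0.07, -0.06] |d| 0.077 ang 0.2
```

View pics/w38.png

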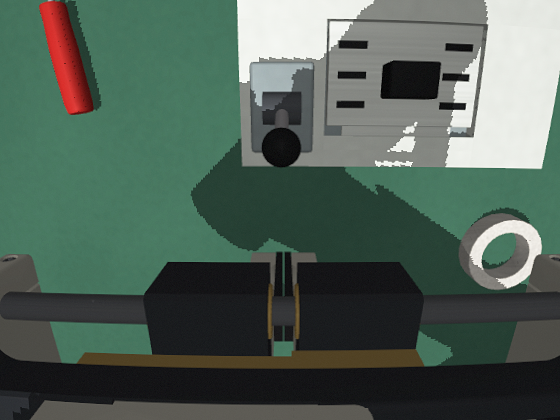

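Aligned with the knob (column 281). Lowering in front of it, then pushing.

>>> {"name": "jog_arm", "arguments": {
  "motion": [
    [[-0.001,0,0.04,0,0,0,0.0],[-0.001,0,0.077,0,0,0,0.0],[-0.001,0,0.077,0,0,0,0.0],[-0.001,0,0.077,0,0,0,0.0]]
  ]
}}

```text
t: 42.1
eef_pos: [0.3997, 0.2994, 0.1269]
ee_rot: [-3.138, -0.003, 0.247]
force: [0.3, 0.5, 0.9]
width: 0.0006
```

>>> {"name": "jog_arm", "arguments": {
  "motion": [
    [[0.015,0,0,0,0,0,0.0],[0.03,0,0,0,0,0,0.0],[0.04,0,0,0,0,0,0.0],[0.05,0,0,0,0,0,0.0],[0.06,0,0,0,0,0,0.0],[0.065,0,0,0,0,0,0.0],[0.07,0,0,0,0,0,0.0],[0.07,0,0,0,0,0,0.0]]
  ]
}}

```text
t: 42.9
eef_pos: [0.4681, 0.3166, 0.1269]
ee_rot: [-3.138, -0.003, 0.247]
force: [-0.0, 0.3, 0.2]
width: 0.0009
```

```bash
python3 - <<'E'
from lev import *
brief(); print(todry(pose()[0]).round(1)); im,c=grab("wrist","w39.png")
E
```

```text
t 42.9 p [0.4681, 0.3166, 0.1269] rpy [-3.138, -0.0026, 0.2472] F [-0.0, 0.3, 0.2] w 0.0009 q [0.94, 0.29, -0.4, -0.0, -0.88, 0.88]
[-73.  104.2 126.9]
```

View pics/w39.png

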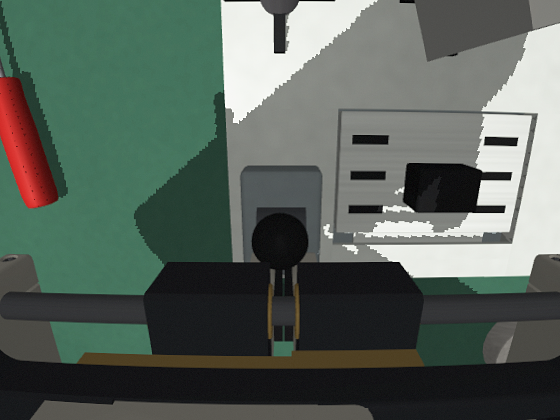

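Pushing on to the stop.

>>> {"name": "jog_arm", "arguments": {
  "motion": [
    [[0.004,0,0,0,0,0,0.0],[0.008,0,0,0,0,0,0.0],[0.011,0,0,0,0,0,0.0],[0.014,0,0,0,0,0,0.0],[0.014,0,0,0,0,0,0.0],[0.014,0,0,0,0,0,0.0]]
  ]
}}

```text
t: 43.55
eef_pos: [0.4815, 0.32, 0.127]
ee_rot: [-3.138, -0.003, 0.247]
force: [-0.8, 0.1, 0.3]
width: 0.0001
```

```bash
python3 - <<'E'
from lev import *
brief(); print(todry(pose()[0]).round(1))
E
```

```text
t 43.55 p [0.4815, 0.32, 0.127] rpy [-3.1379, -0.0028, 0.2472] F [-0.8, 0.1, 0.3] w 0.0001 q [0.92, 0.31, -0.37, -0.0, -0.89, 0.89]
[-59.1 104.2 127. ]
```

>>> {"name": "jog_arm", "arguments": {
  "motion": [
    [[0.001,0,0,0,0,0,0.0],[0.002,0,0,0,0,0,0.0],[0.003,0,0,0,0,0,0.0],[0.003,0,0,0,0,0,0.0]]
  ]
}}

```text
t: 43.95
eef_pos: [0.4839, 0.3204, 0.1268]
ee_rot: [-3.138, -0.002, 0.247]
force: [-4.8, -0.8, 0.1]
width: 0.0002
```

>>> {"name": "jog_arm", "arguments": {
  "motion": [
    [[0.001,0,0,0,0,0,0.0],[0.002,0,0,0,0,0,0.0],[0.003,0,0,0,0,0,0.0],[0.003,0,0,0,0,0,0.0]]
  ]
}}

```text
t: 44.35
eef_pos: [0.4846, 0.3204, 0.1265]
ee_rot: [-3.139, 0.002, 0.247]
force: [-13.9, 0.2, 6.2]
width: 0.0004
```

```bash
python3 - <<'E'
from lev import *
brief(); print(todry(pose()[0]).round(1)); im,c=grab("wrist","w40.png")
E
```

```text
t 44.35 p [0.4846, 0.3204, 0.1265] rpy [-3.1389, 0.0023, 0.2468] F [-13.9, 0.2, 6.2] w 0.0004 q [0.92, 0.31, -0.36, -0.0, -0.9, 0.9]
[-56.  103.9 126.5]
```

View pics/w40.png

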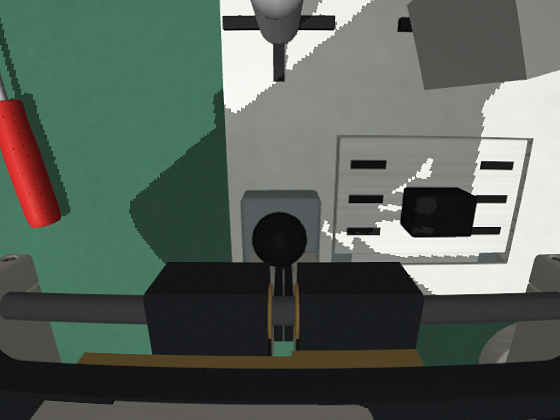

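The stop is felt: 14 N at the expected position. Backing off and checking.

>>> {"name": "jog_arm", "arguments": {
  "motion": [
    [[-0.02,0,0,0,0,0,0.0],[-0.05,0,0,0,0,0,0.0],[-0.08,0,0,0,0,0,0.0],[-0.09,0,-0.05,0,0,0,0.0],[-0.09,0,-0.1,0,0,0,0.0],[-0.09,0,-0.15,0,0,0,0.0],[-0.06,0.02,-0.2,0,0,0,0.0],[-0.03,0.05,-0.24,0,0,0,0.0]]
  ]
}}

```text
t: 45.2
eef_pos: [0.4567, 0.2718, 0.356]
ee_rot: [-3.136, -0.003, 0.25]
force: [1.3, 1.3, 0.2]
width: -0.0001
```

>>> {"name": "jog_arm", "arguments": {
  "motion": [
    [[0.06,0.04,0,0,0,0,0.02],[0.06,0.04,0,0,0,0,0.02],[0.06,0.04,0,0,0,0,0.02],[0.06,0.04,0,0,0,0,0.02],[0.06,0.04,0,0,0,0,0.02]]
  ]
}}

```text
t: 45.7
eef_pos: [0.5244, 0.248, 0.3561]
ee_rot: [-3.136, -0.003, 0.25]
force: [0.2, -0.5, 0.7]
width: 0.0195
```

```bash
python3 - <<'E'
from lev import *; import pickle
brief(); im,c=grab("wrist","w41.png"); pickle.dump(c,open("w41.pkl","wb")); im,c=grab("scene","s41.png",(280,130,480,275),3.9); im,c=grab("top","t41.png")
for th in (.8,.9,1.0): print(th, proj(cam("wrist"),dw(-.065+.06*np.sin(th-.5),.104,.066+.06*np.cos(th-.5))).round(1))
E
```

```text
t 45.7 p [0.5244, 0.248, 0.3561] rpy [-3.1362, -0.0032, 0.2498] F [0.2, -0.5, 0.7] w 0.0195 q [0.78, 0.15, -0.03, -0.0, -1.39, 1.04]
0.8 [[214.4 191.1]]
0.9 [[214.5 185.9]]
1.0 [[214.7 180.9]]
```

View pics/w41.png

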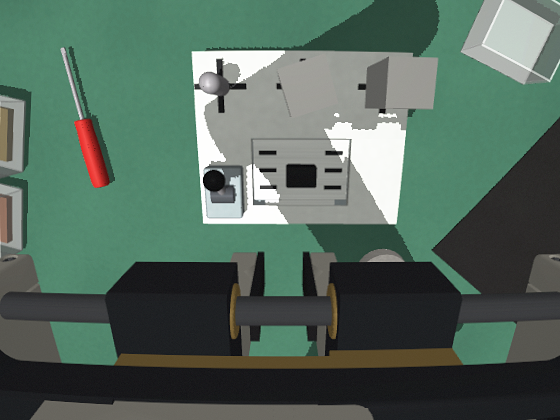

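View pics/s41.png

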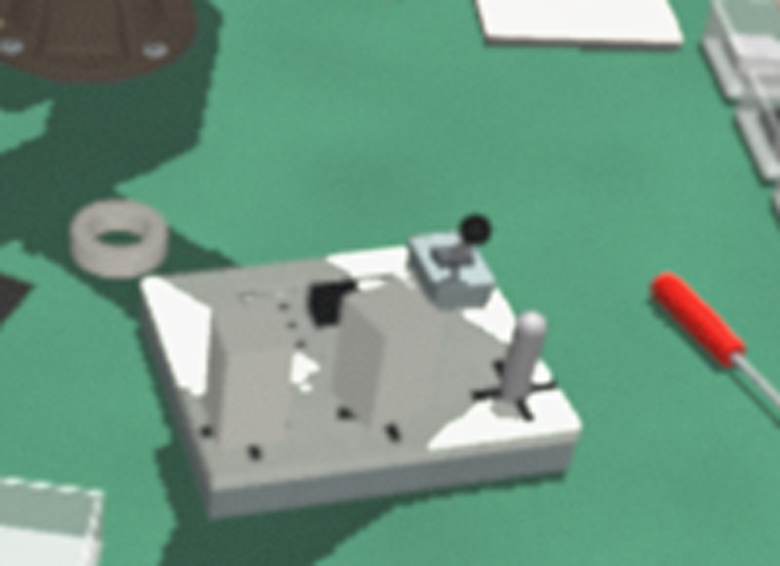

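View pics/t41.png

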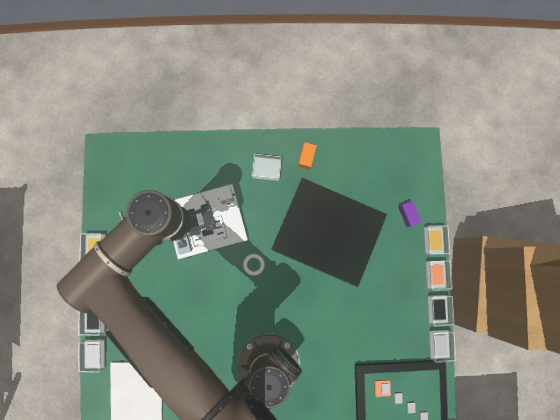

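The knob is at (213.5, 180.5), against a predicted (214.7, 180.9) for the full 1.0 rad. The cover and both cups haven't moved, the mat is empty and the robot is clear of everything. Handing in.

```bash
python3 - <<'E'
from h import *
brief(); print(arm.job_done())
E
```

```text
t 45.85 p [0.5241, 0.2483, 0.3564] rpy [-3.1361, -0.0034, 0.2507] F [0.4, 0.1, -0.9] w 0.0197 q [0.78, 0.15, -0.03, -0.0, -1.39, 1.04]
the job is handed in; nothing more can be done
None
```

The job was finished and handed in at about 46 s. The cover is refitted, both white cups are on pegs and the lever is at its back stop.

- **Cover:** I tipped it 15°, slid its tongue under the lip, and lowered and released it. The height at home matched nominal within 0.1 mm, and it lies flat with a gap all round.
- **Cups:** Only two were on the mat. They went upside down onto peg1 and peg0, each showing rim contact of 5–8 N on the ribs before I let go.
- **Lever:** I pushed it until it met the stop at about 14 N. Its knob is within about 1 px of where the full 1.0 rad should put it.
- **One check disagreed:** The cup on peg1 later turned out twisted about 19° and shifted about 5–7 mm on its peg. I don't know whether a knock or the gripper did it. It stands upright with its rim on the ribs, so I left it.
- **Bystanders:** The tape roll, bin and screwdriver were not touched.

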